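# Spread a lock ring over a tube-rotator spindle and hold it at the groove

### The arm

A 6-joint arm with a two-finger parallel gripper is mounted at the origin on the work surface. World frame = base frame: x ahead of the robot, y to its left, z up, the work surface at z = 0. Lengths are in m, angles in rad, forces in N, time in s.
With the tool pointing down it reaches from about 0.3 to 0.875 m from the base axis. Payload 6.4 kg.
Tool frame: the origin (TCP) lies where the fingers leave the gripper's body, on its centre line; the fingertips stand 73 mm ahead of it and the grasp point (between the pads) lies 54 mm ahead of it; z points along the fingers, y is the direction in which the jaws open and shut (so a half turn about z gives the same grasp; the last joint's range is limited). The gripper opens to 85 mm and grips with 20 to 120 N. Pads are 22 mm wide; open, the fingers measure 114 mm over their backs; the gripper's body (76 mm by 85 mm) begins 54 mm behind the grasp point. The pads swing forward as they close: fully open they stand 13 mm farther back than shut.
Start: joints at [-1.417, 0.181, 1.607, -0, 1.354, -0.206], TCP at [0.202, -0.538, 0.304] pointing down, gripper open.
Joint ranges: [-2.99, 2.99], [-0.89, 2.07], [0.3, 2.58], [-1.14, 4.28], [0, 2.63], [-3.12, 3.12]. Speed limits (rad/s): [2.57, 2.57, 3.01, 3.14, 3.14, 3.14].

### API

Orientations are given as a rotation vector (axis times angle).
In Python, from bench import * gives the robot as it stands. The module is installed in compiled form; this text tells all that it offers.
- The arm moves only by the tool arm_command, never from a script. Its argument "plan" is a list of rows, each an object of numbers: "x", "y", "z": the shift along the world's x, y, z in cm; "ax", "ay", "az": the turn, a rotation vector about the world's x, y, z in degrees; "jaw": the gripper's target within -1 to 1 (fully open at 1, half-way at 0, shut at -1). A call has exactly 5 rows; each row is the pose to reach, as a shift and turn from the pose measured when the call began; what a row does not reach only later rows make up. A row lasts 1/8 s, in which the tool goes at most 62.5 mm and 10.7 degrees, less where a joint would pass 70% of its speed; a pose out of reach is approached as far as the arm can. A call with a gripper value outside its range is refused whole. The fingers move at their own pace and stop on an object; the grip force is fixed at half the most. Time passes only in rows, so rows that repeat a pose let the fingers close, or fill a call up. It gives the time, the measured TCP pose, the force and the opening at its end, in the units of the state.
- state(): the state, without advancing time (a new reading comes with each control period).
- snapshot(name): name is "scene" or "top"; returns (picture, depth): 400x640x3 uint8, red, green, blue; 400x640 float32, m along the optical axis (not along the pixel's ray), 0 where there is no reading.
- get_calibration(name): a dict with "intrinsics" (3x3 intrinsics, pixels), "R" (3x3) and "t" (3): a world point X has camera coordinates R X + t. Camera axes: x right, y down, z forward; pixel columns grow to the right and rows downward; lengths in m; the calibration is good to about 2 mm. A picture is of the moment at which its call begins. get_calibration takes no time and is no camera call.
- hand_in(): hands the job in, once; it reports no verdict.
The state is a dict: "time_s": time; "joint_pos": joint angles; "joint_vel": joint speeds; "joint_torque": joint torques, N m; "tcp_pos": TCP position; "eef_rot": TCP orientation; "contact_force": force on the tool from outside, world axes, zero at the start; "torque": the same for the moment, N m; "finger_gap": opening from 0.0 (shut) to 1.0 (fully open).
Only numpy, scipy, OpenCV 4.12 (cv2) and the standard library are available. Lean on these libraries where they do the work, as an engineer would, in place of code of your own. Each camera call takes 0.05 s, during which the arm holds its last target.

### The job

Set the loose steel spindle gently, flange down, into the pocket of the aluminium nest so that it sits flat and square, and let go of it. Then take the lock-ring pliers from their stand, spread the big lock ring on the middle post of the rack with them, lift it off, bring it level over the end of the spindle and slide it down the nose as far as the groove. Finish while still holding the squeezed pliers, the spread ring carried by them alone, level with the groove and round it without leaning on the spindle, and leave everything else on the bench where it is.

Things in the scene. Friction and masses are not known exactly. Their poses are not given: they have to be found in the camera images.
- nest: Aluminium assembly nest, fixed to the bench: a block 116 (its x) x 96 (its y) x 20 mm high with a rectangular pocket 74 (x) x 58 (y) mm and 12 mm deep in the middle of its top, the rim chamfered by 3 mm. Origin at the centre of its underside.
- nest_floor (a point): Centre of the floor of the nest's pocket, 8 mm above the bench; x along the pocket's long side (74 mm), z up.
- spindle: Loose steel spindle, 0.32 to 0.52 kg, standing on its flange, 64 mm tall. From below: flange 70 (x) x 54 (y) x 12 mm (its lowest 2 mm 1.5 smaller all round); silver bearing 50 mm across up to 25 mm; brass sleeve 38 across up to 32; land 32 across; dark groove 28.4 across from 34 to 40 mm; bright nose 32 across from 40 mm to the top at 64. Same when turned half-way. Origin at the centre of the flange's underside.
- spindle_nose (a point): Centre of the spindle's round nose (32 mm across, 24 mm long, top edge chamfered 2 mm), on the axis 12 mm below the top, 52 mm above the flange's underside: grip the spindle here from above (gripping 8 mm below the top keeps fingertips off the wider brass sleeve).
- spindle_groove (a point): Centre of the spindle's groove (6 mm high), on the axis 37 mm above the flange's underside and 27 mm below the top; z up the axis.
- spindle_foot (a point): Centre of the underside of the spindle's flange; x along the flange's 70 mm side (goes along the pocket's long side, either way round), z up the axis.
- pliers: Loose lock-ring pliers, red handles up, steel jaws down, 0.15 kg, 160 mm long, standing in their stand with the joint on its top. Origin at the joint's pivot, z up through the handles, y the line along which handles and jaws move, x the pivot pin; same when turned half-way about z. Squeezing the handles SPREADS the jaws; sprung to close the jaws again, with a stop at full squeeze.
- pliers_handles (a point): Middle between the red grips, 70 mm above the pivot: squeeze here from above, along the pliers' y. Grips run from 51 to 86 mm above the pivot, 18 mm wide in x. Over their outsides: released 57 mm (low end) to 64 (top); at the stop 34 (low end) to 27 (top). They push back with 5 to 7 N, up to 16 N with a ring. Squeezed between upright fingers the joint sinks 5 mm, the jaw grooves 3 mm.
- pliers_tips (a point): Middle between the jaw ends, 67 mm below the pivot. Each jaw end (8 mm deep in x) has a V groove in its outer side, 7.4 mm high and 3.5 deep, that takes a ring's ear and pulls it to its middle: fully squeezed, that middle is at this height, 18 mm each side; released, it is 2 mm lower and 2 mm each side, the lips 6.5 mm each side (up to 9 with handles at 57 mm). Jaws end 6 mm below the groove's middle.
- pliers_stand: Grey plastic block fixed to the bench, 60 x 76 x 75 mm high, with a slot 47 mm long (y) and 13.5 wide (x) in its top in which the pliers stand and in which their jaws have room to spread. Origin at the centre of its underside.
- ring_rack: White base 72 (x) x 190 (y) x 12 mm, fixed, with three blue posts in a row along y. The lock ring to use lies on the middle, tallest post: 34 mm across and 42 mm high where the ring rests, with a stud 22 mm across and 8 mm high above that; smaller rings stay on the two other posts. Below the ring's ears there is free space down to the base. Origin at the centre of its underside.
- ring: Loose dark steel lock ring (horseshoe spring ring), 22 g, 3.5 mm thick, lying flat: arc of 15.2 mm inner, 19.8 mm outer radius, mouth on its +x side. From the arc two long ears reach to 40 mm from the centre, either side (y) of a gap that narrows outwards from 21 to 12 mm. Spring: about 7 N at each ear fully spread. Origin at the arc's centre, half-way up.
- ring_centre (a point): Centre of the ring's arc, half-way up its thickness; x towards the mouth and ears, z up. Spread fully (0.18 rad each arm) the ring leaves room for a round shaft of 35 mm, whose axis is then best 2 mm from this point towards the mouth (the jaws then stand 28 mm from this point).
- ring_gap (a point): Middle of the gap between the ring's ears (18 mm wide here), 30 mm from the ring's centre on its +x, half-way up its thickness. Each ear has a seat for a jaw here, 5 mm longer than the jaw, between two small bumps. Put the pliers' jaws down here, pliers' y along the ring's y, grooves at the ears' height; spreading presses both ears outwards and the ring stays on when lifted.
- ring_arm_l (a joint): How far the ring's +y arm is sprung outwards about the back of the ring, rad; 0 relaxed, about 0.18 with the pliers fully squeezed.
- ring_arm_r (a joint): The same for the -y arm.
- tube_box: Bystander, loose: blue tray, 132 mm square and 49 high, full of small tubes with red, yellow, purple and green caps. Leave alone. Origin at its underside.
- lidded_box: Bystander, loose: blue sample box with a pale lid, 134 mm square, 54 high. Leave alone. Origin at its underside.
- spare_bearing: Bystander, loose: loose steel bearing ring, 52 mm across, 13 high. Leave alone. Origin at its underside.
- grease_jar: Bystander, loose: yellow jar with a black cap, 60 mm across, 55 high. Leave alone. Origin at its underside.
- screwdriver: Bystander, loose: screwdriver lying on the bench. Leave alone. Origin at its underside.
- cryotube: Bystander, loose: single white sample tube with a red cap, 13 mm across, 46 high, standing. Leave alone. Origin at its underside.
- spray_bottle: Bystander, loose: white bottle with a blue cap, 56 mm across, 150 high. Leave alone. Origin at its underside.
Mind the look-alikes: they are no part of the job. What is shaped like the spindle but orange is not meant.

How it is judged:
On the way, in this order (a step that is already met when the one before it is completed fails the run):
1. the spindle sits flat and square in the nest's pocket and has been let go (distance between spindle_foot and nest_floor below 0.005 m and z of spindle_foot in the frame of nest_floor below 0.0018 m and angle between spindle_foot's own z axis and vertical below 0.035 rad and angle between the x axis of spindle_foot and the x axis of nest_floor, either way round below 0.07 rad and contact force between the fingers and spindle below 0.3 N and linear speed of spindle below 0.03 m/s), for 0.2 s.
2. the lock ring is spread by the pliers and lifted off its post (value of joint each of ring_arm_l, ring_arm_r above 0.1 rad and contact force between pliers and ring above 2 N and height (world z) of ring_centre above 0.06 m and contact force between ring and ring_rack below 0.1 N), for 0.1 s.
3. the spread ring goes over the end of the spindle's nose (value of joint each of ring_arm_l, ring_arm_r above 0.12 rad and contact force between pliers and ring above 2 N and horizontal distance between ring_centre and spindle_groove below 0.007 m and z of ring_centre in the frame of spindle_groove between 0.006 and 0.032 m), for 0.04 s.
At the end, for the whole second after the job is handed in: Spindle seated (5 mm, 2 deg; square 4 deg); ring on the squeezed pliers, both arms spread over 0.12 rad, within 6 mm of the axis and 2 mm of mid-groove, level to 7 deg, still; ring and pliers press on the spindle under 2 N; fingers grip the pliers over 3 N (distance between spindle_foot and nest_floor below 0.005 m and z of spindle_foot in the frame of nest_floor below 0.0018 m and angle between spindle_foot's own z axis and vertical below 0.035 rad and angle between the x axis of spindle_foot and the x axis of nest_floor, either way round below 0.07 rad and value of joint each of ring_arm_l, ring_arm_r above 0.12 rad and contact force between pliers and ring above 2 N and horizontal distance between ring_centre and spindle_groove below 0.006 m and z of ring_centre in the frame of spindle_groove between -0.002 and 0.002 m and angle between ring_centre's own z axis and vertical below 0.12 rad and contact force between the fingers and pliers above 3 N and contact force between each of ring, pliers and spindle below 2 N and linear speed of ring below 0.02 m/s); the arm keeps its last pose, push and grip.
It fails at once if a bystander is shifted by more than 20 mm (distance of any of tube_box, lidded_box, spare_bearing, grease_jar, screwdriver, cryotube, spray_bottle from where it was at the start of the episode above 0.02 m).
It fails at once if the spindle is dropped (falls freely faster than 0.45 m/s) (linear speed of spindle above 0.45 m/s and contact force between the fingers and spindle below 0.05 N).
It also fails if it takes over 59 s, if anything falls off the work surface, if the arm or the gripper's body presses on something with over 40 N, if the wrist force passes 120 N, or if a joint passes its speed limit or range.

## Working session

There is one attempt and no reset: what is moved stays moved. The work goes in short steps, Python scripts to look and compute and a tool call to move; the robot and the scene stay as the last step left them, time stands still between calls to the robot, and variables do not carry over. Pictures are saved under pics/ and viewed, and the job is handed in when it is done.

Besides the shell and the picture viewer there is one more tool, called after "Call:" by a JSON object that holds its "fn" and its "kwargs". arm_command: Moves the arm, as the interface text tells. Its arguments: {"type":"object","properties":{"plan":{"type":"array","items":{"type":"object","properties":{"x":{"type":"number"},"y":{"type":"number"},"z":{"type":"number"},"ax":{"type":"number"},"ay":{"type":"number"},"az":{"type":"number"},"jaw":{"type":"number"}}}}},"required":["plan"]}

```bash
mkdir -p pics; ls; cat > h.py <<'E'
import numpy as np, cv2
from bench import *
def save(n,name,crop=None,s=1):
    p,d=snapshot(name); np.savez('pics/'+n+'.npz',p=p,d=d)
    q=p if crop is None else p[crop[0]:crop[1],crop[2]:crop[3]]
    q=cv2.resize(q,None,fx=s,fy=s,interpolation=cv2.INTER_CUBIC)
    cv2.imwrite('pics/'+n+'.png',q[:,:,::-1]); return p,d
def cloud(d,name):
    c=get_calibration(name);K=np.array(c['intrinsics']);R=np.array(c['R']);t=np.array(c['t'])
    v,u=np.mgrid[:d.shape[0],:d.shape[1]]
    P=np.stack([(u-K[0,2])/K[0,0]*d,(v-K[1,2])/K[1,1]*d,d],-1)
    W=(P-t)@R
    W[d<=0]=np.nan
    return W
E
python3 - <<'E'
from h import *
print(state())
for n in('top','scene'):
    save(n+'0',n); c=get_calibration(n); print(n,np.round(c['intrinsics'],1).tolist(), np.round(-np.array(c['R']).T@c['t'],3))
E
```

```text
pics
{'time_s': 0.0, 'joint_pos': array([-1.41729183e+00,  1.81553194e-01,  1.60801098e+00, -3.72127044e-06,
        1.35378521e+00, -2.06281089e-01]), 'joint_vel': array([ 0.00308116,  0.00069409,  0.00066022, -0.00104531,  0.000368  ,
        0.00125058]), 'joint_torque': array([-1.99325106e-03, -4.44871330e+01, -3.51339662e+01, -3.05153280e-04,
        8.98982427e-03,  6.51000491e-06]), 'tcp_pos': array([ 0.20240148, -0.5377445 ,  0.30297577]), 'eef_rot': array([-3.08916830e+00, -5.61793644e-01, -6.70662818e-05]), 'contact_force': array([ 1.31532948,  0.47332453, -0.18639041]), 'torque': array([-0.03942847, -0.00889207,  0.00256686]), 'finger_gap': 0.9998713761581589}
top [[411.4, 0.0, 319.1], [0.0, 411.4, 205.6], [0.0, 0.0, 1.0]] [0.457 0.    1.254]
scene [[404.6, 0.0, 312.5], [0.0, 404.6, 199.0], [0.0, 0.0, 1.0]] [1.272 0.614 0.826]
```

View pics/top0.png

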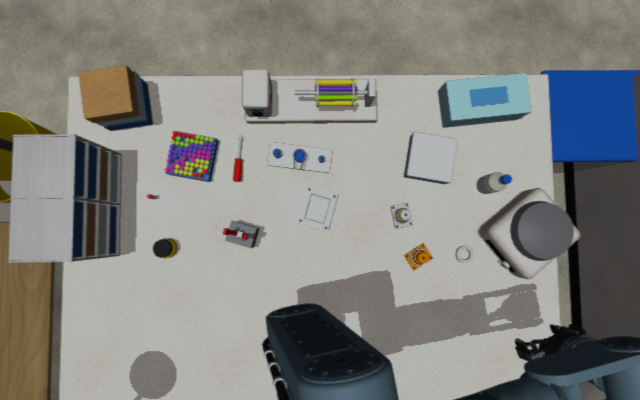

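View pics/scene0.png

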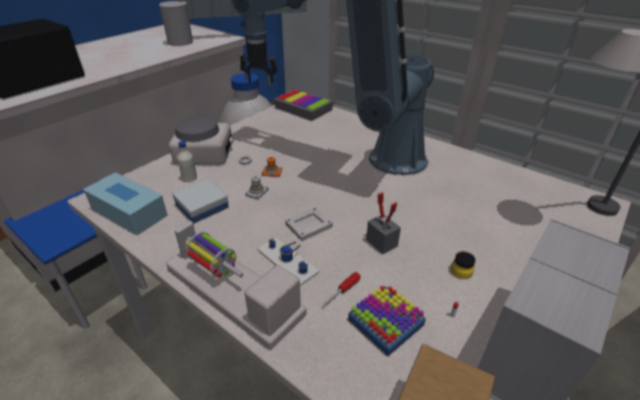

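In the top view: the silver spindle is at (401,215). An orange look-alike is at (418,256) and is not meant. The nest is at (319,208), the rack with the ring at (300,157), and the pliers in their stand at (242,233).

```bash
python3 - <<'E'
from h import *
a=np.load('pics/top0.npz')['p']
def cr(p,r0,r1,c0,c1,w,h): return cv2.resize(p[r0:r1,c0:c1],(w,h),interpolation=cv2.INTER_CUBIC)
A=cr(a,190,240,380,430,400,300*4//3)[:300] if 0 else cv2.resize(a[190:275,380:480],(400,340))
im=np.zeros((600,800,3),np.uint8)
im[:300,:400]=cr(a,195,240,371,431,400,300)
im[:300,400:]=cr(a,183,234,285,353,400,300)
im[300:,:400]=cr(a,131,182,265,333,400,300)
im[300:,400:]=cr(a,211,256,212,272,400,300)
cv2.imwrite('pics/crops0.png',im[:,:,::-1])
W=cloud(np.load('pics/top0.npz')['d'],'top')
for u,v in [(401,215),(319,208),(300,157),(242,233),(350,180)]: print(u,v,np.round(W[v,u],4))
c=get_calibration('top');print(np.round(c['R'],4))
c=get_calibration('scene');print(np.round(c['R'],4))
E
```

```text
401 215 [ 0.5047 -0.2583  0.061 ]
319 208 [ 0.531  -0.0208  0.0041]
300 157 [0.6809 0.0345 0.044 ]
242 233 [0.4578 0.1982 0.0899]
350 180 [ 0.6165 -0.1171 -0.0009]
[[-0.0118 -0.9998  0.0164]
 [-0.9978  0.0107 -0.0652]
 [ 0.065  -0.0171 -0.9977]]
[[-0.6341  0.7732 -0.0056]
 [ 0.4639  0.3746 -0.8028]
 [-0.6186 -0.5116 -0.5963]]
```

View pics/crops0.png

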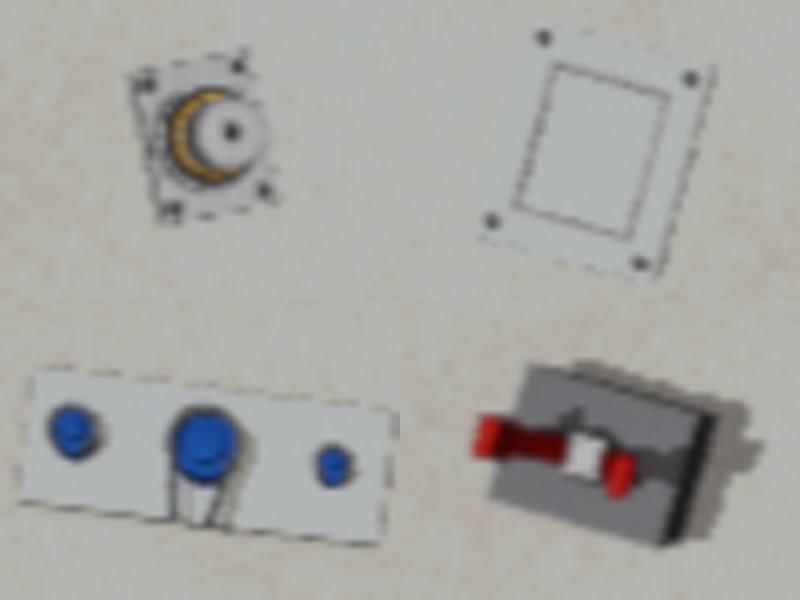

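```bash
python3 - <<'E'
from h import *
np.set_printoptions(linewidth=250)
W=cloud(np.load('pics/top0.npz')['d'],'top')
z=np.round(W[...,2]*1000)
z[np.isnan(z)]=-99
print('nest');print(z[184:232:1,298:342:1].astype(int))
print('sp');print(z[198:232,386:418].astype(int))
E
```

```text
nest
[[ 1  1  3 ...  6 -4 -2]
 [-2 -2 -3 ... -3  0 -3]
 [ 4 -2 -1 ...  3 -3  1]
 ...
 [ 1  0 -6 ...  3 -5 -1]
 [ 1  7  3 ... -1  0  2]
 [ 1  2  2 ...  0 -3  1]]
sp
[[-4 -6 -2 ... -3  3 -5]
 [-3  3  0 ...  0  2  0]
 [-4  3  2 ... -4  2  2]
 ...
 [ 3 -3 -3 ...  0 -5 -1]
 [-4 -2  1 ...  1 -2 -4]
 [ 1  3 -2 ...  1 -3  0]]
```

```bash
cat > fit.py <<'E'
from h import *
from scipy.optimize import minimize
def avg(name,n):
    P=[];D=[]
    for _ in range(n):
        p,d=snapshot(name);P.append(p.astype(float));D.append(np.where(d>0,d,np.nan))
    return np.mean(P,0),np.nanmedian(D,0)
# primitives in object frame: ('b',cx,cy,z0,z1,hx,hy) ('c',cx,cy,z0,z1,r)
def render(prims,o,dirs,pose):
    x,y,yaw=pose[:3];z0=pose[3] if len(pose)>3 else 0
    c,s=np.cos(yaw),np.sin(yaw)
    R=np.array([[c,-s,0],[s,c,0],[0,0,1]])
    ol=(o-[x,y,z0])@R; dl=dirs@R
    best=np.where(True,(-ol[2]-z0)/dl[...,2],0)
    for p in prims:
        if p[0]=='b':
            lo=np.array([p[1]-p[5],p[2]-p[6],p[3]]);hi=np.array([p[1]+p[5],p[2]+p[6],p[4]])
            a=(lo-ol)/dl;b=(hi-ol)/dl
            t0=np.minimum(a,b).max(-1);t1=np.maximum(a,b).min(-1)
            best=np.where(t0<t1,np.minimum(best,t0),best)
        else:
            ox,oy=ol[0]-p[1],ol[1]-p[2]
            A=dl[...,0]**2+dl[...,1]**2;B=ox*dl[...,0]+oy*dl[...,1];C=ox*ox+oy*oy-p[5]**2
            q=B*B-A*C;sq=np.sqrt(np.maximum(q,0));t0=(-B-sq)/A;t1=(-B+sq)/A
            za=(p[3]-ol[2])/dl[...,2];zb=(p[4]-ol[2])/dl[...,2]
            t0=np.maximum(t0,np.minimum(za,zb));t1=np.minimum(t1,np.maximum(za,zb))
            best=np.where((q>0)&(t0<t1),np.minimum(best,t0),best)
    return best
def setup(name,roi,ss=2):
    c=get_calibration(name);K=np.array(c['intrinsics']);R=np.array(c['R']);t=np.array(c['t'])
    r0,r1,c0,c1=roi
    off=(np.arange(ss)+.5)/ss-.5
    v=(np.arange(r0,r1)[:,None]+off).ravel();u=(np.arange(c0,c1)[:,None]+off).ravel()
    u,v=np.meshgrid(u,v)
    dc=np.stack([(u-K[0,2])/K[0,0],(v-K[1,2])/K[1,1],np.ones_like(u)],-1)
    return -R.T@t,dc@R,ss
def fit(prims,name,d,roi,p0,s=(.004,.004,.05),cap=.012):
    o,dirs,ss=setup(name,roi); D=d[roi[0]:roi[1],roi[2]:roi[3]]
    bias=[0]
    def f(p):
        m=render(prims,o,dirs,p[:3]); h,w=D.shape
        m=m.reshape(h,ss,w,ss).mean((1,3))
        e=np.clip(D-m-p[3],-cap,cap); return np.nansum(e*e)/ (h*w)*1e6
    best=None
    x0=np.array(list(p0)+[0.])
    for k in range(3):
        sim=np.vstack([x0]+[x0+np.eye(4)[i]*v*(-1)**k for i,v in enumerate(list(s)+[.002])])
        r=minimize(f,x0,method='Nelder-Mead',options=dict(initial_simplex=sim,xatol=1e-5,fatol=1e-5,maxiter=600));x0=r.x
    return r.x,r.fun
def roi(name,x,y,z,h):
    c=get_calibration(name);K=np.array(c['intrinsics']);q=np.array(c['R'])@[x,y,z]+c['t'];u,v=(K@q)[:2]/q[2]
    return [int(max(0,v-h)),int(min(400,v+h)),int(max(0,u-h)),int(min(640,u+h))]
def px(name,X):
    c=get_calibration(name);K=np.array(c['intrinsics']);q=np.array(c['R'])@np.asarray(X)+c['t'];return (K@q)[:2]/q[2]
NEST=[('b',0,0,0,.008,.058,.048),('b',.0475+.0005,0,0,.02,.0105,.048),('b',-.048,0,0,.02,.0105,.048),('b',0,.0388,0,.02,.058,.0092),('b',0,-.0388,0,.02,.058,.0092)]
SP=[('b',0,0,0,.012,.035,.027),('c',0,0,.012,.025,.025),('c',0,0,.025,.032,.019),('c',0,0,.032,.034,.016),('c',0,0,.034,.040,.0142),('c',0,0,.040,.064,.016)]
RACK=[('b',0,0,0,.012,.036,.095),('c',0,0,0,.042,.017),('c',0,0,.042,.05,.011)]
STAND=[('b',0,0,0,.075,.030,.038)]
E
python3 - <<'E'
from fit import *
np.set_printoptions(suppress=True,precision=4)
for n in('top','scene'):
    P,D=avg(n,6); np.savez('pics/avg_'+n+'.npz',p=P,d=D)
    for nm,pr,c,h,ys in [('nest',NEST,(.53,-.02,0),27,(-.2,1.37)),('sp',SP,(.5,-.255,.02),20,(.2,1.77)),('rack',RACK,(.68,.034,.02),40,(-.1,0.1)),('stand',STAND,(.46,.2,.04),28,(-.25,1.32))]:
        R=[fit(pr,n,D,roi(n,*c),(c[0],c[1],y)) for y in ys]
        for r in R: print(n,nm,r[0],round(r[1],2))
E
```

```text
Traceback (most recent call last):
TypeError: roi() missing 1 required positional argument: 'h'
```

```bash
python3 - <<'E'
from fit import *
np.set_printoptions(suppress=True,precision=4)
for n in('top','scene'):
    if n=='top': D=np.load('pics/avg_top.npz')['d']
    else: P,D=avg(n,6); np.savez('pics/avg_'+n+'.npz',p=P,d=D)
    for nm,pr,c,h,ys in [('nest',NEST,(.53,-.02,0),27,(-.2,1.37)),('sp',SP,(.5,-.255,.02),20,(.2,1.77)),('rack',RACK,(.68,.034,.02),40,(-.1,0.1)),('stand',STAND,(.46,.2,.04),28,(-.25,1.32))]:
        R=[fit(pr,n,D,roi(n,*c,h),(c[0],c[1],y)) for y in ys]
        for r in R: print(n,nm,r[0],round(r[1],2))
E
```

```text
top nest [ 0.53   -0.0158 -0.2909  0.0011] 3.33
top nest [ 0.5289 -0.0168  1.5607  0.0009] 27.27
top sp [ 0.5067 -0.2717  0.1945  0.0014] 3.17
top sp [ 0.5069 -0.2717  2.1383  0.0012] 14.52
top rack [ 0.6875  0.0353 -0.1332  0.0011] 19.97
top rack [ 0.6872  0.0354 -0.1342  0.0011] 19.97
top stand [ 0.4553  0.2043 -0.296   0.0008] 10.72
top stand [0.4579 0.1954 1.2804 0.0008] 20.12
scene nest [ 0.5342 -0.0136 -0.2808  0.0032] 8.64
scene nest [ 0.5287 -0.0201  1.345   0.0032] 28.78
scene sp [ 0.511  -0.2685  0.1989  0.0041] 18.45
scene sp [ 0.5121 -0.2683  1.8223  0.0041] 24.37
scene rack [ 0.6914  0.0378 -0.1416  0.0024] 48.68
scene rack [ 0.6915  0.0378 -0.1412  0.0024] 48.68
scene stand [ 0.4584  0.2054 -0.2967  0.0025] 12.81
scene stand [0.4498 0.2026 1.3058 0.0024] 31.26
```

Depth fits agree between the cameras up to a constant shift of about 4 mm. Relative to the spindle, the nest is at (+0.0233, +0.2555) in both. Next I move above the silver spindle.

Call:
{"fn": "arm_command", "kwargs": {"plan": [{"x": 6,"y": 5.2,"z": -1,"jaw": 1},{"x": 12,"y": 10.5,"z": -2,"jaw": 1},{"x": 18,"y": 15.7,"z": -3,"jaw": 1},{"x": 24,"y": 21,"z": -4,"jaw": 1},{"x": 29,"y": 25.2,"z": -6,"jaw": 1}]}}

```text
invalid input
```

```bash
python3 - <<'E'
from h import *
s=state();print(s['time_s'],s['tcp_pos'],s['eef_rot'])
E
```

```text
0.7 [ 0.20247287 -0.53817536  0.30391194] [ 3.09086066e+00  5.62139181e-01 -2.73654464e-05]
```

Call:
{"fn": "arm_command", "kwargs": {"plan": [{"x": 6,"y": 5.2,"z": -1,"ax": 0,"ay": 0,"az": 0,"jaw": 1},{"x": 12,"y": 10.5,"z": -2,"ax": 0,"ay": 0,"az": 0,"jaw": 1},{"x": 18,"y": 15.7,"z": -3,"ax": 0,"ay": 0,"az": 0,"jaw": 1},{"x": 24,"y": 21,"z": -4,"ax": 0,"ay": 0,"az": 0,"jaw": 1},{"x": 29,"y": 25.2,"z": -6,"ax": 0,"ay": 0,"az": 0,"jaw": 1}]}}

```text
time_s: 1.32
tcp_pos: [0.4372, -0.3339, 0.2603]
eef_rot: [3.089, 0.562, 0.002]
contact_force: [0.6, -0.4, 1.1]
finger_gap: 0.999
```

Call:
{"fn": "arm_command", "kwargs": {"plan": [{"x": 4,"y": 3.5,"z": -2,"ax": 0,"ay": 0,"az": 0,"jaw": 1},{"x": 7.2,"y": 6.4,"z": -5,"ax": 0,"ay": 0,"az": 0,"jaw": 1},{"x": 7.2,"y": 6.4,"z": -9,"ax": 0,"ay": 0,"az": 0,"jaw": 1},{"x": 7.2,"y": 6.4,"z": -10,"ax": 0,"ay": 0,"az": 0,"jaw": 1},{"x": 7.2,"y": 6.4,"z": -10,"ax": 0,"ay": 0,"az": 0,"jaw": 1}]}}

```text
time_s: 1.95
tcp_pos: [0.5088, -0.2702, 0.1603]
eef_rot: [3.09, 0.561, 0.0]
contact_force: [-0.4, 0.4, 0.8]
finger_gap: 1.0
```

```bash
python3 - <<'E'
from h import *
s=state();print(s['time_s'],s['tcp_pos'],s['eef_rot'])
save('s1','scene',(130,250,190,350),5)
save('t1','top',(170,270,350,470),5)
E
```

```text
1.95 [ 0.50882368 -0.27018596  0.16025786] [3.09014733e+00 5.60786308e-01 3.94204804e-04]
```

View pics/s1.png

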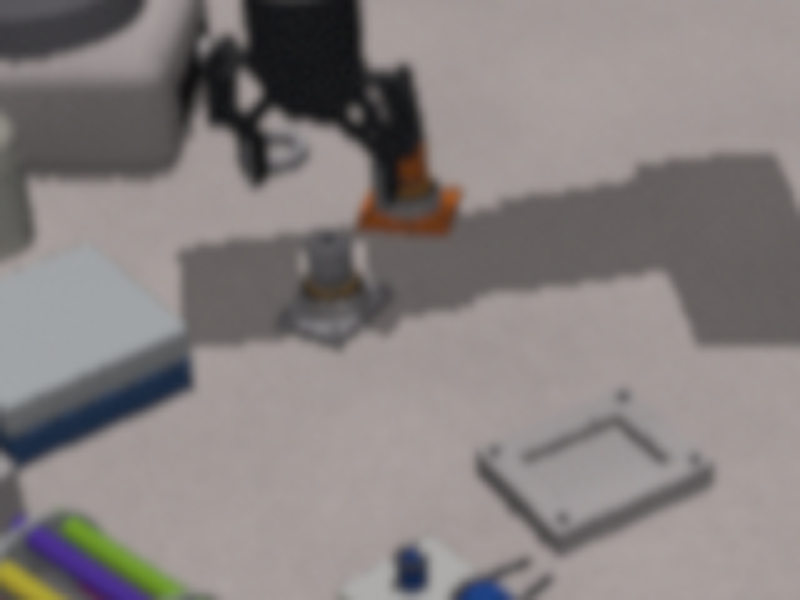

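View pics/t1.png

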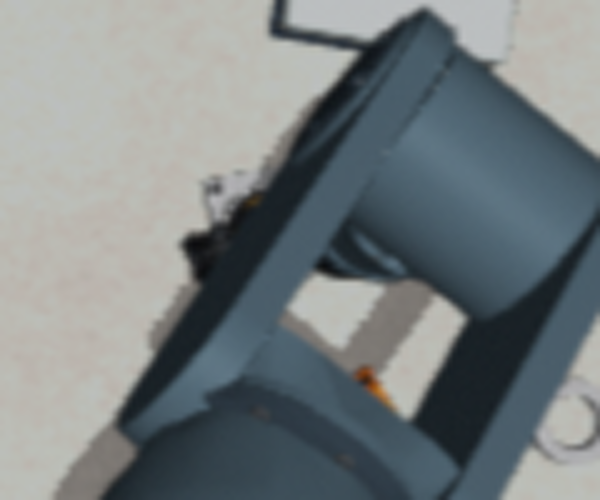

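Scene crop: the silver spindle (nose at crop (330,240)) stands between the open fingers, and the orange look-alike (410,200) is only behind them in line of sight. I descend and grip.

Call:
{"fn": "arm_command", "kwargs": {"plan": [{"x": 0,"y": 0,"z": -2.5,"ax": 0,"ay": 0,"az": 0,"jaw": 1},{"x": 0,"y": 0,"z": -5,"ax": 0,"ay": 0,"az": 0,"jaw": 1},{"x": 0,"y": 0,"z": -5,"ax": 0,"ay": 0,"az": 0,"jaw": 0.2},{"x": 0,"y": 0,"z": -5,"ax": 0,"ay": 0,"az": 0,"jaw": -1},{"x": 0,"y": 0,"z": -5,"ax": 0,"ay": 0,"az": 0,"jaw": -1}]}}

```text
time_s: 2.68
tcp_pos: [0.5102, -0.2716, 0.1137]
eef_rot: [3.086, 0.559, 0.006]
contact_force: [-1.7, 5.6, 3.6]
finger_gap: 0.373
```

Call:
{"fn": "arm_command", "kwargs": {"plan": [{"x": 0,"y": 0,"z": 0,"ax": 0,"ay": 0,"az": 0,"jaw": -1},{"x": 0,"y": 0,"z": 0,"ax": 0,"ay": 0,"az": 0,"jaw": -1},{"x": 0,"y": 0,"z": 2,"ax": 0,"ay": 0,"az": 0,"jaw": -1},{"x": 0,"y": 0,"z": 6,"ax": 0,"ay": 0,"az": 0,"jaw": -1},{"x": 0,"y": 0,"z": 6,"ax": 0,"ay": 0,"az": 0,"jaw": -1}]}}

```text
time_s: 3.3
tcp_pos: [0.5123, -0.2733, 0.1781]
eef_rot: [3.08, 0.558, 0.015]
contact_force: [0.3, -0.9, -5.4]
finger_gap: 0.351
```

```bash
python3 - <<'E'
from h import *
s=state();print(s['time_s'],s['tcp_pos'],s['eef_rot'],s['finger_gap'])
save('s2','scene',(130,250,190,350),5)
E
```

```text
3.3 [ 0.51229972 -0.27325787  0.17810835] [3.08009872 0.55785049 0.01476426] 0.3507596024269595
```

View pics/s2.png

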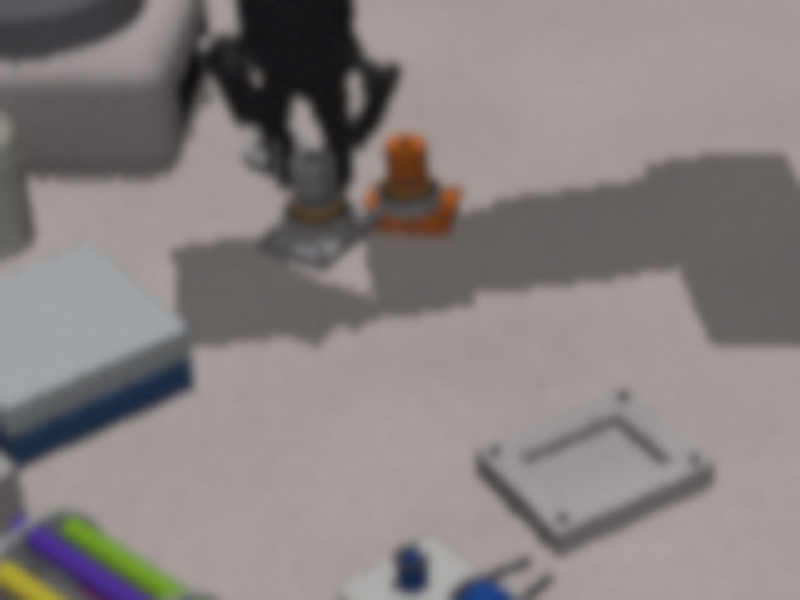

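```bash
python3 - <<'E'
from h import *
from scipy.spatial.transform import Rotation as R
n=R.from_rotvec(state()['eef_rot'])
for g in ([3.0892,.5618,0],[3.086,.559,.006]):
    t=R.from_euler('z',-27.6,degrees=True)*R.from_rotvec(g)
    print((t*n.inv()).as_rotvec(degrees=True), (R.from_rotvec(g)*n.inv()).as_rotvec(degrees=True),n.as_matrix()[:,2])
E
```

```text
[  0.40934222   0.37498648 -27.51730599] [0.3051271  0.45737855 0.08248057] [ 0.00828475 -0.0070276  -0.99994099]
[  0.18562484   0.16670498 -27.59701121] [0.1391477  0.20418348 0.00294568] [ 0.00828475 -0.0070276  -0.99994099]
```

Call:
{"fn": "arm_command", "kwargs": {"plan": [{"x": 0.4,"y": 4,"z": 0,"ax": 0,"ay": 0,"az": -6,"jaw": -1},{"x": 0.8,"y": 9.5,"z": 0,"ax": 0,"ay": 0,"az": -14,"jaw": -1},{"x": 1.2,"y": 15,"z": 0,"ax": 0.2,"ay": 0.2,"az": -21,"jaw": -1},{"x": 1.6,"y": 20.5,"z": 0,"ax": 0.4,"ay": 0.4,"az": -27.5,"jaw": -1},{"x": 2.0,"y": 25.8,"z": 0,"ax": 0.4,"ay": 0.4,"az": -27.5,"jaw": -1}]}}

```text
time_s: 3.98
tcp_pos: [0.5301, -0.0124, 0.1743]
eef_rot: [3.134, -0.193, -0.005]
contact_force: [1.3, -0.2, -4.9]
finger_gap: 0.35
```

Call:
{"fn": "arm_command", "kwargs": {"plan": [{"x": 0.02,"y": 1.5,"z": 0,"ax": 0,"ay": 0,"az": 0,"jaw": -1},{"x": 0.02,"y": 1.5,"z": -0.5,"ax": 0,"ay": 0,"az": 0,"jaw": -1},{"x": 0.02,"y": 1.5,"z": -1,"ax": 0,"ay": 0,"az": 0,"jaw": -1},{"x": 0.02,"y": 1.5,"z": -1,"ax": 0,"ay": 0,"az": 0,"jaw": -1},{"x": 0.02,"y": 1.5,"z": -1,"ax": 0,"ay": 0,"az": 0,"jaw": -1}]}}

```text
time_s: 4.6
tcp_pos: [0.5303, 0.0016, 0.1643]
eef_rot: [3.134, -0.196, -0.005]
contact_force: [0.4, -0.7, -5.3]
finger_gap: 0.351
```

```bash
python3 - <<'E'
from h import *
s=state();print(s['time_s'],s['tcp_pos'],s['eef_rot'],s['finger_gap'])
save('s3','scene',(170,260,250,370),6)
save('t3','top',(160,260,260,380),6)
E
```

```text
4.6 [0.53034215 0.00159587 0.16425873] [ 3.1342107  -0.19556441 -0.00544871] 0.35061198054802367
```

View pics/s3.png

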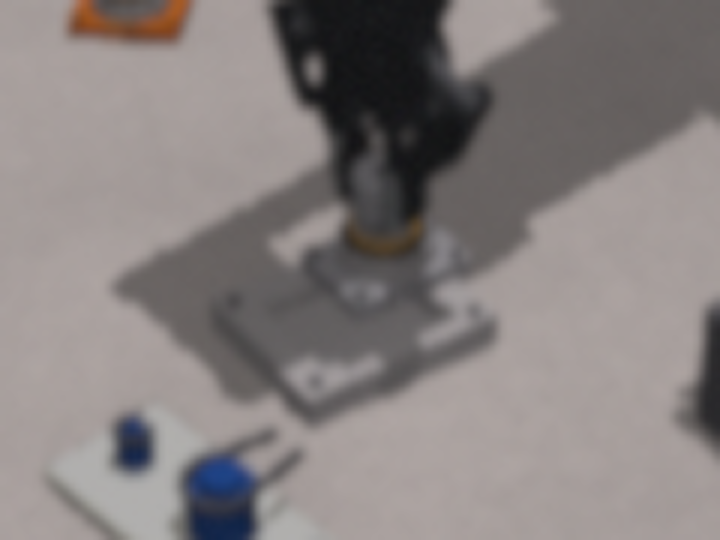

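View pics/t3.png

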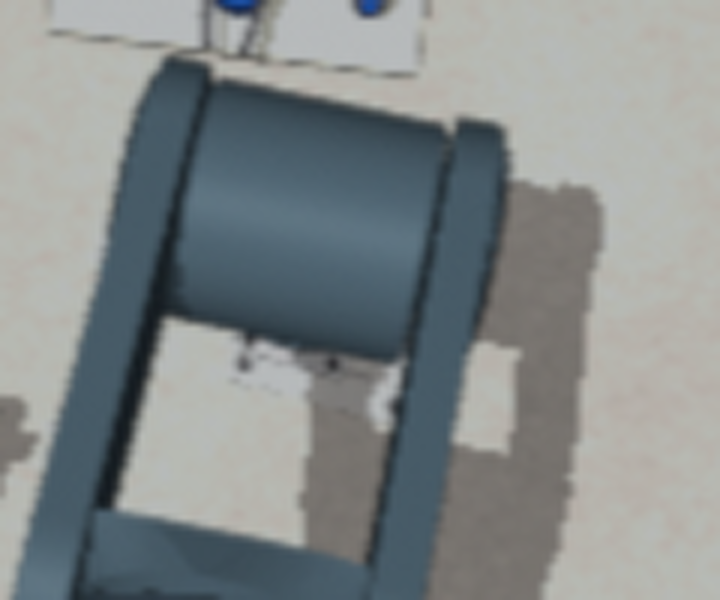

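Call:
{"fn": "arm_command", "kwargs": {"plan": [{"x": 0.1,"y": -1.6,"z": 0,"ax": 0,"ay": 0,"az": 0,"jaw": -1},{"x": 0.1,"y": -1.6,"z": -1,"ax": 0,"ay": 0,"az": 0,"jaw": -1},{"x": 0.1,"y": -1.6,"z": -1.8,"ax": 0,"ay": 0,"az": 0,"jaw": -1},{"x": 0.1,"y": -1.6,"z": -1.8,"ax": 0,"ay": 0,"az": 0,"jaw": -1},{"x": 0.1,"y": -1.6,"z": -1.8,"ax": 0,"ay": 0,"az": 0,"jaw": -1}]}}

```text
time_s: 5.32
tcp_pos: [0.5314, -0.0138, 0.1463]
eef_rot: [3.134, -0.194, -0.005]
contact_force: [0.3, -0.4, -4.5]
finger_gap: 0.351
```

```bash
cat > held.py <<'E'
from fit import *
from scipy.spatial.transform import Rotation as R
# fit held spindle pose (x,y,z,yaw,tilts) in scene depth, lower parts only
def heldfit(n,D,x0,nestpose,bias,rowmax_z):
    o,dirs,ss=setup(n,ROI)
    h=ROI[1]-ROI[0];w=ROI[3]-ROI[2];d=D[ROI[0]:ROI[1],ROI[2]:ROI[3]]
    nest=render(NEST,o,dirs,nestpose)
    def model(p):
        Rm=R.from_euler('zyx',[p[3],p[4],p[5]]).as_matrix()
        ol=(o-p[:3])@Rm;dl=dirs@Rm
        m=render_local(SP,ol,dl)
        return np.minimum(m,nest).reshape(h,ss,w,ss).mean((1,3))
    # valid: pixels below nose
    return model,d
def render_local(prims,ol,dl):
    best=np.full(dl.shape[:2],9.)
    for p in prims:
        if p[0]=='b':
            lo=np.array([p[1]-p[5],p[2]-p[6],p[3]]);hi=np.array([p[1]+p[5],p[2]+p[6],p[4]])
            a=(lo-ol)/dl;b=(hi-ol)/dl
            t0=np.minimum(a,b).max(-1);t1=np.maximum(a,b).min(-1)
            best=np.where(t0<t1,np.minimum(best,t0),best)
        else:
            ox,oy=ol[0]-p[1],ol[1]-p[2]
            A=dl[...,0]**2+dl[...,1]**2;B=ox*dl[...,0]+oy*dl[...,1];C=ox*ox+oy*oy-p[5]**2
            q=B*B-A*C;sq=np.sqrt(np.maximum(q,0));t0=(-B-sq)/A;t1=(-B+sq)/A
            za=(p[3]-ol[2])/dl[...,2];zb=(p[4]-ol[2])/dl[...,2]
            t0=np.maximum(t0,np.minimum(za,zb));t1=np.minimum(t1,np.maximum(za,zb))
            best=np.where((q>0)&(t0<t1),np.minimum(best,t0),best)
    return best
E
python3 - <<'E'
import held
from held import *
np.set_printoptions(suppress=True,precision=4)
s=state();print(s['time_s'],s['tcp_pos'],s['eef_rot'],s['finger_gap'])
P,D=avg('scene',5);np.savez('pics/h1.npz',p=P,d=D)
cv2.imwrite('pics/s4.png',cv2.resize(P[170:260,250:370],None,fx=6,fy=6,interpolation=cv2.INTER_CUBIC)[:,:,::-1])
q=px('scene',[.534,-.0136,.05]);print(q)
E
```

```text
5.325 [ 0.5314 -0.0138  0.1463] [ 3.1344 -0.1943 -0.0053] 0.3507320808372631
[308.331  213.7841][ WARN:0@12.998] global loadsave.cpp:1063 imwrite_ Unsupported depth image for selected encoder is fallbacked to CV_8U.
```

View pics/s4.png

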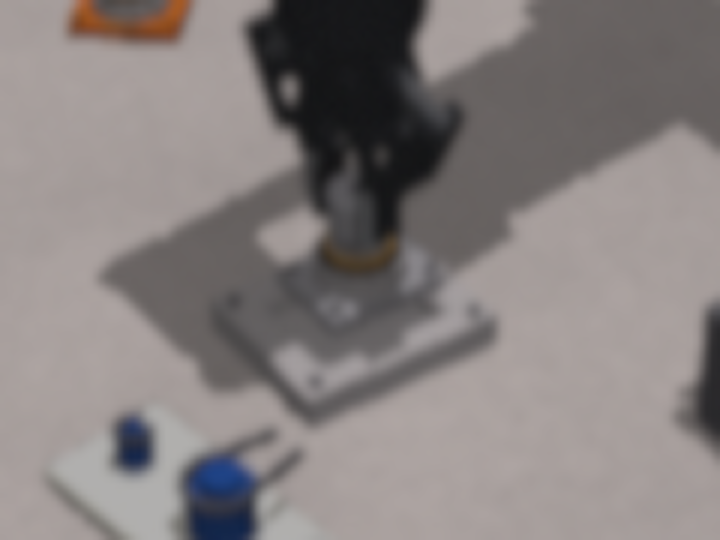

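```bash
cat >> held.py <<'E'
def run(D,ROI_,x0,nestpose,bias,tilt=True,zfree=True):
    global ROI
    ROI=ROI_
    model,d=heldfit('scene',D,x0,nestpose,bias,0)
    x0=np.array(x0,float);sc=np.array([.003,.003,.004,.04,.03,.03])
    if not tilt: sc[4:]=0
    if not zfree: sc[2]=0
    act=np.where(sc>0)[0]
    def f(q):
        p=x0.copy();p[act]=q
        e=np.clip(d-model(p)-bias,-.012,.012);return np.nanmean(e*e)*1e6
    q=x0[act]
    for k in range(3):
        sim=np.vstack([q]+[q+np.eye(len(act))[i]*sc[a]*(-1)**k for i,a in enumerate(act)])
        r=minimize(f,q,method='Nelder-Mead',options=dict(initial_simplex=sim,xatol=1e-5,fatol=1e-4,maxiter=800));q=r.x
    p=x0.copy();p[act]=q;return p,r.fun
E
python3 - <<'E'
from held import *
np.set_printoptions(suppress=True,precision=4)
D=np.load('pics/h1.npz')['d']
for roi_ in ([209,246,284,336],[211,246,284,336]):
  for t in (False,True):
    print(t,run(D,roi_,[.534,-.012,.034,-.28,0,0],(.5342,-.0136,-.2808),.0032,t))
E
```

```text
False (array([ 0.5308, -0.0112,  0.0335, -0.2784,  0.    ,  0.    ]), np.float64(8.30293796541808))
True (array([ 0.5307, -0.0109,  0.0337, -0.3034,  0.0131,  0.0209]), np.float64(8.249729156231279))
False (array([ 0.5307, -0.0114,  0.0336, -0.2846,  0.    ,  0.    ]), np.float64(7.537975887128857))
True (array([ 0.5311, -0.0109,  0.0337, -0.2941, -0.0109,  0.0299]), np.float64(7.4744141223172464))
```

Call:
{"fn": "arm_command", "kwargs": {"plan": [{"x": 0.34,"y": -0.24,"z": 0,"ax": 0,"ay": 0,"az": 0,"jaw": -1},{"x": 0.34,"y": -0.24,"z": -0.4,"ax": 0,"ay": 0,"az": 0,"jaw": -1},{"x": 0.34,"y": -0.24,"z": -0.8,"ax": 0,"ay": 0,"az": 0,"jaw": -1},{"x": 0.34,"y": -0.24,"z": -1.0,"ax": 0,"ay": 0,"az": 0,"jaw": -1},{"x": 0.34,"y": -0.24,"z": -1.0,"ax": 0,"ay": 0,"az": 0,"jaw": -1}]}}

```text
time_s: 6.2
tcp_pos: [0.5348, -0.0163, 0.1364]
eef_rot: [3.134, -0.194, -0.005]
contact_force: [0.3, 0.5, -4.6]
finger_gap: 0.351
```

```bash
python3 - <<'E'
from held import *
np.set_printoptions(suppress=True,precision=4)
s=state();print(s['time_s'],s['tcp_pos'],s['contact_force'])
P,D=avg('scene',4);np.savez('pics/h2.npz',p=P,d=D)
cv2.imwrite('pics/s5.png',cv2.resize(P[170:260,250:370].astype(np.uint8),None,fx=6,fy=6,interpolation=cv2.INTER_CUBIC)[:,:,::-1])
for roi_ in ([211,246,284,336],[214,246,284,336]):
    print(run(D,roi_,[.534,-.012,.024,-.28,0,0],(.5342,-.0136,-.2808),.0032,False))
E
```

```text
6.2 [ 0.5348 -0.0163  0.1364] [ 0.2776  0.5399 -4.6106]
(array([ 0.534 , -0.0134,  0.0238, -0.301 ,  0.    ,  0.    ]), np.float64(9.335132709218616))
(array([ 0.5338, -0.0136,  0.0235, -0.3027,  0.    ,  0.    ]), np.float64(7.858995889978184))
```

View pics/s5.png

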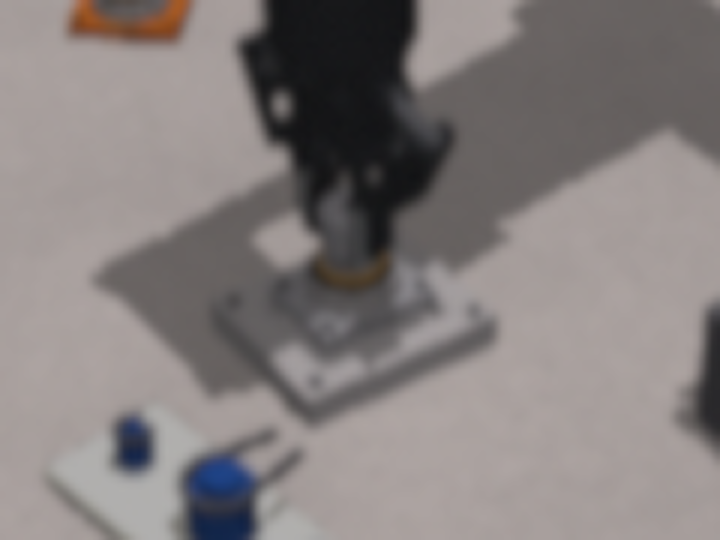

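The spindle (crop (350,300)) sits centred over the pocket; the fit puts it within 0.5 mm and about 1° of the nest. I lower it.

Call:
{"fn": "arm_command", "kwargs": {"plan": [{"x": 0.02,"y": 0,"z": -0.4,"ax": 0,"ay": 0,"az": 0.5,"jaw": -1},{"x": 0.02,"y": 0,"z": -0.8,"ax": 0,"ay": 0,"az": 0.5,"jaw": -1},{"x": 0.02,"y": 0,"z": -1.1,"ax": 0,"ay": 0,"az": 0.5,"jaw": -1},{"x": 0.02,"y": 0,"z": -1.3,"ax": 0,"ay": 0,"az": 0.5,"jaw": -1},{"x": 0.02,"y": 0,"z": -1.3,"ax": 0,"ay": 0,"az": 0.5,"jaw": -1}]}}

```text
time_s: 7.02
tcp_pos: [0.5352, -0.0164, 0.1237]
eef_rot: [3.135, -0.181, -0.004]
contact_force: [0.5, -0.2, -4.8]
finger_gap: 0.348
```

No rim contact. The foot should be about 3 mm above the floor, so I continue gently.

Call:
{"fn": "arm_command", "kwargs": {"plan": [{"x": 0,"y": 0,"z": -0.1,"ax": 0,"ay": 0,"az": 0,"jaw": -1},{"x": 0,"y": 0,"z": -0.2,"ax": 0,"ay": 0,"az": 0,"jaw": -1},{"x": 0,"y": 0,"z": -0.28,"ax": 0,"ay": 0,"az": 0,"jaw": -1},{"x": 0,"y": 0,"z": -0.34,"ax": 0,"ay": 0,"az": 0,"jaw": -1},{"x": 0,"y": 0,"z": -0.34,"ax": 0,"ay": 0,"az": 0,"jaw": -1}]}}

```text
time_s: 7.65
tcp_pos: [0.5354, -0.0162, 0.1219]
eef_rot: [3.135, -0.18, -0.004]
contact_force: [-7.1, 2.5, 11.0]
finger_gap: 0.352
```

```bash
python3 - <<'E'
from held import *
np.set_printoptions(suppress=True,precision=4)
s=state();print(s['time_s'],s['tcp_pos'],s['contact_force'],s['torque'])
P,D=avg('scene',4);np.savez('pics/h3.npz',p=P,d=D)
cv2.imwrite('pics/s6.png',cv2.resize(P[170:260,250:370].astype(np.uint8),None,fx=6,fy=6,interpolation=cv2.INTER_CUBIC)[:,:,::-1])
for roi_ in ([213,246,284,336],[216,246,284,336]):
  for t in(False,True):
    print(run(D,roi_,[.534,-.0135,.010,-.28,0,0],(.5342,-.0136,-.2808),.0032,t))
E
```

```text
7.65 [ 0.5354 -0.0162  0.1219] [-7.0861  2.53   10.9546] [ 0.1558  1.098  -0.1655]
(array([ 0.5353, -0.0128,  0.0082, -0.2554,  0.    ,  0.    ]), np.float64(8.655500645187027))
(array([ 0.5349, -0.0136,  0.0086, -0.214 ,  0.0326, -0.0559]), np.float64(8.425681599572469))
(array([ 0.5351, -0.0131,  0.0081, -0.2552,  0.    ,  0.    ]), np.float64(6.5903852164482455))
(array([ 0.5345, -0.0133,  0.0084, -0.2776,  0.0051, -0.0015]), np.float64(6.647554360828592))
```

View pics/s6.png

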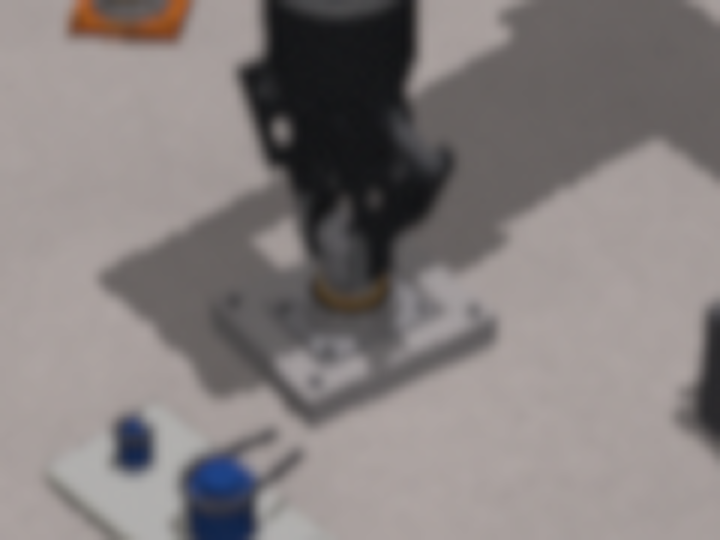

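Fit: foot z about 8.3 mm, level and centred, so it is seated. I release and rise.

Call:
{"fn": "arm_command", "kwargs": {"plan": [{"x": 0,"y": 0,"z": 0.1,"ax": 0,"ay": 0,"az": 0,"jaw": -0.2},{"x": 0,"y": 0,"z": 0.1,"ax": 0,"ay": 0,"az": 0,"jaw": 0.4},{"x": 0,"y": 0,"z": 0.1,"ax": 0,"ay": 0,"az": 0,"jaw": 0.8},{"x": 0,"y": 0,"z": 1.5,"ax": 0,"ay": 0,"az": 0,"jaw": 0.8},{"x": 0,"y": 0,"z": 6,"ax": 0,"ay": 0,"az": 0,"jaw": 0.8}]}}

```text
time_s: 8.48
tcp_pos: [0.5338, -0.0159, 0.1809]
eef_rot: [3.136, -0.181, -0.012]
contact_force: [1.0, -0.8, 0.3]
finger_gap: 0.903
```

Call:
{"fn": "arm_command", "kwargs": {"plan": [{"x": 0,"y": 1,"z": 5,"ax": 0,"ay": 0,"az": 0,"jaw": 0.9},{"x": -1,"y": 5,"z": 11,"ax": 0,"ay": 0,"az": 0,"jaw": 1},{"x": -2,"y": 9,"z": 15,"ax": 0,"ay": 0,"az": 0,"jaw": 1},{"x": -4,"y": 14,"z": 17,"ax": 0,"ay": 0,"az": 0,"jaw": 1},{"x": -4,"y": 14,"z": 17,"ax": 0,"ay": 0,"az": 0,"jaw": 1}]}}

```text
time_s: 9.1
tcp_pos: [0.4934, 0.1271, 0.3546]
eef_rot: [-3.136, 0.173, 0.003]
contact_force: [0.3, -0.3, -0.1]
finger_gap: 1.004
```

```bash
python3 - <<'E'
from held import *
np.set_printoptions(suppress=True,precision=4)
s=state();print(s['time_s'],s['tcp_pos'],s['eef_rot'],s['contact_force'])
P,D=avg('scene',6);np.savez('pics/h4.npz',p=P,d=D)
P2,D2=avg('top',2);np.savez('pics/h4t.npz',p=P2,d=D2)
u8=lambda a:cv2.resize(np.clip(a,0,255).astype(np.uint8),(400,300),interpolation=cv2.INTER_CUBIC)[:,:,::-1]
a=np.vstack([np.hstack([u8(P[180:255,260:360]),u8(P[180:255,340:440])]),np.hstack([u8(P[225:300,240:340]),u8(P2[170:245,270:370])])])
cv2.imwrite('pics/m7.png',a)
print(run(D,[190,246,280,340],[.534,-.0135,.010,-.28,0,0],(.5342,-.0136,-.2808),.0032,True))
E
```

```text
9.1 [0.4934 0.1271 0.3546] [-3.136   0.1728  0.0029] [ 0.292  -0.3012 -0.1182]
(array([ 0.535 , -0.013 ,  0.0078, -0.2668,  0.0034, -0.0049]), np.float64(4.8594745793959335))fit.py:7: RuntimeWarning: All-NaN slice encountered
  return np.mean(P,0),np.nanmedian(D,0)
```

View pics/m7.png

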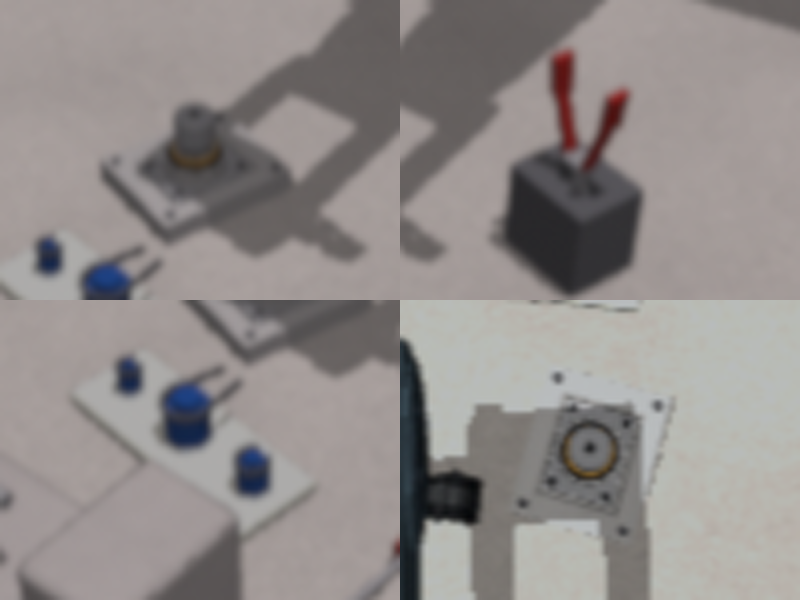

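```bash
python3 - <<'E'
from held import *
np.set_printoptions(suppress=True,precision=4)
for n,f,off in (('top','avg_top',(.0047,-.0009)),('scene','h4',(0,-.003))):
    a=np.load(f'pics/{f}.npz');P,D=a['p'],a['d'];W=cloud(D,n)
    r=(P[...,0]>110)&(P[...,1]<70)&(P[...,2]<70)&(np.hypot(W[...,0]-.457,W[...,1]-.203)<.07)
    X=W[r]+[*off,0.001 if n=='top' else .002]
    c,s=np.cos(-.296),np.sin(-.296)
    L=(X[:,:2]-[.459,.203])@np.array([[c,-s],[s,c]])
    o=np.argsort(-L[:,1]);
    print(n,len(X));
    for i in o: print(np.round([*L[i]*1000,X[i,2]*1000]),end=' ')
    print()
E
```

```text
top 35
[  5.  32. 166.] [ -5.  31. 168.] [  3.  31. 167.] [  1.  30. 168.] [ -2.  29. 169.] [  6.  29. 169.] [ -4.  28. 168.] [  4.  28. 167.] [  1.  28. 166.] [  7.  26. 168.] [ -1.  26. 170.] [ -4.  26. 167.] [  5.  26. 168.] [ -6.  25. 167.] [  2. -13. 119.] [ -0. -15. 123.] [ -3. -16. 126.] [ -3. -23. 168.] [  5. -23. 168.] [  3. -24. 167.] [ -5. -24. 169.] [  0. -25. 168.] [  8. -25. 167.] [ -2. -26. 170.] [  6. -26. 168.] [ -5. -26. 167.] [  3. -27. 167.] [ -8. -27. 165.] [  1. -28. 170.] [ -2. -28. 168.] [ -4. -29. 165.] [  7. -29. 169.] [  4. -29. 167.] [  2. -30. 166.] [ -7. -30. 168.] 
scene 20
[  4.  28. 167.] [ -3.  28. 167.] [ -1.  27. 167.] [ -5.  26. 168.] [  3.  26. 168.] [ -3. -11. 107.] [  0. -13. 114.] [ -4. -13. 108.] [ -2. -16. 115.] [ -1. -16. 122.] [ -3. -17. 117.] [ -3. -18. 123.] [ -3. -19. 126.] [ -1. -22. 133.] [ -4. -25. 168.] [ -1. -26. 169.] [  6. -26. 168.] [  2. -26. 166.] [  5. -28. 170.] [  0. -29. 167.]
```

The spindle is seated (z 7.8 mm, tilt under 0.3°). The red handle tops are symmetric about (0.459, 0.203) at z 0.168, which matches a pivot at 0.082. I move over the handles with tool y along the pliers' y (73°).

Call:
{"fn": "arm_command", "kwargs": {"plan": [{"x": -1.5,"y": 3,"z": -1,"ax": 0,"ay": 0,"az": -5,"jaw": 1},{"x": -3.4,"y": 7.6,"z": -3.5,"ax": 0,"ay": 0,"az": -10.7,"jaw": 1},{"x": -3.4,"y": 7.6,"z": -5.5,"ax": 0,"ay": 0,"az": -10.7,"jaw": 1},{"x": -3.4,"y": 7.6,"z": -7,"ax": 0,"ay": 0,"az": -10.7,"jaw": 1},{"x": -3.4,"y": 7.6,"z": -7,"ax": 0,"ay": 0,"az": -10.7,"jaw": 1}]}}

```text
time_s: 10.12
tcp_pos: [0.4597, 0.1984, 0.2787]
eef_rot: [3.104, -0.477, -0.019]
contact_force: [-0.2, 0.2, -0.6]
finger_gap: 1.001
```

```bash
python3 - <<'E'
from h import *
s=state();print(s['time_s'],s['tcp_pos'],s['eef_rot'],s['contact_force'])
save('s8','scene',(150,250,330,450),6)
E
```

```text
10.125 [0.45967946 0.19835829 0.27871109] [ 3.10449634 -0.47671928 -0.01895206] [-0.18028024  0.20550091 -0.56550852]
```

View pics/s8.png

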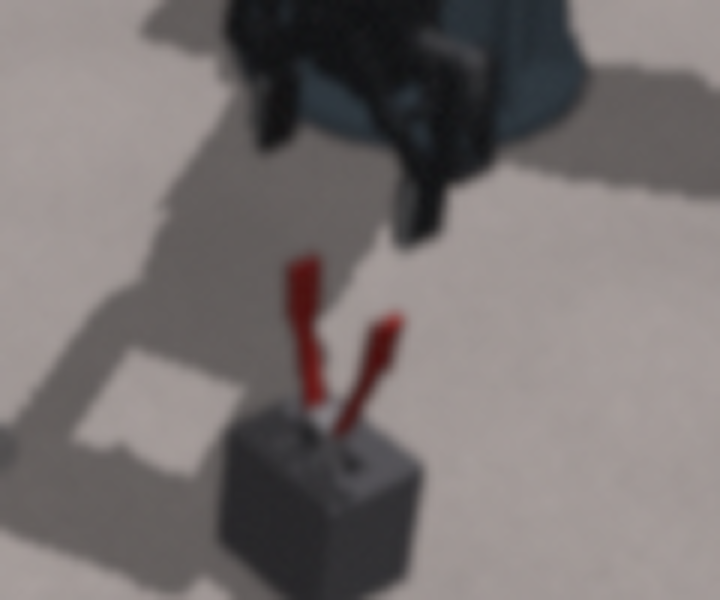

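Call:
{"fn": "arm_command", "kwargs": {"plan": [{"x": 0,"y": 0.5,"z": -0.5,"ax": -0.1,"ay": -0.7,"az": 0,"jaw": 1},{"x": 0,"y": 0.5,"z": -2.5,"ax": -0.1,"ay": -0.7,"az": 0,"jaw": 1},{"x": 0,"y": 0.5,"z": -5,"ax": -0.1,"ay": -0.7,"az": 0,"jaw": 1},{"x": 0,"y": 0.5,"z": -7.2,"ax": -0.1,"ay": -0.7,"az": 0,"jaw": 1},{"x": 0,"y": 0.5,"z": -7.2,"ax": -0.1,"ay": -0.7,"az": 0,"jaw": 1}]}}

```text
time_s: 10.8
tcp_pos: [0.4595, 0.2032, 0.2066]
eef_rot: [3.104, -0.478, -0.001]
contact_force: [-0.6, -0.2, 0.5]
finger_gap: 0.996
```

```bash
python3 - <<'E'
from h import *
s=state();print(s['time_s'],s['tcp_pos'],s['eef_rot'],s['contact_force'])
save('s9','scene',(150,250,330,450),6)
E
```

```text
10.8 [0.459514   0.20320796 0.20664373] [ 3.10429437e+00 -4.77540607e-01 -5.09674404e-04] [-0.60372941 -0.17222058  0.48124176]
```

View pics/s9.png

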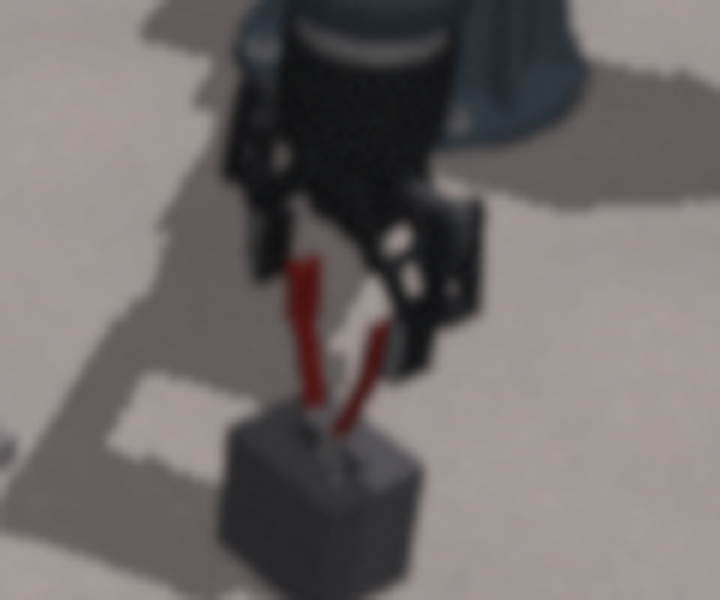

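Call:
{"fn": "arm_command", "kwargs": {"plan": [{"x": 0,"y": 0,"z": 0,"ax": 0,"ay": 0,"az": 0,"jaw": 0.5},{"x": 0,"y": 0,"z": 0,"ax": 0,"ay": 0,"az": 0,"jaw": 0.4},{"x": 0,"y": 0,"z": 0,"ax": 0,"ay": 0,"az": 0,"jaw": 0.38},{"x": 0,"y": 0,"z": 0,"ax": 0,"ay": 0,"az": 0,"jaw": 0.38},{"x": 0,"y": 0,"z": 0,"ax": 0,"ay": 0,"az": 0,"jaw": 0.38}]}}

```text
time_s: 11.48
tcp_pos: [0.4618, 0.2037, 0.2102]
eef_rot: [-3.104, 0.477, -0.009]
contact_force: [-0.4, 0.8, 6.1]
finger_gap: 0.691
```

```bash
python3 - <<'E'
from h import *
s=state();print(s['time_s'],s['tcp_pos'],s['contact_force'],s['finger_gap'])
save('s10','scene',(150,250,330,450),6)
E
```

```text
11.475 [0.46176101 0.20367489 0.2102252 ] [-0.39293903  0.84989669  6.0586703 ] 0.6911933831891917
```

View pics/s10.png

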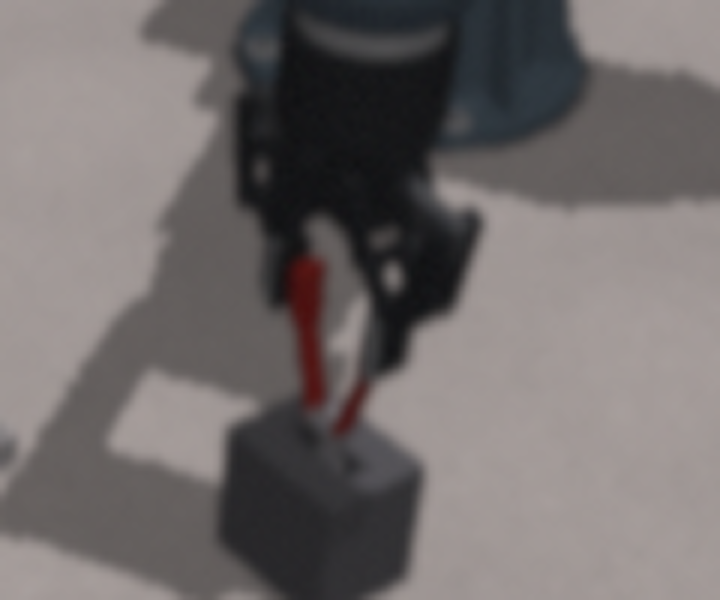

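Call:
{"fn": "arm_command", "kwargs": {"plan": [{"x": 0,"y": 0,"z": 0.5,"ax": 0,"ay": 0,"az": 0,"jaw": 0.38},{"x": 0,"y": 0,"z": 1,"ax": 0,"ay": 0,"az": 0,"jaw": 0.38},{"x": 0,"y": 0,"z": 2,"ax": 0,"ay": 0,"az": 0,"jaw": 0.38},{"x": 0,"y": 0,"z": 3,"ax": 0,"ay": 0,"az": 0,"jaw": 0.38},{"x": 0,"y": 0,"z": 3,"ax": 0,"ay": 0,"az": 0,"jaw": 0.38}]}}

```text
time_s: 12.15
tcp_pos: [0.4624, 0.2038, 0.2414]
eef_rot: [-3.103, 0.477, -0.013]
contact_force: [0.5, -0.4, -2.0]
finger_gap: 0.69
```

```bash
python3 - <<'E'
from h import *
s=state();print(s['time_s'],s['tcp_pos'],s['contact_force'],s['finger_gap'])
save('s11','scene',(150,250,330,450),6)
E
```

```text
12.15 [0.46236891 0.20380941 0.24144193] [ 0.51925795 -0.36235709 -1.96927683] 0.6898008687274257
```

View pics/s11.png

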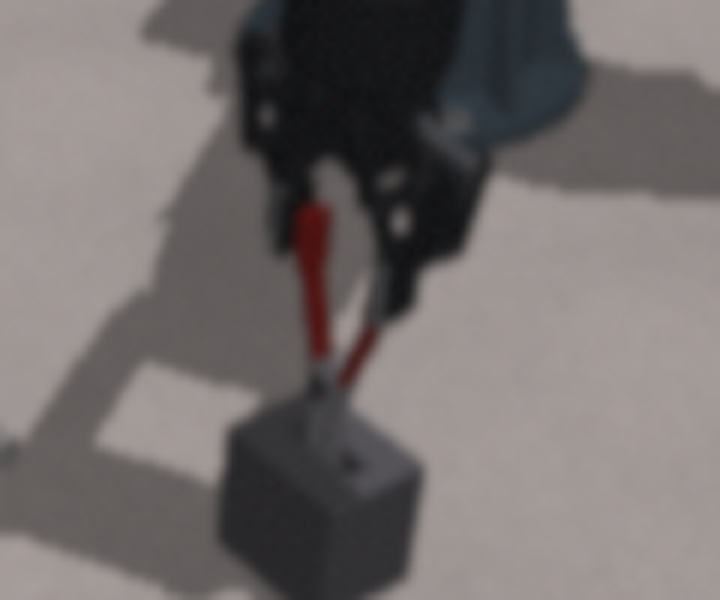

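Call:
{"fn": "arm_command", "kwargs": {"plan": [{"x": 0,"y": 0,"z": 2,"ax": 0,"ay": 0,"az": 0,"jaw": 0.38},{"x": 0,"y": 0,"z": 4,"ax": 0,"ay": 0,"az": 0,"jaw": 0.38},{"x": 0,"y": 0,"z": 6,"ax": 0,"ay": 0,"az": 0,"jaw": 0.38},{"x": 0,"y": 0,"z": 8,"ax": 0,"ay": 0,"az": 0,"jaw": 0.38},{"x": 0,"y": 0,"z": 8,"ax": 0,"ay": 0,"az": 0,"jaw": 0.38}]}}

```text
time_s: 12.82
tcp_pos: [0.4627, 0.2038, 0.3219]
eef_rot: [-3.102, 0.477, -0.015]
contact_force: [0.1, 0.8, -1.3]
finger_gap: 0.693
```

```bash
cat > ringfit.py <<'E'
from fit import *
from scipy.ndimage import map_coordinates
def ears(pose,z,n=25):
    x,y,yaw=pose;c,s=np.cos(yaw),np.sin(yaw);out=[]
    for sg in (1,-1):
        r=np.linspace(.021,.039,n);g=.0105+(r-.0185)/(.0215)*(-.0045)+.0012
        L=np.stack([r,sg*g],1);W=L@np.array([[c,s],[-s,c]])+[x,y];out.append(np.c_[W,np.full(n,z)])
    return np.vstack(out)
def proj(name,X):
    c=get_calibration(name);K=np.array(c['intrinsics']);q=X@np.array(c['R']).T+c['t'];uv=q@K.T;return uv[:,:2]/uv[:,2:]
def darkness(name,I,pose,z=.0437):
    uv=proj(name,ears(pose,z));return map_coordinates(I,[uv[:,1],uv[:,0]],order=1).mean()
E
python3 - <<'E'
from ringfit import *
np.set_printoptions(suppress=True,precision=4)
for n,c,zb in(('top',(.6875,.0353),0),('scene',(.6914,.0378),0)):
    P=np.load(f'pics/avg_{n}.npz')['p'];I=P.mean(2)
    B=cv2.GaussianBlur(I,(0,0),6);H=I-B
    best=[]
    for yaw in np.arange(2.4,3.9,.02):
        for dx in np.arange(-.006,.0061,.001):
            for dy in np.arange(-.006,.0061,.001):
                best.append((darkness(n,I,(c[0]+dx,c[1]+dy,yaw)),c[0]+dx,c[1]+dy,yaw))
    best.sort();print(n,np.array(best[:8]))
    X=ears(best[0][1:],.0437);uv=proj(n,X)
    r=(125,175,265,332) if n=='top' else (220,280,255,335)
    s=8
    q=cv2.resize(np.clip(P[r[0]:r[1],r[2]:r[3]],0,255).astype(np.uint8),None,fx=s,fy=s,interpolation=cv2.INTER_CUBIC)
    q2=q.copy()
    for u,v in uv: cv2.circle(q2,(int((u-r[2]+.5)*s),int((v-r[0]+.5)*s)),1,(255,0,0),-1)
    cv2.imwrite(f'pics/ring_{n}.png',q2[:,:,::-1])
    cv2.imwrite(f'pics/ringo_{n}.png',q[:,:,::-1])
E
```

```text
Traceback (most recent call last):
  File "ringfit.py", line 12, in darkness
    uv=proj(name,ears(pose,z));return map_coordinates(I,[uv[:,1],uv[:,0]],order=1).mean()
  File "ringfit.py", line 10, in proj
    c=get_calibration(name);K=np.array(c['intrinsics']);q=X@np.array(c['R']).T+c['t'];uv=q@K.T;return uv[:,:2]/uv[:,2:]
ValueError: time passes only in moves, steps and waits
```

Too many get_calibration calls; I'll cache it.

```bash
cat >> h.py <<'E'
import functools
get_calibration=functools.lru_cache(None)(get_calibration)
E
cat > rf.py <<'E'
from ringfit import *
np.set_printoptions(suppress=True,precision=4)
for n,c,zb in(('top',(.6875,.0353),0),('scene',(.6914,.0378),0)):
    P=np.load(f'pics/avg_{n}.npz')['p'];I=P.mean(2)
    best=[]
    for yaw in np.arange(2.4,3.9,.02):
        for dx in np.arange(-.006,.0061,.001):
            for dy in np.arange(-.006,.0061,.001):
                best.append((darkness(n,I,(c[0]+dx,c[1]+dy,yaw)),c[0]+dx,c[1]+dy,yaw))
    best.sort();print(n,np.array(best[:8]))
    X=ears(best[0][1:],.0437);uv=proj(n,X)
    r=(125,175,265,332) if n=='top' else (220,280,255,335)
    s=8
    q=cv2.resize(np.clip(P[r[0]:r[1],r[2]:r[3]],0,255).astype(np.uint8),None,fx=s,fy=s,interpolation=cv2.INTER_CUBIC)
    q2=q.copy()
    for u,v in uv: cv2.circle(q2,(int((u-r[2]+.5)*s),int((v-r[0]+.5)*s)),1,(255,0,0),-1)
    cv2.imwrite(f'pics/ring_{n}.png',q2[:,:,::-1])
    cv2.imwrite(f'pics/ringo_{n}.png',q[:,:,::-1])
E
python3 rf.py
```

```text
top [[115.2921   0.6935   0.0293   2.84  ]
 [115.6434   0.6935   0.0293   2.86  ]
 [115.8111   0.6935   0.0303   2.88  ]
 [115.8188   0.6935   0.0293   2.82  ]
 [115.9793   0.6935   0.0303   2.86  ]
 [116.2459   0.6935   0.0293   2.88  ]
 [116.2647   0.6935   0.0313   2.9   ]
 [116.6022   0.6935   0.0313   2.92  ]]
scene [[105.052    0.6904   0.0378   3.02  ]
 [105.0753   0.6914   0.0378   3.02  ]
 [105.1042   0.6914   0.0388   3.06  ]
 [105.1367   0.6904   0.0388   3.06  ]
 [105.1694   0.6924   0.0388   3.06  ]
 [105.1739   0.6904   0.0368   2.98  ]
 [105.1745   0.6904   0.0388   3.04  ]
 [105.1901   0.6914   0.0388   3.04  ]]
```

View pics/ring_top.png

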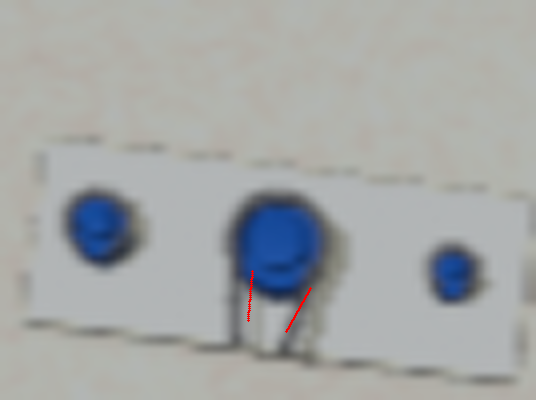

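View pics/ring_scene.png

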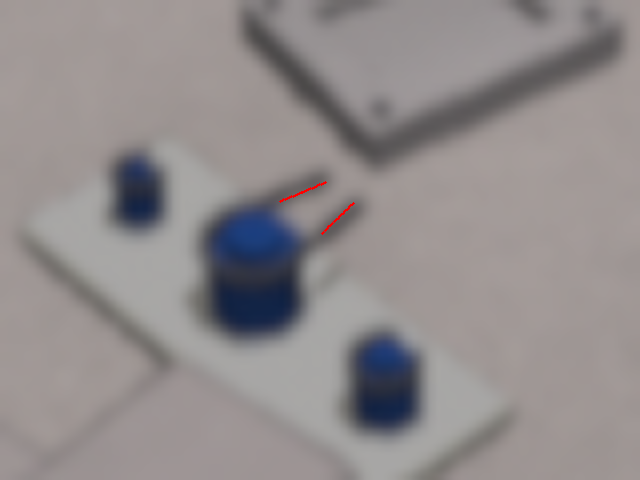

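View pics/ringo_scene.png

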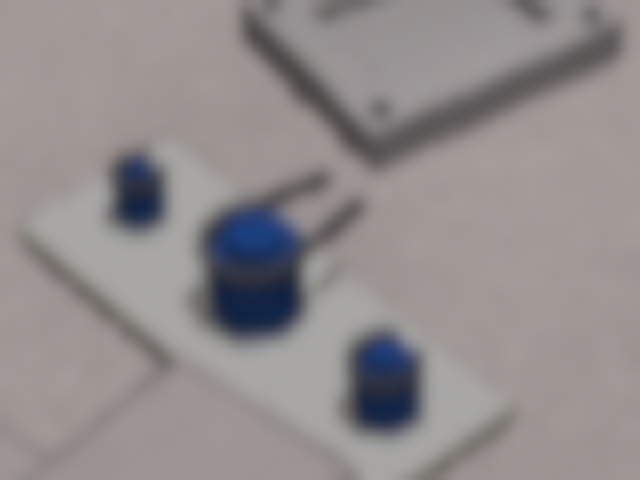

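```bash
cat > rf2.py <<'E'
from ringfit import *
from scipy.optimize import differential_evolution
np.set_printoptions(suppress=True,precision=4)
OFF={'top':np.array([-.0047,.0009,0]),'scene':np.array([0,.003,0])}
IM={n:np.load(f'pics/avg_{n}.npz')['p'].mean(2) for n in OFF}
def earpts(p,d=0.):
    x,y,yaw,z,e=p;c,s=np.cos(yaw),np.sin(yaw);out=[]
    for sg in (1,-1):
        r=np.linspace(.022,.0395,20);g=.0105+(r-.0185)/.0215*(-.0045)+e+d
        L=np.stack([r,sg*g],1);W=L@np.array([[c,s],[-s,c]])+[x,y];out.append(np.c_[W,np.full(20,z)])
    return np.vstack(out)
def samp(n,X):
    uv=proj(n,X+OFF[n]);return map_coordinates(IM[n],[uv[:,1],uv[:,0]],order=1,mode='nearest')
def cost(p,cams=('top','scene')):
    t=0
    for n in cams:
        m=samp(n,earpts(p));a=samp(n,earpts(p,.0055));b=samp(n,earpts(p,-.0055))
        t+=(m-.5*a-.5*b).mean()
        # tip end: beyond tip bright
    return t
if __name__=='__main__':
    B=[(.684,.700),(.028,.042),(2.7,3.5),(.040,.060),(.0005,.004)]
    for cams in(('top','scene'),('top',),('scene',)):
        bb=list(B)
        r=differential_evolution(cost,bb,args=(cams,),seed=1,maxiter=200,tol=1e-6)
        print(cams,r.x,r.fun)
        if len(cams)==2: p=r.x
    for n,r in(('top',(125,175,265,332)),('scene',(220,280,255,335))):
        P=np.load(f'pics/avg_{n}.npz')['p'];s=8
        q=cv2.resize(np.clip(P[r[0]:r[1],r[2]:r[3]],0,255).astype(np.uint8),None,fx=s,fy=s,interpolation=cv2.INTER_CUBIC)
        for u,v in proj(n,earpts(p)+OFF[n]): cv2.circle(q,(int((u-r[2]+.5)*s),int((v-r[0]+.5)*s)),1,(255,0,0),-1)
        cv2.imwrite(f'pics/ring2_{n}.png',q[:,:,::-1])
E
python3 rf2.py
```

```text
('top', 'scene') [0.6918 0.0345 2.9275 0.0468 0.0028] -71.3484682526912
('top',) [0.6889 0.0341 2.9275 0.06   0.0025] -46.6515645484802
('scene',) [0.7    0.0415 2.994  0.0544 0.0032] -26.842186813356058
```

View pics/ring2_top.png

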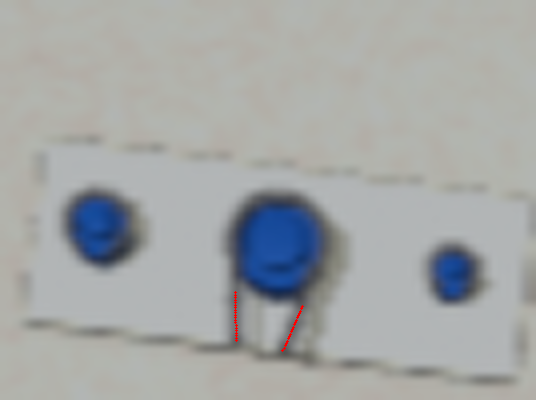

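View pics/ring2_scene.png

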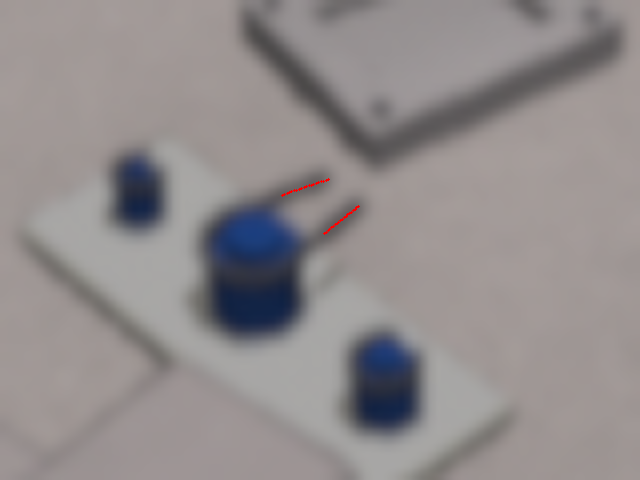

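```bash
python3 - <<'E'
from fit import *
np.set_printoptions(suppress=True,precision=4)
a=np.load('pics/avg_top.npz');W=cloud(a['d'],'top');P=a['p']
b=(P[...,2]>P[...,0]+60)&(np.hypot(W[...,0]-.687,W[...,1]-.035)<.03)
print('blue z',np.sort(np.round(W[b][:,2]*1000+1)))
s=state();print(s['time_s'],s['tcp_pos'],s['eef_rot'])
P,D=avg('scene',3);np.savez('pics/pl1.npz',p=P,d=D)
r=(95,225,330,430)
cv2.imwrite('pics/pl1.png',cv2.resize(np.clip(P[r[0]:r[1],r[2]:r[3]],0,255).astype(np.uint8),None,fx=4.6,fy=4.6,interpolation=cv2.INTER_CUBIC)[:,:,::-1])
W=cloud(D,'scene')
m=(P[...,0]>100)&(P[...,1]<70)&(P[...,2]<70)&(np.hypot(W[...,0]-.46,W[...,1]-.203)<.07)
X=W[m]+[0,-.003,.002];print(np.round((X-s['tcp_pos'])*1000))
E
```

```text
blue z [35. 38. 39. 39. 40. 40. 40. 41. 41. 41. 41. 41. 41. 41. 41. 41. 41. 42.
 42. 42. 42. 42. 42. 42. 42. 42. 42. 43. 43. 43. 43. 43. 43. 43. 43. 43.
 43. 43. 43. 43. 43. 46. 46. 47. 47. 47. 47. 48. 48. 48. 48. 48. 49. 49.
 49. 49. 49. 49. 49. 49. 49. 50. 50. 50. 50. 50. 50. 50. 50. 50. 50. 50.
 50. 50. 50. 50. 50. 50. 50. 51. 51. 51. 52. 52. 52.]
12.825 [0.4627 0.2038 0.3219] [-3.1025  0.477  -0.0153]
[]
```

View pics/pl1.png

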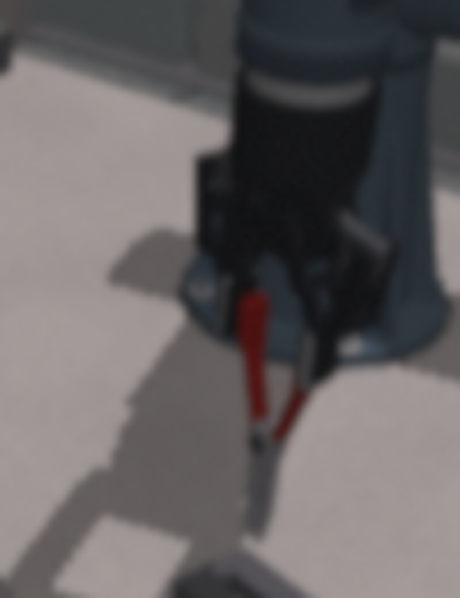

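```bash
python3 - <<'E'
from fit import *
s=state();t=s['tcp_pos']
for nm,dz in (('handle top',-.0422),('pivot',-.1282),('groove',-.1972),('end',-.2032)):
    u=px('scene',t+[0,.003,dz]); print(nm,np.round(u,1),'crop',np.round((u-[330,95]+.5)*4.6))
E
```

```text
handle top [391.3 164.6] crop [284. 322.]
pivot [387.8 191.9] crop [268. 448.]
groove [385.2 212. ] crop [256. 540.]
end [385.  213.6] crop [255. 548.]
```

Tips appear at crop (255,537), where predicted (255,548), so the pliers hang straight. Ring in the TCP frame: centre (0.692, 0.0345), mouth at 167.7°, so the gap point is (0.6625, 0.041). I move above it.

Call:
{"fn": "arm_command", "kwargs": {"plan": [{"x": 3,"y": -2.5,"z": 0,"ax": 0,"ay": 0,"az": 1,"jaw": 0.38},{"x": 7.5,"y": -6,"z": 0,"ax": 0,"ay": 0,"az": 2.5,"jaw": 0.38},{"x": 12,"y": -9.8,"z": 0,"ax": 0,"ay": 0,"az": 4,"jaw": 0.38},{"x": 16.5,"y": -13.4,"z": 0,"ax": 0,"ay": 0,"az": 5.2,"jaw": 0.38},{"x": 20,"y": -16.3,"z": -0.5,"ax": 0,"ay": 0,"az": 5.2,"jaw": 0.38}]}}

```text
time_s: 13.6
tcp_pos: [0.6628, 0.0388, 0.3129]
eef_rot: [-3.122, 0.337, -0.006]
contact_force: [-0.5, 0.7, -1.2]
finger_gap: 0.694
```

```bash
python3 - <<'E'
from h import *
s=state();print(s['time_s'],s['tcp_pos'],s['eef_rot'],s['joint_vel'])
E
```

```text
13.6 [0.66275162 0.03877355 0.31285993] [-3.12221251  0.33718642 -0.00599016] [-0.30770258  0.59645705 -0.67671284  0.00611383  0.09190499 -0.30648711]
```

Call:
{"fn": "arm_command", "kwargs": {"plan": [{"x": 0,"y": 0.2,"z": -1,"ax": 0,"ay": 0,"az": 0,"jaw": 0.38},{"x": 0,"y": 0.2,"z": -2.5,"ax": 0,"ay": 0,"az": 0,"jaw": 0.38},{"x": 0,"y": 0.2,"z": -4,"ax": 0,"ay": 0,"az": 0,"jaw": 0.38},{"x": 0,"y": 0.2,"z": -4.5,"ax": 0,"ay": 0,"az": 0,"jaw": 0.38},{"x": 0,"y": 0.2,"z": -4.5,"ax": 0,"ay": 0,"az": 0,"jaw": 0.38}]}}

```text
time_s: 14.22
tcp_pos: [0.6623, 0.0414, 0.2676]
eef_rot: [-3.122, 0.336, -0.005]
contact_force: [-0.2, 0.0, -1.3]
finger_gap: 0.688
```

```bash
cat > look.py <<'E'
import sys
from rf2 import *
s=state();t=s['tcp_pos'];print(round(s['time_s'],2),t,s['eef_rot'],s['contact_force'],round(s['finger_gap'],3))
tag=sys.argv[1];dg=float(sys.argv[2])
P,D=avg('scene',4);np.savez(f'pics/{tag}.npz',p=P,d=D)
r=(190,290,260,360);sc=6
q=cv2.resize(np.clip(P[r[0]:r[1],r[2]:r[3]],0,255).astype(np.uint8),None,fx=sc,fy=sc,interpolation=cv2.INTER_CUBIC)
cv2.imwrite(f'pics/{tag}.png',q[:,:,::-1])
for nm,X in (('tip groove',t+[0,0,-dg]),('tip end',t+[0,0,-dg-.006]),('ring gap',[.6625,.0409,.0437]),('ring ctr',[.6918,.0345,.0437])):
    u=px('scene',np.array(X)+OFF['scene']);print(nm,np.round(u,1),'crop',np.round((u-[r[2],r[0]]+.5)*sc))
E
python3 look.py l1 .197
```

```text
14.22 [0.6623 0.0414 0.2676] [-3.1223  0.3359 -0.0051] [-0.2318  0.0047 -1.2729] 0.688
tip groove [294.6 238.8] crop [211. 296.]
tip end [294.7 240.4] crop [211. 305.]
ring gap [294.8 245.9] crop [212. 338.]
ring ctr [286.  250.5] crop [159. 366.]
```

View pics/l1.png

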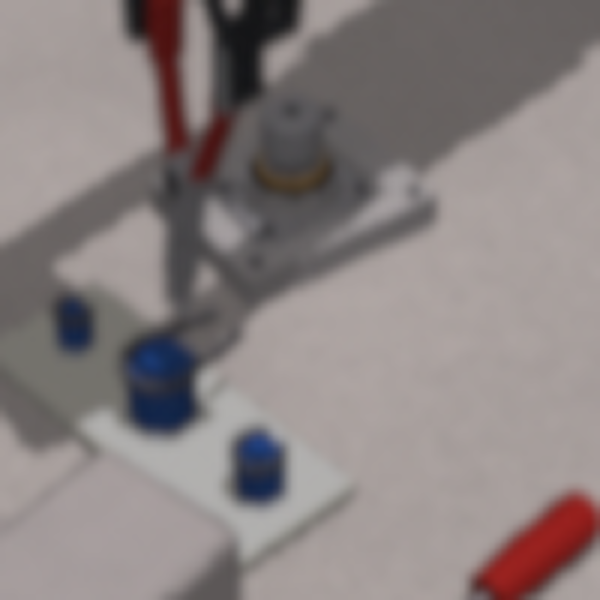

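```bash
python3 - <<'E'
from rf2 import *
t=state()['tcp_pos']
for dz in (.0422,.054,.08,.1282,.165,.197,.203):
    u=px('scene',t+OFF['scene']-[0,0,dz]);print(dz,np.round((u-[260,190]+.5)*6))
a=np.load('pics/l1.npz');P,D=a['p'],a['d'];W=cloud(D,'scene')
for (u,v) in [(180,290),(180,260),(180,230),(178,200),(170,110),(165,40),(205,170),(228,120),(230,60)]:
    r,c=190+v//6,260+u//6; print((u,v),np.round((W[r,c]-OFF['scene']-t)*1000),P[r,c].astype(int))
import cv2
q=cv2.resize(np.clip(P[150:245,260:340],0,255).astype(np.uint8),None,fx=6,fy=6,interpolation=cv2.INTER_CUBIC)
cv2.imwrite('pics/l1b.png',q[:,:,::-1])
E
```

```text
0.0422 [197.  21.]
0.054 [198.  44.]
0.08 [200.  92.]
0.1282 [204. 179.]
0.165 [207. 241.]
0.197 [209. 294.]
0.203 [209. 304.]
(180, 290) [  15.   -2. -186.] [75 73 75]
(180, 260) [  15.   -1. -167.] [72 70 73]
(180, 230) [  12.   -3. -152.] [71 70 72]
(178, 200) [  15.   -3. -133.] [67 65 67]
(170, 110) [  1. -17. -98.] [86 31 29]
(165, 40) [ -2. -22. -63.] [77 18 17]
(205, 170) [   8.   10. -114.] [71 31 30]
(228, 120) [  4.  21. -84.] [78 54 53]
(230, 60) [ 16.  33. -40.] [41 41 42]
```

View pics/l1b.png

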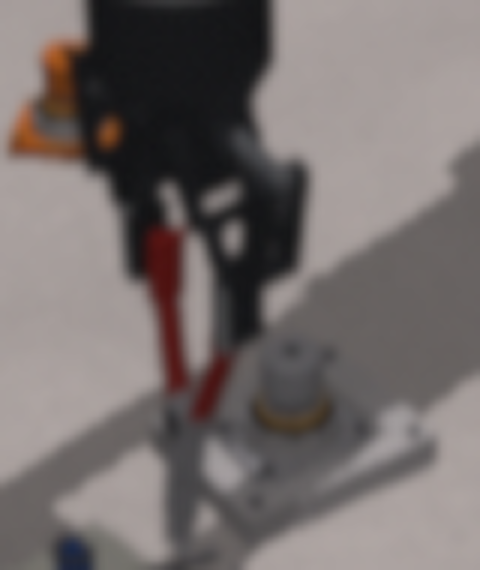

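```bash
python3 - <<'E'
from rf2 import *
c,s=np.cos(-.296),np.sin(-.296)
def show(f,org,yaw,zref,lo):
    a=np.load(f'pics/{f}.npz');P,D=a['p'],a['d'];W=cloud(D,'scene')-OFF['scene']+[0,0,.002]
    m=(P[...,0]>2*P[...,1])&(P[...,0]>45)&(np.hypot(W[...,0]-org[0],W[...,1]-org[1])<.07)&(W[...,2]>zref-.09)
    g=(~m)&(np.hypot(W[...,0]-org[0],W[...,1]-org[1])<.035)&(W[...,2]<zref-.075)&(W[...,2]>zref-.16)&(W[...,2]>lo)
    c,s=np.cos(yaw),np.sin(yaw)
    for nm,k in (('red',m),('grey',g)):
        X=W[k];L=(X[:,:2]-org[:2])@np.array([[c,-s],[s,c]]);z=X[:,2]-zref
        for b in np.arange(-.16,.0,.01):
            i=(z>=b)&(z<b+.01)
            for sg in (1,-1):
                j=i&(np.sign(L[:,1])==sg)
                if j.sum(): print(nm,f'{b*1000:.0f}',sg,'n',j.sum(),'x',np.round(np.median(L[j,0])*1000,1),'y',np.round(np.median(L[j,1])*1000,1))
print('stand');show('h4',(.459,.203),-.296,.168,.077)
t=state()['tcp_pos']
print('now');show('l1',t[:2],np.deg2rad(77.7-90),t[2]-.0422,.06)
print('lifted');show('pl1',(.4627,.2038),np.deg2rad(72.5-90),.3219-.0422,.1)
E
```

```text
stand
red -70 1 n 1 x 4.4 y 14.1
red -70 -1 n 7 x 0.5 y -11.1
red -60 1 n 2 x 4.8 y 17.4
red -60 -1 n 7 x 0.3 y -14.5
red -50 1 n 2 x 3.8 y 19.1
red -50 -1 n 7 x 1.4 y -18.4
red -40 1 n 2 x 4.3 y 23.5
red -40 -1 n 7 x 2.3 y -21.6
red -30 1 n 3 x 6.0 y 26.4
red -30 -1 n 8 x 2.5 y -23.0
red -20 1 n 9 x 3.1 y 28.4
red -20 -1 n 12 x 2.7 y -24.0
red -10 1 n 12 x 3.2 y 29.0
red -10 -1 n 13 x 0.3 y -25.4
grey -100 1 n 3 x -5.6 y 5.9
grey -100 -1 n 2 x 13.2 y -7.9
grey -90 1 n 12 x 4.7 y 5.3
grey -90 -1 n 4 x 9.2 y -4.7
grey -80 1 n 9 x 5.8 y 5.7
grey -80 -1 n 6 x 7.9 y -5.2
now
red -80 -1 n 1 x 5.9 y -11.1
red -70 1 n 7 x 6.9 y 11.7
red -70 -1 n 8 x 5.7 y -12.8
red -60 1 n 4 x 6.7 y 14.4
red -60 -1 n 7 x 3.7 y -14.3
red -50 1 n 7 x 4.9 y 18.5
red -50 -1 n 7 x 2.9 y -17.9
red -40 1 n 2 x 4.3 y 21.6
red -40 -1 n 7 x 1.9 y -20.8
red -30 -1 n 11 x 1.3 y -21.7
red -20 -1 n 17 x 2.2 y -22.5
red -10 -1 n 27 x 1.2 y -24.4
grey -160 1 n 4 x 14.9 y 0.6
grey -160 -1 n 6 x 15.5 y -7.7
grey -150 1 n 6 x 14.0 y 1.3
grey -150 -1 n 8 x 15.2 y -9.8
grey -140 1 n 8 x 12.6 y 2.8
grey -140 -1 n 11 x 15.5 y -7.
[... 524 characters left out ...]
 11 x -1.4 y -18.7
red -40 1 n 3 x 1.9 y 19.6
red -40 -1 n 13 x -1.9 y -21.3
red -30 -1 n 18 x 0.2 y -22.1
red -20 -1 n 18 x 1.2 y -23.8
red -10 -1 n 29 x 0.4 y -24.8
grey -160 1 n 6 x -3.4 y 1.7
grey -160 -1 n 9 x -2.4 y -6.9
grey -150 1 n 7 x -4.2 y 2.1
grey -150 -1 n 6 x -2.5 y -8.8
grey -140 1 n 10 x -2.9 y 3.8
grey -140 -1 n 9 x -0.5 y -7.5
grey -130 1 n 9 x -2.4 y 3.1
grey -130 -1 n 9 x -1.5 y -5.9
grey -120 1 n 12 x -5.0 y 3.3
grey -120 -1 n 11 x -0.4 y -7.4
grey -110 1 n 8 x 0.5 y 4.2
grey -110 -1 n 7 x 0.6 y -6.9
grey -100 1 n 12 x -1.0 y 4.4
grey -100 -1 n 3 x 2.7 y -9.6
grey -90 1 n 21 x 1.9 y 4.9
grey -90 -1 n 8 x 7.0 y -6.3
grey -80 1 n 8 x 0.0 y 5.7
grey -80 -1 n 5 x 5.6 y -4.2
```

The tips have swung about 4–5° (about +10 mm in x) in the light grip. I hold still for a moment and re-measure.

Call:
{"fn": "arm_command", "kwargs": {"plan": [{"x": 0,"y": 0,"z": 0,"ax": 0.5,"ay": 2,"az": 0,"jaw": 0.38},{"x": 0,"y": 0,"z": 0,"ax": 1,"ay": 4.4,"az": 0,"jaw": 0.38},{"x": 0,"y": 0,"z": 0,"ax": 1,"ay": 4.4,"az": 0,"jaw": 0.38},{"x": 0,"y": 0,"z": 0,"ax": 1,"ay": 4.4,"az": 0,"jaw": 0.38},{"x": 0,"y": 0,"z": 0,"ax": 1,"ay": 4.4,"az": 0,"jaw": 0.38}]}}

```text
time_s: 15.05
tcp_pos: [0.663, 0.041, 0.2691]
eef_rot: [-3.111, 0.336, 0.113]
contact_force: [-0.8, 0.5, -1.8]
finger_gap: 0.691
```

```bash
cat > pl.py <<'E'
from rf2 import *
# pliers cloud in TCP frame (world axes rotated to yaw of pliers), measured from the grip pivot
def pl(f,org,zt,yaw,lo):
    a=np.load(f'pics/{f}.npz');P,D=a['p'],a['d'];W=cloud(D,'scene')-OFF['scene']+[0,0,.002]
    c,s=np.cos(yaw),np.sin(yaw)
    L=(W[...,:2]-org)@np.array([[c,-s],[s,c]]);z=W[...,2]-zt
    red=(P[...,0]>2*P[...,1])&(P[...,0]>45)&(np.hypot(L[...,0],L[...,1])<.05)&(z<-.05)&(z>-.13)
    g=(~red)&(np.abs(L[...,0])<.035)&(np.abs(L[...,1])<.015)&(z<-.135)&(W[...,2]>lo)
    for nm,k in(('red',red),('grey',g)):
        x=L[k][:,0];y=L[k][:,1];zz=z[k]
        ed=np.arange(-.21,-.05,.02)
        print(nm,[(round(b*1000+10),int(i.sum()),round(np.median(x[i])*1000,1),round(y[i].mean()*1000,1)) for b in ed for i in [(zz>=b)&(zz<b+.02)] if i.sum()>2])
    return
E
python3 look.py l2 .197; python3 - <<'E'
from pl import *
pl('l1',np.array([.6623,.0414]),.2676,np.deg2rad(-12.3),.062)
t=state()['tcp_pos'];pl('l2',t[:2],t[2],np.deg2rad(-12.3),.062)
E
```

```text
15.05 [0.663  0.041  0.2691] [-3.1112  0.3357  0.1129] [-0.8298  0.5163 -1.7572] 0.691
tip groove [294.3 238.4] crop [209. 294.]
tip end [294.4 240.1] crop [209. 303.]
ring gap [294.8 245.9] crop [212. 338.]
ring ctr [286.  250.5] crop [159. 366.]
red [(-100, 28, np.float64(6.7), np.float64(-2.0)), (-80, 20, np.float64(4.0), np.float64(-6.2)), (-60, 32, np.float64(3.1), np.float64(-23.4))]
grey [(-200, 11, np.float64(15.8), np.float64(-4.0)), (-180, 33, np.float64(15.6), np.float64(-3.8)), (-160, 38, np.float64(13.2), np.float64(-2.3)), (-140, 24, np.float64(12.5), np.float64(0.3))]
red [(-100, 25, np.float64(-1.6), np.float64(-0.6)), (-80, 20, np.float64(-3.0), np.float64(-10.2)), (-60, 31, np.float64(-1.9), np.float64(-23.8))]
grey [(-200, 15, np.float64(1.3), np.float64(-3.3)), (-180, 27, np.float64(0.4), np.float64(-2.7)), (-160, 34, np.float64(0.7), np.float64(-1.7)), (-140, 19, np.float64(0.7), np.float64(-0.8))]
```

View pics/l2.png

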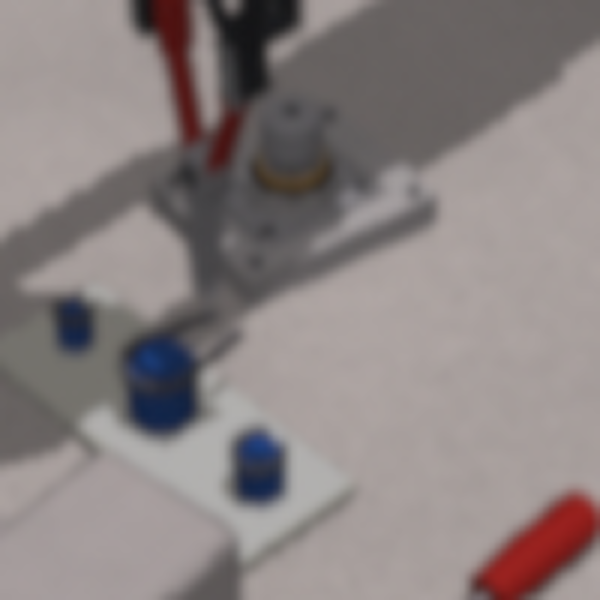

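```bash
python3 - <<'E'
from rf2 import *
P,D=avg('top',3);np.savez('pics/t5.npz',p=P,d=D)
q=cv2.resize(np.clip(P[120:210,250:350],0,255).astype(np.uint8),None,fx=6,fy=6,interpolation=cv2.INTER_CUBIC)
cv2.imwrite('pics/t5.png',q[:,:,::-1])
a=np.load('pics/l2.npz')['p']
q=cv2.resize(np.clip((a[215:260,270:320]-40)*1.6,0,255).astype(np.uint8),None,fx=14,fy=14,interpolation=cv2.INTER_CUBIC)
cv2.imwrite('pics/l2c.png',cv2.resize(q,(666,600))[:,:,::-1])
E
```

```text
(no output)
```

View pics/t5.png

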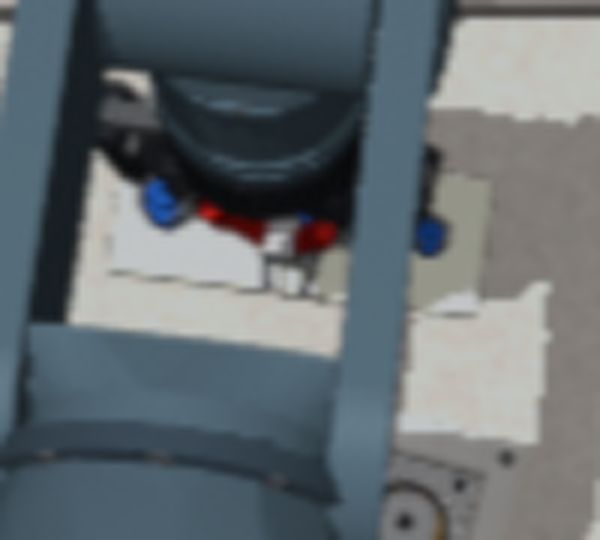

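View pics/l2c.png

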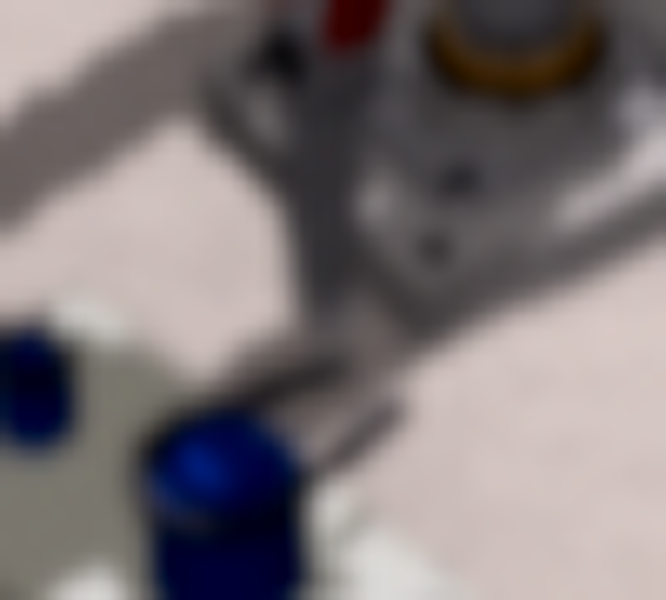

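```bash
python3 - <<'E'
from rf2 import *
f=lambda X:np.round((px('top',np.array(X)+OFF['top'])-[250,120]+.5)*6)
for x,y in ((.660,.0365),(.663,.041)):
    print(x,y,'pivot',f([x,y,.141]),'tipend',f([x,y,.066]))
print('gap',f([.6625,.0409,.0437]), 'ear seats',f([.6625+.0105*.213,.0409+.0105*.977,.0437]),f([.6625-.0105*.213,.0409-.0105*.977,.0437]))
a=np.load('pics/t5.npz');P=a['p'];D=a['d'];W=cloud(D,'top')-OFF['top']+[0,0,.001]
# all points in the gripper-free zone near
m=(np.hypot(W[...,0]-.66,W[...,1]-.04)<.04)&(W[...,2]<.16)&(W[...,2]>.036)
r,c=np.where(m)
for i,j in zip(r,c): print((int((j-250+.5)*6),int((i-120+.5)*6)),np.round(W[i,j]*1000),P[i,j].astype(int))
E
```

```text
0.66 0.0365 pivot [291. 242.] tipend [296. 269.]
0.663 0.041 pivot [281. 235.] tipend [287. 263.]
gap [289. 271.] ear seats [268. 267.] [309. 276.]
(291, 219) [668.  36. 152.] [64 65 67]
(297, 219) [670.  33. 146.] [56 60 72]
(303, 219) [688.  33.  51.] [30 44 79]
(309, 219) [687.  30.  51.] [27 34 70]
(267, 225) [665.  47. 157.] [82 55 56]
(273, 225) [666.  44. 152.] [99 90 92]
(279, 225) [666.  41. 151.] [106 106 107]
(285, 225) [666.  39. 151.] [108 108 110]
(291, 225) [666.  36. 151.] [105 103 105]
(297, 225) [665.  33. 156.] [86 80 84]
(303, 225) [685.  33.  50.] [56 35 49]
(267, 231) [663.  47. 156.] [94 70 71]
(273, 231) [663.  44. 153.] [117 110 111]
(279, 231) [663.  41. 153.] [123 123 124]
(285, 231) [663.  39. 153.] [119 119 121]
(291, 231) [663.  36. 150.] [105  97  99]
(297, 231) [663.  33. 155.] [81 55 56]
(267, 237) [660.  47. 153.] [136 124 125]
(273, 237) [660.  44. 153.] [176 174 177]
(279, 237) [660.  41. 153.] [176 176 179]
(285, 237) [660.  39. 152.] [153 152 154]
(291, 237) [661.  36. 151.] [107  98 100]
(297, 237) [659.  33. 159.] [76 39 40]
(255, 243) [657.  5
[... 1350 characters left out ...]
13 108]
(297, 267) [657.  35.  89.] [91 92 90]
(303, 267) [657.  32.  93.] [78 78 77]
(309, 267) [660.  30.  74.] [74 73 73]
(315, 267) [665.  28.  44.] [90 90 86]
(321, 267) [665.  25.  42.] [129 130 120]
(267, 273) [661.  52.  47.] [123 124 127]
(309, 273) [662.  31.  44.] [77 77 76]
(315, 273) [661.  28.  46.] [94 94 89]
(267, 279) [658.  52.  47.] [122 123 126]
(273, 279) [660.  49.  40.] [159 161 162]
(309, 279) [658.  31.  47.] [86 87 86]
(315, 279) [658.  28.  46.] [115 115 109]
(267, 285) [656.  52.  44.] [106 107 108]
(273, 285) [656.  49.  43.] [142 144 144]
(309, 285) [656.  31.  44.] [124 125 126]
(303, 291) [652.  34.  48.] [101 102 103]
(309, 291) [653.  31.  45.] [132 134 134]
```

Top view: the ears are at y 0.052 and 0.0295 (middle 0.0408), and the pivot head is centred at crop (279,243). The jaw tips lean slightly to −y. I shift the tips over the gap and descend part way.

Call:
{"fn": "arm_command", "kwargs": {"plan": [{"x": 0.1,"y": 0.15,"z": 0,"ax": 0,"ay": 0,"az": 0,"jaw": 0.38},{"x": 0.2,"y": 0.25,"z": -0.4,"ax": 0,"ay": 0,"az": 0,"jaw": 0.38},{"x": 0.2,"y": 0.25,"z": -0.9,"ax": 0,"ay": 0,"az": 0,"jaw": 0.38},{"x": 0.2,"y": 0.25,"z": -1.4,"ax": 0,"ay": 0,"az": 0,"jaw": 0.38},{"x": 0.2,"y": 0.25,"z": -1.4,"ax": 0,"ay": 0,"az": 0,"jaw": 0.38}]}}

```text
time_s: 16.02
tcp_pos: [0.6647, 0.0434, 0.254]
eef_rot: [-3.111, 0.336, 0.116]
contact_force: [-0.7, -1.0, -1.6]
finger_gap: 0.69
```

```bash
python3 look.py l3 .197; python3 - <<'E'
from pl import *
t=state()['tcp_pos'];pl('l3',t[:2],t[2],np.deg2rad(-12.3),.052)
P,D=avg('top',3);np.savez('pics/t6.npz',p=P,d=D)
q=cv2.resize(np.clip(P[145:180,275:320]*1.3,0,255).astype(np.uint8),None,fx=13,fy=13,interpolation=cv2.INTER_CUBIC)
a=np.load('pics/l3.npz')['p']
b=cv2.resize(np.clip((a[225:260,270:315]-40)*1.6,0,255).astype(np.uint8),None,fx=13,fy=13,interpolation=cv2.INTER_CUBIC)
m=np.vstack([q,b]);m=cv2.resize(m,None,fx=.65,fy=.65);cv2.imwrite('pics/m12.png',m[:,:,::-1])
E
```

```text
16.02 [0.6647 0.0434 0.254 ] [-3.111   0.3358  0.1162] [-0.659  -0.9669 -1.6312] 0.69
tip groove [294.8 243.2] crop [212. 322.]
tip end [294.9 244.8] crop [212. 332.]
ring gap [294.8 245.9] crop [212. 338.]
ring ctr [286.  250.5] crop [159. 366.]
red [(-100, 30, np.float64(-2.4), np.float64(-2.7)), (-80, 20, np.float64(-3.2), np.float64(-8.5)), (-60, 26, np.float64(-1.2), np.float64(-23.2))]
grey [(-200, 14, np.float64(-0.8), np.float64(-3.0)), (-180, 25, np.float64(0.1), np.float64(-1.8)), (-160, 36, np.float64(-0.2), np.float64(-1.6)), (-140, 23, np.float64(-0.5), np.float64(-0.1))]
```

View pics/m12.png

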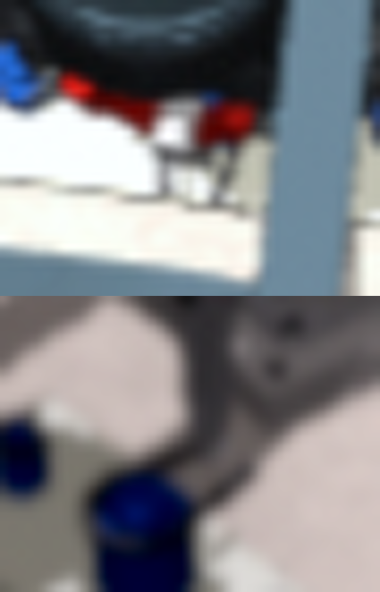

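View pics/l3.png

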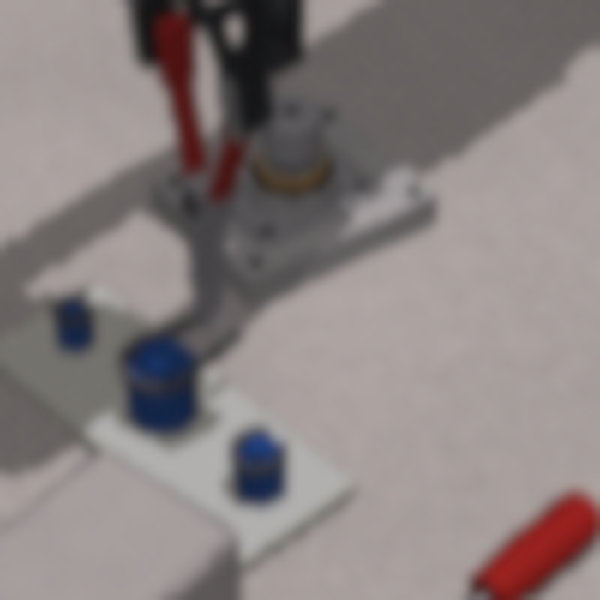

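Call:
{"fn": "arm_command", "kwargs": {"plan": [{"x": 0,"y": 0.28,"z": 0,"ax": 0,"ay": 0,"az": 0,"jaw": 0.38},{"x": 0,"y": 0.28,"z": 0,"ax": 0,"ay": 0,"az": 0,"jaw": 0.38},{"x": 0,"y": 0.28,"z": -0.4,"ax": 0,"ay": 0,"az": 0,"jaw": 0.38},{"x": 0,"y": 0.28,"z": -0.8,"ax": 0,"ay": 0,"az": 0,"jaw": 0.38},{"x": 0,"y": 0.28,"z": -0.8,"ax": 0,"ay": 0,"az": 0,"jaw": 0.38}]}}

```text
time_s: 17.0
tcp_pos: [0.6648, 0.0462, 0.2464]
eef_rot: [-3.111, 0.336, 0.115]
contact_force: [-0.3, -0.2, -1.0]
finger_gap: 0.693
```

```bash
cat > duo.py <<'E'
import sys
from rf2 import *
tag=sys.argv[1];n=int(sys.argv[2]) if len(sys.argv)>2 else 3
s=state();print(round(s['time_s'],2),s['tcp_pos'],s['eef_rot'],s['contact_force'],round(s['finger_gap'],3))
Pt,Dt=avg('top',n);Ps,Ds=avg('scene',n)
np.savez(f'pics/{tag}t.npz',p=Pt,d=Dt);np.savez(f'pics/{tag}.npz',p=Ps,d=Ds)
def c(P,r0,r1,c0,c1,s,g=1.,o=0): return cv2.resize(np.clip((P[r0:r1,c0:c1]-o)*g,0,255).astype(np.uint8),None,fx=s,fy=s,interpolation=cv2.INTER_CUBIC)
a=c(Pt,145,180,275,320,8,1.3);b=c(Ps,225,260,270,315,8,1.6,40)
d=c(Ps,180,250,265,330,8,1.3,20)
d=cv2.resize(d,(int(d.shape[1]*560/d.shape[0]),560))
m=np.hstack([np.vstack([a,b]),d]);cv2.imwrite(f'pics/{tag}.png',m[:,:600+200,::-1])
E
python3 duo.py d1
```

```text
17.0 [0.6648 0.0462 0.2464] [-3.1111  0.3359  0.1151] [-0.3053 -0.1763 -0.9717] 0.693
```

View pics/d1.png

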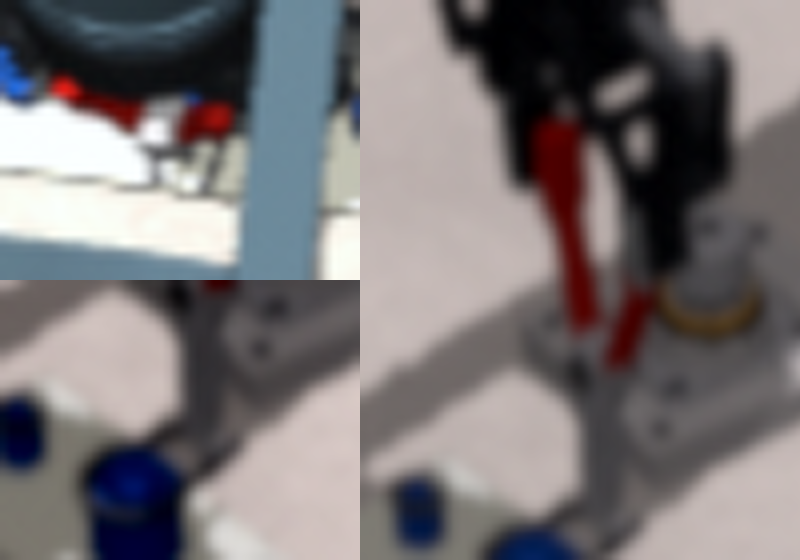

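The jaw end (lower-left crop (205,440)) lies between the far ear (160,440) and the near ear (215,460), and there is no contact force. I continue down to ear height.

Call:
{"fn": "arm_command", "kwargs": {"plan": [{"x": 0,"y": 0,"z": -0.2,"ax": 0,"ay": 0,"az": 0,"jaw": 0.38},{"x": 0,"y": 0,"z": -0.4,"ax": 0,"ay": 0,"az": 0,"jaw": 0.38},{"x": 0,"y": 0,"z": -0.6,"ax": 0,"ay": 0,"az": 0,"jaw": 0.38},{"x": 0,"y": 0,"z": -0.6,"ax": 0,"ay": 0,"az": 0,"jaw": 0.38},{"x": 0,"y": 0,"z": -0.6,"ax": 0,"ay": 0,"az": 0,"jaw": 0.38}]}}

```text
time_s: 17.92
tcp_pos: [0.6652, 0.0462, 0.2413]
eef_rot: [-3.111, 0.336, 0.113]
contact_force: [-0.9, -0.1, -1.5]
finger_gap: 0.689
```

```bash
python3 duo.py d2 4; python3 - <<'E'
from pl import *
t=state()['tcp_pos'];pl('d2',t[:2],t[2],np.deg2rad(-12.3),.05)
E
```

```text
17.93 [0.6652 0.0462 0.2413] [-3.1112  0.3357  0.1128] [-0.8982 -0.0633 -1.5253] 0.689
red [(-100, 30, np.float64(-2.5), np.float64(-3.9)), (-80, 22, np.float64(-3.5), np.float64(-5.9)), (-60, 28, np.float64(-0.3), np.float64(-24.3))]
grey [(-200, 19, np.float64(25.5), np.float64(-6.1)), (-180, 30, np.float64(1.2), np.float64(-3.5)), (-160, 41, np.float64(-0.5), np.float64(-2.4)), (-140, 21, np.float64(-0.7), np.float64(0.1))]
```

View pics/d2.png

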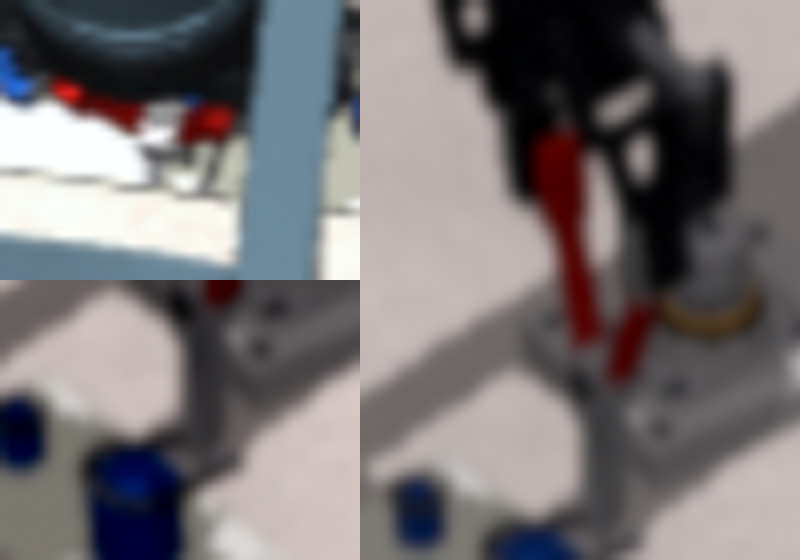

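Call:
{"fn": "arm_command", "kwargs": {"plan": [{"x": 0,"y": 0,"z": 0,"ax": 0,"ay": 0,"az": 0,"jaw": 0.32},{"x": 0,"y": 0,"z": 0.05,"ax": 0,"ay": 0,"az": 0,"jaw": 0.27},{"x": 0,"y": 0,"z": 0.1,"ax": 0,"ay": 0,"az": 0,"jaw": 0.23},{"x": 0,"y": 0,"z": 0.15,"ax": 0,"ay": 0,"az": 0,"jaw": 0.2},{"x": 0,"y": 0,"z": 0.15,"ax": 0,"ay": 0,"az": 0,"jaw": 0.2}]}}

```text
time_s: 18.95
tcp_pos: [0.6653, 0.0462, 0.2429]
eef_rot: [-3.111, 0.336, 0.113]
contact_force: [-0.8, -0.0, -2.1]
finger_gap: 0.597
```

```bash
python3 duo.py d3 4
```

```text
18.95 [0.6653 0.0462 0.2429] [-3.1112  0.3357  0.1125] [-0.7809 -0.0268 -2.0573] 0.597
```

View pics/d3.png

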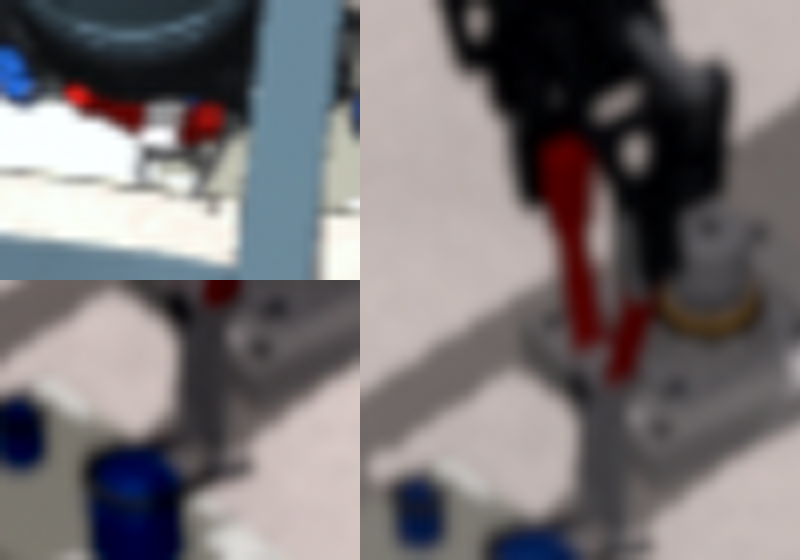

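The ears are starting to spread: the near ear has swung out to (245,465) and the top view shows a wider gap. I keep squeezing to the stop.

Call:
{"fn": "arm_command", "kwargs": {"plan": [{"x": 0,"y": 0,"z": 0.05,"ax": 0,"ay": 0,"az": 0,"jaw": 0.12},{"x": 0,"y": 0,"z": 0.1,"ax": 0,"ay": 0,"az": 0,"jaw": 0.04},{"x": 0,"y": 0,"z": 0.15,"ax": 0,"ay": 0,"az": 0,"jaw": -0.04},{"x": 0,"y": 0,"z": 0.2,"ax": 0,"ay": 0,"az": 0,"jaw": -0.1},{"x": 0,"y": 0,"z": 0.2,"ax": 0,"ay": 0,"az": 0,"jaw": -0.1}]}}

```text
time_s: 19.98
tcp_pos: [0.6653, 0.0461, 0.245]
eef_rot: [-3.111, 0.336, 0.112]
contact_force: [1.0, -0.0, -0.4]
finger_gap: 0.452
```

```bash
python3 duo.py d4 3
```

```text
19.98 [0.6653 0.0461 0.245 ] [-3.1112  0.3358  0.1124] [ 1.0144 -0.0303 -0.3868] 0.452
```

View pics/d4.png

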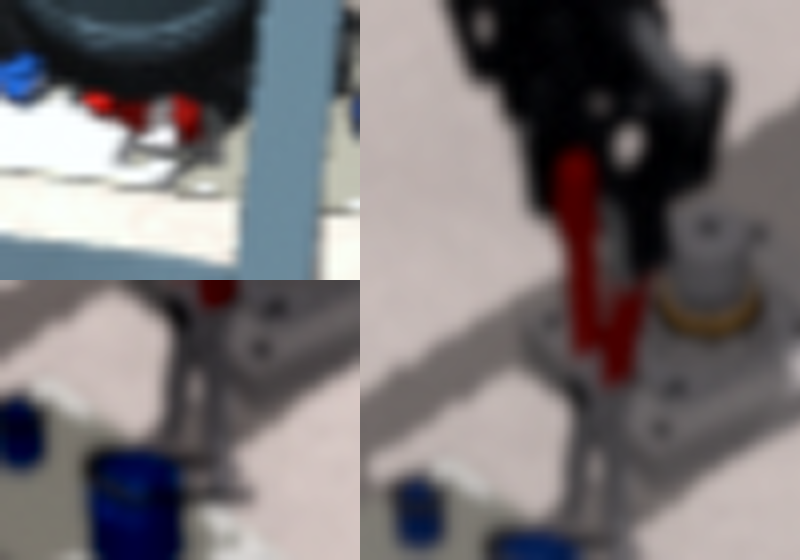

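Call:
{"fn": "arm_command", "kwargs": {"plan": [{"x": 0,"y": 0,"z": 0.05,"ax": 0,"ay": 0,"az": 0,"jaw": -0.2},{"x": 0,"y": 0,"z": 0.1,"ax": 0,"ay": 0,"az": 0,"jaw": -0.3},{"x": 0,"y": 0,"z": 0.1,"ax": 0,"ay": 0,"az": 0,"jaw": -0.5},{"x": 0,"y": 0,"z": 0.1,"ax": 0,"ay": 0,"az": 0,"jaw": -1},{"x": 0,"y": 0,"z": 0.1,"ax": 0,"ay": 0,"az": 0,"jaw": -1}]}}

```text
time_s: 20.9
tcp_pos: [0.6652, 0.0462, 0.2458]
eef_rot: [-3.111, 0.336, 0.113]
contact_force: [-0.2, 0.2, -0.6]
finger_gap: 0.313
```

```bash
python3 duo.py d5 3
```

```text
20.9 [0.6652 0.0462 0.2458] [-3.1111  0.3357  0.1127] [-0.2013  0.2368 -0.6156] 0.313
```

View pics/d5.png

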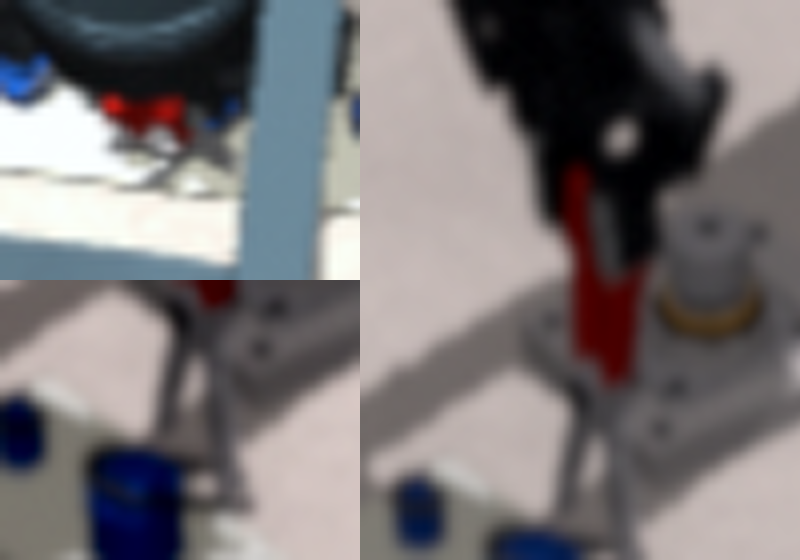

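Fully spread (gap 0.313, at the stop). I lift slowly.

Call:
{"fn": "arm_command", "kwargs": {"plan": [{"x": 0,"y": 0,"z": 0.3,"ax": 0,"ay": 0,"az": 0,"jaw": -1},{"x": 0,"y": 0,"z": 0.8,"ax": 0,"ay": 0,"az": 0,"jaw": -1},{"x": 0,"y": 0,"z": 1.6,"ax": 0,"ay": 0,"az": 0,"jaw": -1},{"x": 0,"y": 0,"z": 2.6,"ax": 0,"ay": 0,"az": 0,"jaw": -1},{"x": 0,"y": 0,"z": 3.6,"ax": 0,"ay": 0,"az": 0,"jaw": -1}]}}

```text
time_s: 21.82
tcp_pos: [0.6654, 0.0462, 0.2829]
eef_rot: [-3.111, 0.336, 0.112]
contact_force: [0.5, 0.7, -1.2]
finger_gap: 0.314
```

```bash
python3 duo.py d6 3
```

```text
21.82 [0.6654 0.0462 0.2829] [-3.1112  0.3358  0.1116] [ 0.4646  0.6992 -1.2046] 0.314
```

View pics/d6.png

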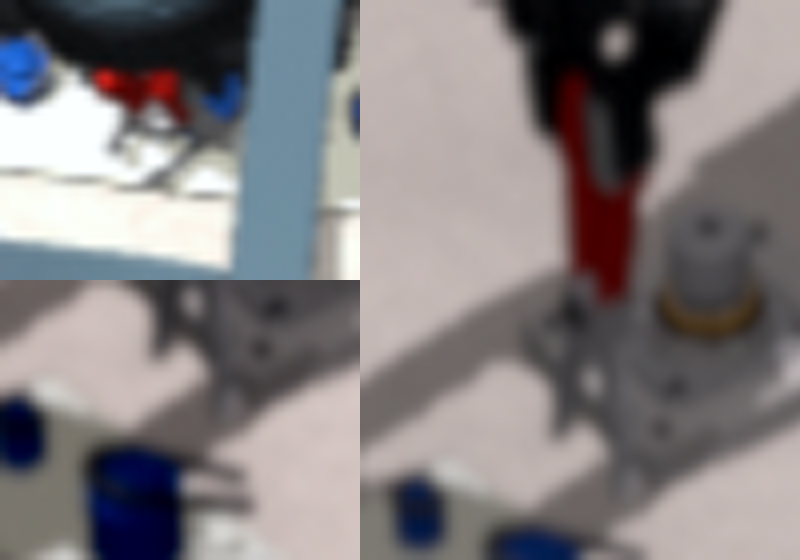

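The ring slipped out: it is still on the post, turned a little, and the pliers lifted empty. The ears were at the jaw ends, so the grooves were too high. I'll measure the jaw ends and the ring pose, then retry.

```bash
python3 - <<'E'
from rf2 import *
t=state()['tcp_pos']
a=np.load('pics/d6.npz');P,D=a['p'],a['d'];W=cloud(D,'scene')
c=get_calibration('scene');R=np.array(c['R'])
# correct depth bias .0032
W=cloud(D-.0032,'scene')-OFF['scene']
for lab,(us,vs) in {'near':((296,302),(236,246)),'far':((287,293),(226,238))}.items():
    print(lab)
    for v in range(*vs):
        print(v,[tuple(np.round((W[v,u]-t)*1000).astype(int)) if np.all(np.isfinite(W[v,u])) else None for u in range(*us)],P[v,us[0]:us[1]].mean(-1).astype(int))
q=cv2.resize(np.clip((P[215:275,265:335]-20)*1.3,0,255).astype(np.uint8),None,fx=10,fy=10,interpolation=cv2.INTER_CUBIC)
cv2.imwrite('pics/d6b.png',q[:,:,::-1])
# ring refit with scene image (jaws partly occlude), z=.0437
import rf2
rf2.IM['scene']=P.mean(2);rf2.IM['top']=np.load('pics/d6t.npz')['p'].mean(2)
B=[(.680,.704),(.024,.046),(2.5,3.9),(.0432,.0442),(.0018,.0032)]
for cams in (('scene',),('top','scene')):
    for sd in (1,2):
        r=differential_evolution(cost,B,args=(cams,),seed=sd,maxiter=200,tol=1e-6);print(cams,r.x,r.fun)
E
```

```text
near
236 [(np.int64(9), np.int64(12), np.int64(-183)), (np.int64(5), np.int64(12), np.int64(-186)), (np.int64(3), np.int64(13), np.int64(-187)), (np.int64(0), np.int64(14), np.int64(-188)), (np.int64(-63), np.int64(-39), np.int64(-262)), (np.int64(-64), np.int64(-36), np.int64(-261))] [99 85 84 83 84 87]
237 [(np.int64(9), np.int64(11), np.int64(-187)), (np.int64(7), np.int64(13), np.int64(-188)), (np.int64(3), np.int64(13), np.int64(-190)), (np.int64(-66), np.int64(-46), np.int64(-272)), (np.int64(-64), np.int64(-40), np.int64(-267)), (np.int64(-62), np.int64(-34), np.int64(-262))] [98 84 82 81 80 81]
238 [(np.int64(-62), np.int64(-55), np.int64(-278)), (np.int64(6), np.int64(12), np.int64(-192)), (np.int64(3), np.int64(13), np.int64(-194)), (np.int64(-68), np.int64(-47), np.int64(-278)), (np.int64(-64), np.int64(-40), np.int64(-271)), (np.int64(-63), np.int64(-35), np.int64(-267))] [92 85 88 87 81 79]
239 [(np.int64(-62), np.int64(-54), np.int64(-281)), (np.int64(6), np.int64(12), np.int64(-196)), (np.int64(2), np.int64(12), np.int64(-199)), (np.int64(3), np.int64(17), np.int64(-19
[... 5377 characters left out ...]
64(-74), np.int64(-280)), (np.int64(-64), np.int64(-73), np.int64(-282))] [157 156 154 155 158 159]
237 [(np.int64(-52), np.int64(-83), np.int64(-283)), (np.int64(-52), np.int64(-78), np.int64(-280)), (np.int64(-56), np.int64(-78), np.int64(-283)), (np.int64(-56), np.int64(-74), np.int64(-280)), (np.int64(-57), np.int64(-71), np.int64(-280)), (np.int64(-61), np.int64(-70), np.int64(-281))] [159 160 160 160 160 157]
('scene',) [0.702  0.0332 2.5    0.0442 0.0018] -14.121035299899507
('scene',) [0.702  0.0332 2.5    0.0442 0.0018] -14.12103674216247
('top', 'scene') [0.6917 0.0363 2.5    0.0432 0.0032] -46.09812028684744
('top', 'scene') [0.6917 0.0363 2.5    0.0432 0.0032] -46.098118819708034
```

View pics/d6b.png

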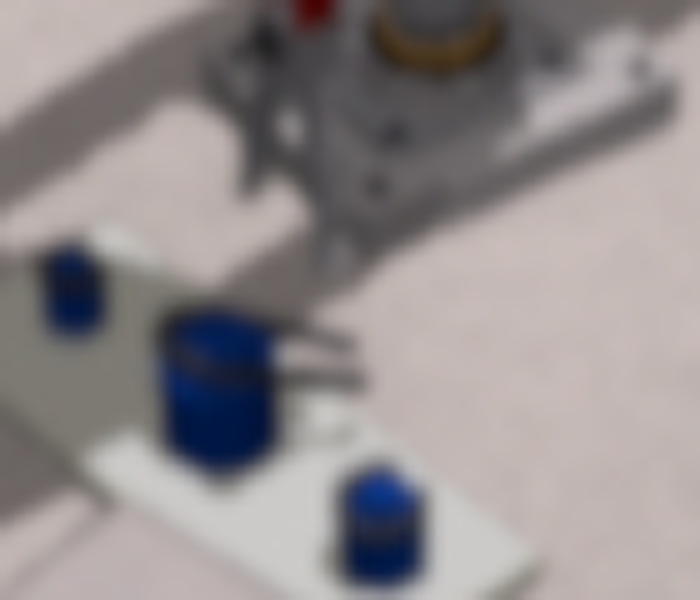

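The ring looks tilted and turned on the post (ears now at crop (350,345) and (360,380)). I move the arm aside, still squeezed firmly, to see it clearly.

Call:
{"fn": "arm_command", "kwargs": {"plan": [{"x": -1,"y": 2,"z": 3,"ax": 0,"ay": 0,"az": 0,"jaw": -1},{"x": -3,"y": 6,"z": 5,"ax": 0,"ay": 0,"az": 0,"jaw": -1},{"x": -5,"y": 11,"z": 6,"ax": 0,"ay": 0,"az": 0,"jaw": -1},{"x": -6,"y": 15,"z": 6,"ax": 0,"ay": 0,"az": 0,"jaw": -1},{"x": -6,"y": 15,"z": 6,"ax": 0,"ay": 0,"az": 0,"jaw": -1}]}}

```text
time_s: 22.75
tcp_pos: [0.6037, 0.1992, 0.3412]
eef_rot: [-3.111, 0.329, 0.115]
contact_force: [0.2, 0.1, -2.2]
finger_gap: 0.315
```

```bash
python3 - <<'E'
from rf2 import *
s=state();print(round(s['time_s'],2),s['tcp_pos'],s['eef_rot'],round(s['finger_gap'],3))
Pt,Dt=avg('top',4);Ps,Ds=avg('scene',5)
np.savez('pics/e1t.npz',p=Pt,d=Dt);np.savez('pics/e1.npz',p=Ps,d=Ds)
c=lambda P,r0,r1,c0,c1,s:cv2.resize(np.clip(P[r0:r1,c0:c1],0,255).astype(np.uint8),None,fx=s,fy=s,interpolation=cv2.INTER_CUBIC)
a=c(Pt,140,180,275,325,8);b=c(Ps,225,265,265,315,8)
a2=c(Pt,100,220,200,360,2.5)
m=np.hstack([a,b]);cv2.imwrite('pics/e1.png',m[:,:,::-1])
cv2.imwrite('pics/e1f.png',c(Ps,150,290,260,420,5)[:,:,::-1])
E
```

```text
22.75 [0.6037 0.1992 0.3412] [-3.1113  0.3291  0.1149] 0.315
```

View pics/e1.png

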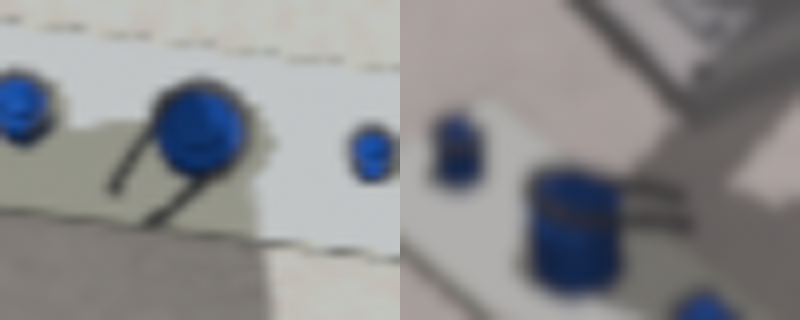

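View pics/e1f.png

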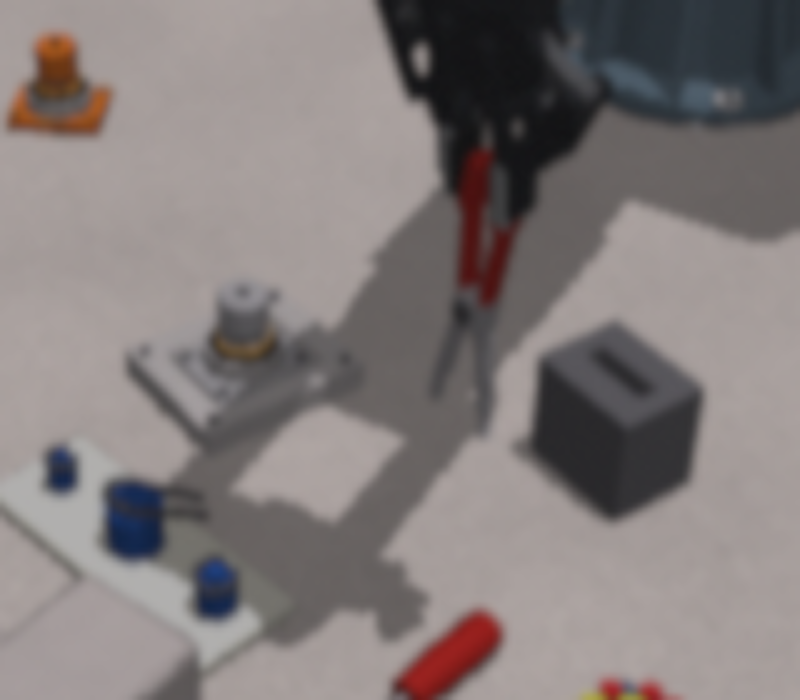

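```bash
cat > rf3.py <<'E'
import rf2
from rf2 import *
def refit(tag,B,cams=('top','scene'),pic=None):
    rf2.IM['scene']=np.load(f'pics/{tag}.npz')['p'].mean(2);rf2.IM['top']=np.load(f'pics/{tag}t.npz')['p'].mean(2)
    r=differential_evolution(cost,B,args=(cams,),seed=1,maxiter=300,tol=1e-7);print(cams,r.x,r.fun)
    return r.x
if __name__=='__main__':
    B=[(.682,.702),(.026,.046),(1.9,2.9),(.0432,.0442),(.0026,.003)]
    p=refit('e1',B);refit('e1',B,('top',));refit('e1',B,('scene',))
    B[3]=(.03,.055);refit('e1',B)
    out=[]
    for n,f,r in(('top','e1t',(140,180,275,325)),('scene','e1',(225,265,265,315))):
        P=np.load(f'pics/{f}.npz')['p'];s=8
        q=cv2.resize(np.clip(P[r[0]:r[1],r[2]:r[3]],0,255).astype(np.uint8),None,fx=s,fy=s,interpolation=cv2.INTER_CUBIC)
        th=np.linspace(p[2]+.6,p[2]+2*np.pi-.6,60);arc=np.c_[p[0]+.0175*np.cos(th),p[1]+.0175*np.sin(th),np.full(60,p[3])]
        for u,v in proj(n,np.vstack([earpts(p),arc])+OFF[n]): cv2.circle(q,(int((u-r[2]+.5)*s),int((v-r[0]+.5)*s)),1,(255,0,0),-1)
        out.append(q)
    cv2.imwrite('pics/e1o.png',np.hstack(out)[:,:,::-1])
E
python3 rf3.py
```

```text
('top', 'scene') [0.691  0.0339 2.4184 0.0432 0.003 ] -52.83601108672785
('top',) [0.6908 0.0346 2.4388 0.0442 0.003 ] -50.33809673613915
('scene',) [0.702  0.0291 2.4696 0.0432 0.0026] -11.179086821085976
('top', 'scene') [0.6919 0.0349 2.4431 0.038  0.003 ] -56.6320764459958
```

View pics/e1o.png

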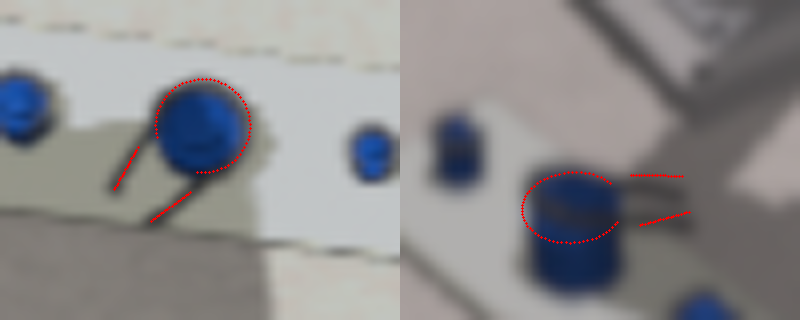

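```bash
python3 - <<'E'
from rf2 import *
for n,f,b in (('top','e1t',.0011),('scene','e1',.0032)):
    a=np.load(f'pics/{f}.npz');P,D=a['p'],a['d'];W=cloud(D-b,n)-OFF[n];I=P.mean(2);blue=P[...,2]-P[...,0]
    m=(np.hypot(W[...,0]-.685,W[...,1]-.045)<.05)&(W[...,2]>.022)&(W[...,2]<.07)&(blue<25)
    r,c=np.where(m);c0,r0=(275,140) if n=='top' else (265,225)
    for i,j in zip(r,c): print(n,(int((j-c0+.5)*8),int((i-r0+.5)*8)),np.round(W[i,j]*1000).astype(int),int(I[i,j]),int(blue[i,j]))
E
python3 - <<'E'
import numpy as np,cv2
P=np.load('pics/e1.npz')['p'];Q=np.load('pics/avg_scene.npz')['p']
f=lambda A:cv2.resize(np.clip(A[232:262,272:305]*1.5,0,255).astype(np.uint8),None,fx=12,fy=12,interpolation=cv2.INTER_CUBIC)
cv2.imwrite('pics/e1z.png',np.hstack([f(Q),f(P)])[:,:,::-1])
E
```

```text
top (180, 84) [705  42  54] 133 4
top (188, 84) [705  39  53] 106 5
top (196, 84) [705  36  50] 97 5
top (204, 84) [705  33  52] 97 6
top (212, 84) [704  30  54] 102 4
top (220, 84) [705  27  52] 122 4
top (228, 84) [705  24  49] 161 4
top (52, 92) [705  90  39] 118 0
top (172, 92) [702  45  51] 89 5
top (180, 92) [702  42  52] 71 17
top (220, 92) [702  27  51] 86 13
top (228, 92) [702  24  50] 105 7
top (236, 92) [702  21  51] 138 4
top (52, 100) [702  90  38] 116 1
top (164, 100) [700  48  50] 72 4
top (172, 100) [699  45  51] 54 22
top (236, 100) [699  21  50] 99 7
top (244, 100) [699  18  53] 147 3
top (52, 108) [699  90  39] 114 1
top (156, 108) [696  51  51] 94 4
top (164, 108) [697  48  48] 54 20
top (244, 108) [696  19  50] 107 2
top (52, 116) [696  90  37] 97 6
top (156, 116) [694  51  48] 74 10
top (244, 116) [694  19  48] 89 11
top (252, 116) [693  16  50] 119 -5
top (44, 124) [693  93  40] 62 19
top (52, 124) [696  91  24] 88 6
top (156, 124) [691  51  45] 63 24
top (252, 124) [691  16  47] 115 -3
top (44, 132) [692  94  27] 63 14
top (148, 132) [689  54  45] 79 4
top (25
[... 3929 characters left out ...]
4
scene (252, 228) [680  61  42] 80 -4
scene (260, 228) [677  62  40] 79 -4
scene (268, 228) [676  65  41] 75 -3
scene (276, 228) [674  66  40] 71 -2
scene (284, 228) [671  67  39] 70 -3
scene (292, 228) [668  69  38] 79 -4
scene (132, 236) [708  30  40] 81 18
scene (220, 236) [686  51  36] 66 9
scene (132, 244) [707  29  35] 78 13
scene (220, 244) [687  52  34] 69 10
scene (132, 252) [707  28  30] 76 11
scene (220, 252) [686  51  29] 66 12
scene (132, 260) [706  28  25] 76 11
scene (220, 260) [686  50  24] 64 15
scene (220, 268) [688  52  22] 65 15
scene (140, 276) [708  33  23] 64 23
scene (284, 300) [698  91  40] 81 8
scene (276, 308) [701  90  38] 79 7
scene (268, 316) [706  90  38] 90 0
```

View pics/e1z.png

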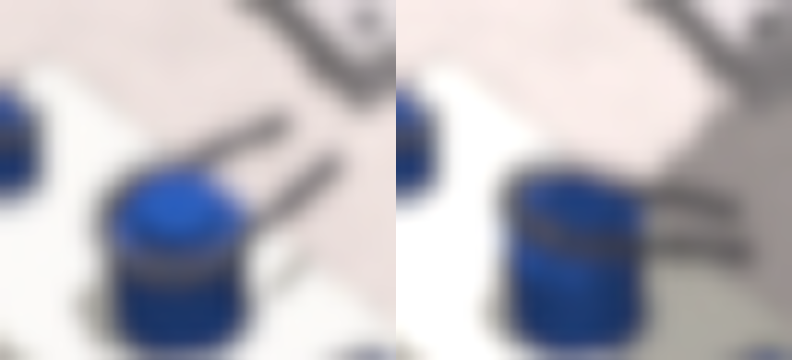

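The depth shows that the ring now hangs about 25° tilted on the post: back up at z 0.052, ear tips at 0.039 and 0.032. I'll fit its full pose and re-grip it along its own normal.

```bash
cat > r6.py <<'E'
from rf2 import *
import rf2
from scipy.spatial.transform import Rotation as Rn
from scipy.optimize import least_squares
def load(tag):
    rf2.IM['scene']=np.load(f'pics/{tag}.npz')['p'].mean(2);rf2.IM['top']=np.load(f'pics/{tag}t.npz')['p'].mean(2)
def pts(tag,cen,rad=.05,zlo=.030,zhi=.06,blm=10,Imax=112):
    out=[]
    for n,f,b in (('top',tag+'t',.0011),('scene',tag,.0032)):
        a=np.load(f'pics/{f}.npz');P,D=a['p'],a['d'];W=cloud(D-b,n)-OFF[n];I=P.mean(2);bl=P[...,2]-P[...,0]
        m=(np.hypot(W[...,0]-cen[0],W[...,1]-cen[1])<rad)&(W[...,2]>zlo)&(W[...,2]<zhi)&(bl<blm)&(I<Imax)
        # drop shaft: points right below shoulder
        out.append(W[m])
    return np.vstack(out)
def frame(q):
    x,y,z,yaw,p,r=q[:6];return Rn.from_euler('ZYX',[yaw,p,r]).as_matrix(),np.array([x,y,z])
def ear6(q,d=0.):
    Rm,t=frame(q);s=q[6];out=[]
    for sg in (1,-1):
        r=np.linspace(.022,.0395,20);g=.0105+(r-.0185)/.0215*(-.0045)+.0025+d
        dx=r+.0175;dy=g
        X=dx*np.cos(s)-dy*np.sin(s)-.0175;Y=dx*np.sin(s)+dy*np.cos(s)
        out.append(np.stack([X,sg*Y,0*r],1)@Rm.T+t)
    return np.vstack(out)
def cost6(q,cams=('top','scene')):
    t=0
    for n in cams:
        t+=(samp(n,ear6(q))-.5*samp(n,ear6(q,.0055))-.5*samp(n,ear6(q,-.0055))).mean()
    return t
E
python3 - <<'E'
from r6 import *
load('e1')
X=pts('e1',(.684,.042),.045)
X=X[~((np.abs(X[:,0]-.686)<.003)&(X[:,2]<.036)&(X[:,1]>.049)&(X[:,1]<.053))]
# plane robust
f=lambda k:(X[:,2]-k[0]-k[1]*(X[:,0]-.684)-k[2]*(X[:,1]-.04))*np.ones(1)
r=least_squares(f,[.043,.4,.1],loss='soft_l1',f_scale=.0015);a,b,c=r.x
print('plane',r.x,len(X),np.median(np.abs(f(r.x))))
n=np.array([-b,-c,1]);n/=np.linalg.norm(n);print('n',n,'tilt',np.degrees(np.arccos(n[2])))
def q_of(v):
    x,y,yaw,s=v[:4]
    zz=a+b*(x-.684)+c*(y-.04)-.00175/n[2]
    # ring x: horizontal heading yaw projected to plane
    h=np.array([np.cos(yaw),np.sin(yaw),0]);ex=h-n*(h@n);ex/=np.linalg.norm(ex);ey=np.cross(n,ex)
    e=Rn.from_matrix(np.stack([ex,ey,n],1)).as_euler('ZYX')
    return np.array([x,y,zz,*e,s])
g=lambda v:cost6(q_of(v))
r=differential_evolution(g,[(.678,.702),(.024,.048),(2.0,2.9),(0,.16)],seed=1,maxiter=200,tol=1e-7)
print(r.x,r.fun);q=q_of(r.x);print('q',q)
Rm,t=frame(q);gap=t+Rm@[.030,0,0];print('gap',gap);print(Rm)
np.save('pics/q1.npy',q)
out=[]
for nn,fl,rr in(('top','e1t',(140,180,275,325)),('scene','e1',(225,265,265,315))):
    P=np.load(f'pics/{fl}.npz')['p'];s=8
    im=cv2.resize(np.clip(P[rr[0]:rr[1],rr[2]:rr[3]],0,255).astype(np.uint8),None,fx=s,fy=s,interpolation=cv2.INTER_CUBIC)
    th=np.linspace(.6,2*np.pi-.6,60);arc=np.c_[.0175*np.cos(th),.0175*np.sin(th),0*th]@Rm.T+t
    for u,v in proj(nn,np.vstack([ear6(q),arc,gap[None]])+OFF[nn]): cv2.circle(im,(int((u-rr[2]+.5)*s),int((v-rr[0]+.5)*s)),1,(255,0,0),-1)
    out.append(im)
cv2.imwrite('pics/e1q.png',np.hstack(out)[:,:,::-1])
E
```

```text
plane [ 0.0443  0.3889 -0.0321] 85 0.0007146239093512931
n [-0.3623  0.0299  0.9316] tilt 21.3145684472728
[0.6911 0.0342 2.4688 0.0211] -53.217022924847846
q [ 0.6911  0.0342  0.0454  2.4017  0.2995 -0.224   0.0211]
gap [0.6699 0.0535 0.0365]
[[-0.7057 -0.609  -0.3623]
 [ 0.6442 -0.7643  0.0299]
 [-0.2951 -0.2123  0.9316]]
```

View pics/e1q.png

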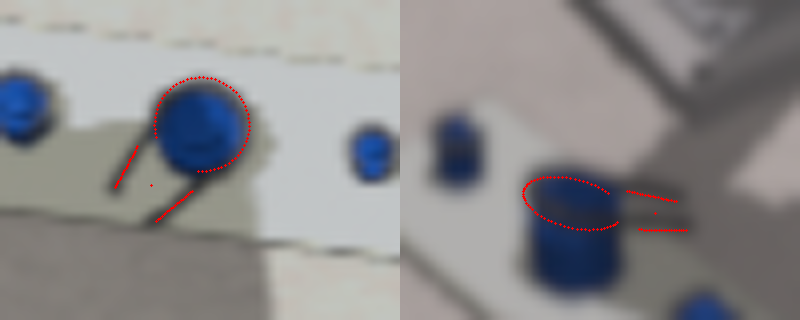

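```bash
cat > plan1.py <<'E'
from r6 import *
q=np.load('pics/q1.npy');Rr,t=frame(q);gap=t+Rr@[.030,0,0]
s=state();Rt=Rn.from_rotvec(s['eef_rot']).as_matrix();tcp=s['tcp_pos']
print('tool y heading',np.degrees(np.arctan2(Rt[1,1],Rt[0,1])),'tool z',Rt[:,2])
y=Rt[:,1]*np.sign(Rt[1,1]);y[2]=0;y/=np.linalg.norm(y)
Rc=np.stack([np.cross(y,[0,0,1]),y,[0,0,1]],1)
def target(pitch_frac):
    # ring frame flipped about z so pliers y ~ +y
    ey=-Rr[:,1];ex=-Rr[:,0];n=Rr[:,2]
    p=np.arcsin(ex[2]) # ex slope
    rot=Rn.from_rotvec(ey*0) 
    # untilt by rotating about ey
    best=Rn.from_rotvec(ey*(p*(1-pitch_frac))).as_matrix()@np.stack([ex,ey,n],1)
    return best
if __name__=='__main__':
    for pf in (1,.7,.5):
        Rg=target(pf);T=Rg@Rc.T;rv=Rn.from_matrix(T).as_rotvec(degrees=True)
        v=T@np.array([.0002,-.006,-.1985])
        tc=gap+.035*Rg[:,2]-v
        print(pf,'z',Rg[:,2],'turn',rv,'tcp target',tc,'shift cm',(tc-tcp)*100,'newtool z',(T@Rt)[:,2])
E
python3 plan1.py
```

```text
tool y heading -102.39869925599409 tool z [-0.0714  0.0181 -0.9973]
1 z [-0.3623  0.0299  0.9316] turn [  3.4811 -21.2436 -27.723 ] tcp target [0.5878 0.0659 0.2548] shift cm [ -1.7492 -12.9429  -8.6387] newtool z [ 0.3108  0.0194 -0.9503]
0.7 z [-0.2975 -0.028   0.9543] turn [  5.7508 -16.5827 -27.2747] tcp target [0.6029 0.0524 0.2603] shift cm [ -0.2408 -14.2956  -8.0955] newtool z [ 0.244   0.0772 -0.9667]
0.5 z [-0.2529 -0.0666  0.9652] turn [  7.2546 -13.4732 -26.9563] tcp target [0.6133 0.0434 0.2629] shift cm [  0.7971 -15.1955  -7.833 ] newtool z [ 0.1983  0.1154 -0.9733]
```

Call:
{"fn": "arm_command", "kwargs": {"plan": [{"x": 0,"y": -2,"z": 0,"ax": 1,"ay": -3,"az": -5,"jaw": -1},{"x": 0,"y": -6,"z": -1,"ax": 2.3,"ay": -6.6,"az": -11,"jaw": -1},{"x": -0.1,"y": -10,"z": -3,"ax": 3.8,"ay": -11,"az": -18,"jaw": -1},{"x": -0.2,"y": -13,"z": -6,"ax": 5.2,"ay": -15,"az": -24.5,"jaw": -1},{"x": -0.2,"y": -14.3,"z": -8.1,"ax": 5.8,"ay": -16.6,"az": -27.3,"jaw": -1}]}}

```text
time_s: 23.82
tcp_pos: [0.6023, 0.0502, 0.2589]
eef_rot: [-2.792, 1.008, -0.308]
contact_force: [0.7, 0.7, -1.1]
finger_gap: 0.316
```

Call:
{"fn": "arm_command", "kwargs": {"plan": [{"x": 0,"y": 0,"z": 0,"ax": 0,"ay": 0,"az": 0,"jaw": -0.3},{"x": 0,"y": 0,"z": 0,"ax": 0,"ay": 0,"az": 0,"jaw": 0.1},{"x": 0,"y": 0,"z": 0,"ax": 0,"ay": 0,"az": 0,"jaw": 0.3},{"x": 0,"y": 0,"z": 0,"ax": 0,"ay": 0,"az": 0,"jaw": 0.4},{"x": 0,"y": 0,"z": 0,"ax": 0,"ay": 0,"az": 0,"jaw": 0.41}]}}

```text
time_s: 24.45
tcp_pos: [0.6025, 0.0506, 0.2594]
eef_rot: [-2.792, 1.007, -0.309]
contact_force: [0.5, -0.8, -2.2]
finger_gap: 0.71
```

```bash
python3 duo.py f1 4; python3 - <<'E'
import numpy as np,cv2
Pt=np.load('pics/f1t.npz')['p'];P=np.load('pics/f1.npz')['p']
c=lambda P,r0,r1,c0,c1,w,h,g=1.:cv2.resize(np.clip(P[r0:r1,c0:c1]*g,0,255).astype(np.uint8),(w,h),interpolation=cv2.INTER_CUBIC)
cv2.imwrite('pics/f1b.png',np.hstack([c(Pt,130,190,265,325,400,400),c(P,205,265,265,325,400,400,1.3)])[:,:,::-1])
E
```

```text
24.45 [0.6025 0.0506 0.2594] [-2.7924  1.0071 -0.3088] [ 0.5271 -0.795  -2.2377] 0.71
```

View pics/f1b.png

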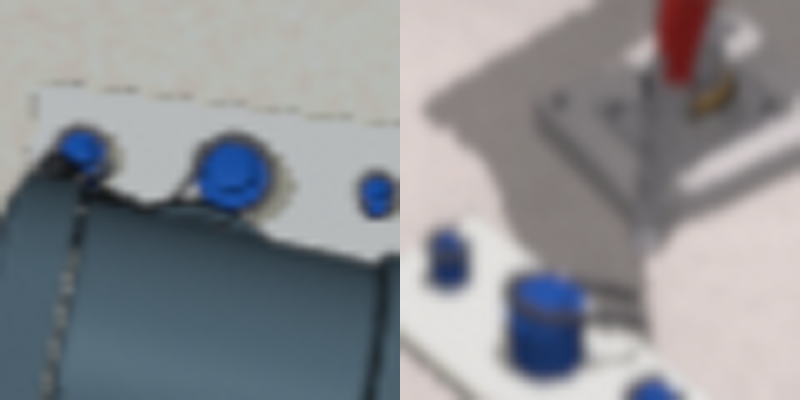

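View pics/f1.png

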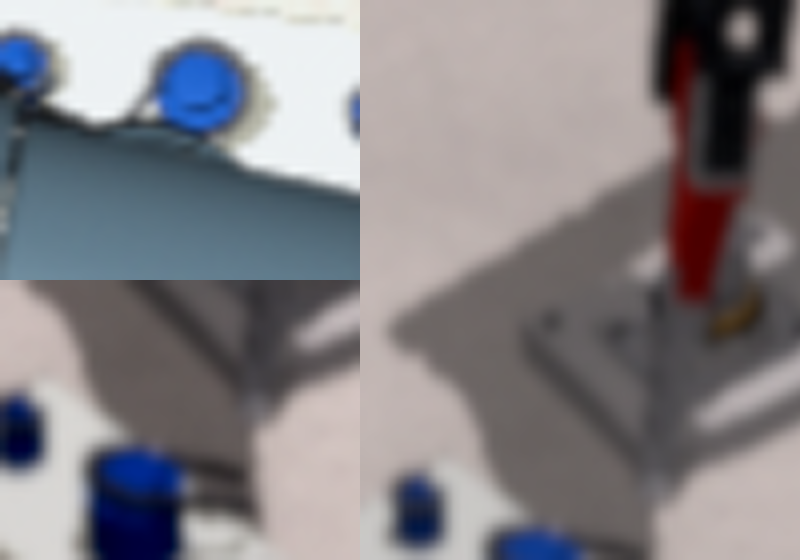

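```bash
cat > tip.py <<'E'
from r6 import *
import sys
tag=sys.argv[1]
s=state();tcp=s['tcp_pos'];Rt=Rn.from_rotvec(s['eef_rot']).as_matrix()
# tool->pliers nominal (from e1): pliers z-up in tool coords
R0=Rn.from_rotvec([-3.1113,.3291,.1149]).as_matrix()
y=R0[:,1]*np.sign(R0[1,1]);y[2]=0;y/=np.linalg.norm(y)
Rc=np.stack([np.cross(y,[0,0,1]),y,[0,0,1]],1)
T=Rt@R0.T;Rp=T@Rc
v=T@np.array([.0002,-.006,-.1985]);tip=tcp+v
print('Rp',Rp.round(3).tolist());print('pred groove',tip,'end',tip-.006*Rp[:,2])
u=px('scene',tip+OFF['scene']);ue=px('scene',tip-.006*Rp[:,2]+OFF['scene']);print('px groove',u,'end',ue)
a=np.load(f'pics/{tag}.npz');P,D=a['p'],a['d'];W=cloud(D-.0032,'scene')-OFF['scene']
L=(W-tip)@Rp
m=(np.abs(L[...,0])<.03)&(np.abs(L[...,1])<.03)&(L[...,2]>-.02)&(L[...,2]<.06)&(W[...,2]>.05)
for b in np.arange(-.02,.06,.008):
    k=m&(L[...,2]>=b)&(L[...,2]<b+.008)
    if k.sum()>1: print(f'z{b*1000:.0f}',k.sum(),'x',(L[k][:,0].min()*1000).round(1),(np.median(L[k][:,0])*1000).round(1),(L[k][:,0].max()*1000).round(1),'y',(L[k][:,1].min()*1000).round(1),(np.median(L[k][:,1])*1000).round(1),(L[k][:,1].max()*1000).round(1), 'u',np.where(k)[1].mean().round(1))
E
python3 tip.py f1
```

```text
Rp [[0.732, 0.613, -0.298], [-0.648, 0.761, -0.027], [0.21, 0.213, 0.954]]
pred groove [0.6589 0.0501 0.0685] end [0.6607 0.0502 0.0628]
px groove [297.839 240.018] end [297.5154 241.917 ]
z-4 6 x -10.5 -7.1 -4.3 y 6.5 9.4 10.5 u 301.0
z4 10 x -11.7 -6.0 -3.8 y -0.6 9.3 12.7 u 301.2
z12 10 x -12.5 -6.2 -3.1 y -0.5 11.2 13.4 u 301.7
z20 14 x -11.7 -6.4 -2.5 y 0.3 12.2 13.8 u 302.1
z28 14 x -12.3 -6.1 -3.2 y 1.6 12.5 13.7 u 302.6
z36 10 x -11.5 -5.8 -2.8 y -1.6 12.4 13.9 u 303.0
z44 15 x -12.8 -4.9 -2.6 y 0.9 12.1 14.8 u 303.5
z52 11 x -11.9 -6.0 -2.8 y 0.2 12.9 15.1 u 303.9
```

Call:
{"fn": "arm_command", "kwargs": {"plan": [{"x": 0.47,"y": -0.42,"z": 0.13,"ax": 0,"ay": 0,"az": 0,"jaw": 0.41},{"x": 0.6,"y": -0.4,"z": -0.3,"ax": 0,"ay": 0,"az": 0,"jaw": 0.41},{"x": 0.85,"y": -0.38,"z": -1.1,"ax": 0,"ay": 0,"az": 0,"jaw": 0.41},{"x": 1.13,"y": -0.36,"z": -1.97,"ax": 0,"ay": 0,"az": 0,"jaw": 0.41},{"x": 1.13,"y": -0.36,"z": -1.97,"ax": 0,"ay": 0,"az": 0,"jaw": 0.41}]}}

```text
time_s: 25.48
tcp_pos: [0.6131, 0.0467, 0.2376]
eef_rot: [-2.793, 1.009, -0.304]
contact_force: [0.1, -0.1, -1.6]
finger_gap: 0.706
```

```bash
python3 duo.py f2 5; sed -i "s/W\[...,2\]>.05)/W[...,2]>.045)/" tip.py; python3 tip.py f2;  python3 - <<'E'
from r6 import *
P=np.load('pics/f2.npz')['p']
r=(225,260,275,320);s=14
im=cv2.resize(np.clip(P[r[0]:r[1],r[2]:r[3]]*1.4,0,255).astype(np.uint8),None,fx=s,fy=s,interpolation=cv2.INTER_CUBIC)
q=np.load('pics/q1.npy');Rm,t=frame(q);gap=t+Rm@[.030,0,0]
im2=im.copy()
for u,v in proj('scene',np.vstack([ear6(q),gap[None]])+OFF['scene']): cv2.circle(im2,(int((u-r[2]+.5)*s),int((v-r[0]+.5)*s)),1,(255,0,0),-1)
m=np.vstack([im,im2]);m=cv2.resize(m,None,fx=.6,fy=.6);cv2.imwrite('pics/f2b.png',m[:,:,::-1])
E
```

```text
25.48 [0.6131 0.0467 0.2376] [-2.793   1.0088 -0.3042] [ 0.1467 -0.1103 -1.6463] 0.706
Rp [[0.732, 0.613, -0.298], [-0.648, 0.761, -0.027], [0.211, 0.213, 0.954]]
pred groove [0.6704 0.0465 0.0492] end [0.6722 0.0466 0.0434]
px groove [294.3277 246.8227] end [294.0119 248.698 ]
z-12 37 x 5.3 22.5 29.5 y -14.1 11.2 21.0 u 287.0
z-4 17 x -17.3 14.9 22.7 y -2.6 6.2 10.7 u 292.9
z4 7 x -15.9 -13.0 -10.1 y 6.5 9.6 12.2 u 299.9
z12 8 x -17.2 -12.0 -8.5 y 9.9 11.2 12.6 u 300.2
z20 12 x -16.4 -11.7 -8.7 y 1.5 11.7 13.3 u 300.4
z28 14 x -17.5 -11.4 -8.1 y -0.5 11.3 13.4 u 300.9
z36 11 x -16.5 -10.1 -7.3 y -4.3 12.0 14.0 u 300.9
z44 13 x -15.3 -9.6 -7.7 y 1.4 12.0 14.7 u 301.4
z52 9 x -16.7 -11.2 -7.5 y 1.6 12.8 14.5 u 302.2
```

View pics/f2b.png

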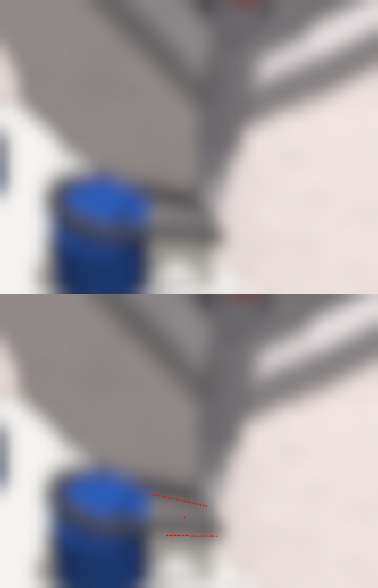

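Call:
{"fn": "arm_command", "kwargs": {"plan": [{"x": 0.22,"y": -0.2,"z": 0.06,"ax": 0,"ay": 0,"az": 0,"jaw": 0.41},{"x": 0.44,"y": -0.39,"z": 0.13,"ax": 0,"ay": 0,"az": 0,"jaw": 0.41},{"x": 0.58,"y": -0.38,"z": -0.33,"ax": 0,"ay": 0,"az": 0,"jaw": 0.41},{"x": 0.73,"y": -0.36,"z": -0.8,"ax": 0,"ay": 0,"az": 0,"jaw": 0.41},{"x": 0.87,"y": -0.35,"z": -1.25,"ax": 0,"ay": 0,"az": 0,"jaw": 0.41}]}}

```text
time_s: 26.6
tcp_pos: [0.6223, 0.0431, 0.2263]
eef_rot: [-2.792, 1.009, -0.307]
contact_force: [-1.5, 0.3, -1.3]
finger_gap: 0.704
```

```bash
cat > vw.py <<'E'
import sys
from r6 import *
tag=sys.argv[1];n=int(sys.argv[2])
s=state();print(round(s['time_s'],2),s['tcp_pos'],s['contact_force'],round(s['finger_gap'],3))
P,D=avg('scene',n);np.savez(f'pics/{tag}.npz',p=P,d=D)
r=(215,262,272,322);s=12
im=cv2.resize(np.clip(P[r[0]:r[1],r[2]:r[3]]*1.4,0,255).astype(np.uint8),None,fx=s,fy=s,interpolation=cv2.INTER_CUBIC)
cv2.imwrite(f'pics/{tag}.png',im[:,:,::-1])
E
python3 vw.py f3 5; python3 tip.py f3
```

```text
26.6 [0.6223 0.0431 0.2263] [-1.5482  0.313  -1.3299] 0.704
Rp [[0.732, 0.613, -0.298], [-0.648, 0.761, -0.027], [0.21, 0.213, 0.954]]
pred groove [0.679  0.043  0.0365] end [0.6808 0.0432 0.0308]
px groove [291.5019 251.2559] end [291.1932 253.1159]
z4 56 x -15.2 16.8 29.6 y -12.7 9.4 21.6 u 286.9
z12 11 x -17.6 -11.2 12.2 y -1.3 8.8 13.3 u 295.0
z20 14 x -18.6 -12.5 -8.7 y 0.4 11.9 15.3 u 297.9
z28 10 x -17.7 -11.6 -8.3 y -2.4 12.0 13.5 u 298.1
z36 13 x -16.6 -10.8 -7.7 y 1.0 12.0 13.6 u 298.4
z44 11 x -17.9 -11.1 -7.3 y -0.4 11.5 14.5 u 298.8
z52 13 x -16.6 -11.1 -7.4 y -0.5 12.7 14.4 u 299.3
```

View pics/f3.png

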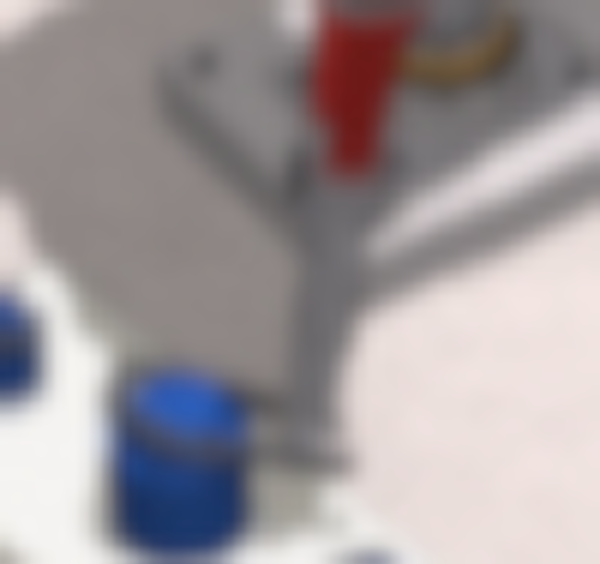

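The jaws (crop (310,440)) sit between the ears, and the near ear is undisturbed at (300,455). I squeeze gradually.

Call:
{"fn": "arm_command", "kwargs": {"plan": [{"x": 0,"y": 0,"z": 0,"ax": 0,"ay": 0,"az": 0,"jaw": 0.35},{"x": 0,"y": 0,"z": 0,"ax": 0,"ay": 0,"az": 0,"jaw": 0.28},{"x": 0,"y": 0,"z": 0.03,"ax": 0,"ay": 0,"az": 0,"jaw": 0.2},{"x": 0,"y": 0,"z": 0.06,"ax": 0,"ay": 0,"az": 0,"jaw": 0.12},{"x": 0,"y": 0,"z": 0.08,"ax": 0,"ay": 0,"az": 0,"jaw": 0.1}]}}

```text
time_s: 27.48
tcp_pos: [0.6224, 0.0431, 0.2278]
eef_rot: [-2.792, 1.008, -0.308]
contact_force: [0.1, 0.3, -0.9]
finger_gap: 0.55
```

```bash
python3 vw.py f4 4
```

```text
27.48 [0.6224 0.0431 0.2278] [ 0.1057  0.3316 -0.9486] 0.55
```

View pics/f4.png

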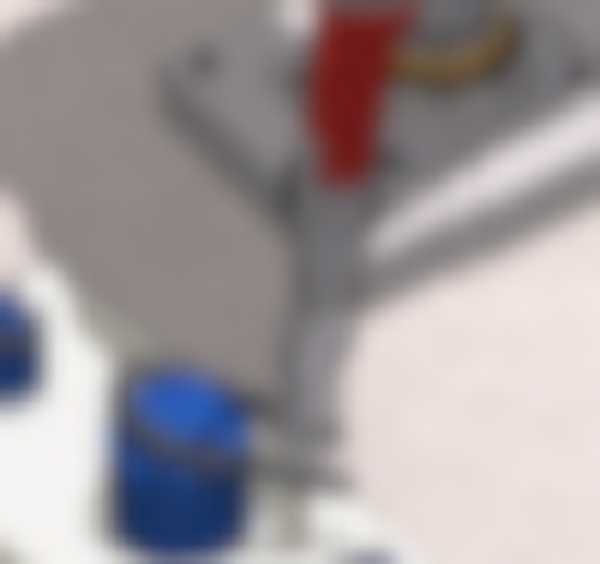

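Call:
{"fn": "arm_command", "kwargs": {"plan": [{"x": 0,"y": 0,"z": 0.04,"ax": 0,"ay": 0,"az": 0,"jaw": 0},{"x": 0,"y": 0,"z": 0.08,"ax": 0,"ay": 0,"az": 0,"jaw": -0.1},{"x": 0,"y": 0,"z": 0.1,"ax": 0,"ay": 0,"az": 0,"jaw": -0.2},{"x": 0,"y": 0,"z": 0.1,"ax": 0,"ay": 0,"az": 0,"jaw": -0.35},{"x": 0,"y": 0,"z": 0.1,"ax": 0,"ay": 0,"az": 0,"jaw": -1}]}}

```text
time_s: 28.3
tcp_pos: [0.6225, 0.043, 0.2288]
eef_rot: [-2.792, 1.008, -0.309]
contact_force: [-0.3, -0.5, -2.0]
finger_gap: 0.315
```

```bash
python3 vw.py f5 4
```

```text
28.3 [0.6225 0.043  0.2288] [-0.3026 -0.4716 -2.0137] 0.315
```

View pics/f5.png

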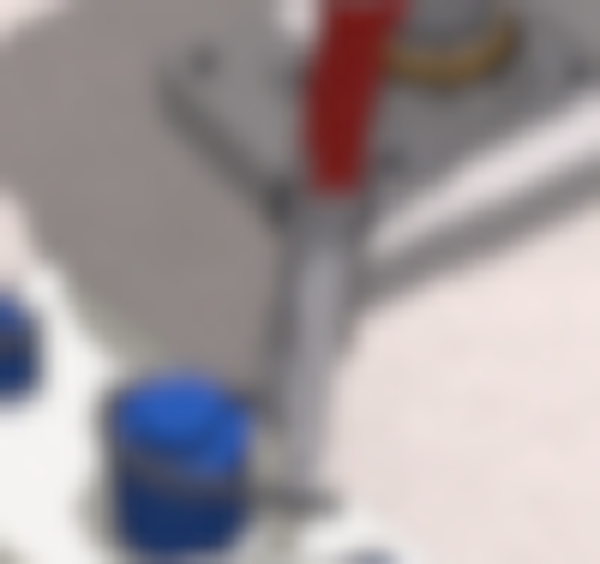

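Call:
{"fn": "arm_command", "kwargs": {"plan": [{"x": 0,"y": 0,"z": 0.2,"ax": 0,"ay": 0,"az": 0,"jaw": -1},{"x": 0,"y": 0,"z": 0.5,"ax": 0,"ay": 0,"az": 0,"jaw": -1},{"x": 0,"y": 0,"z": 0.9,"ax": 0,"ay": 0,"az": 0,"jaw": -1},{"x": 0,"y": 0,"z": 1.3,"ax": 0,"ay": 0,"az": 0,"jaw": -1},{"x": 0,"y": 0,"z": 1.5,"ax": 0,"ay": 0,"az": 0,"jaw": -1}]}}

```text
time_s: 29.12
tcp_pos: [0.6226, 0.0431, 0.2442]
eef_rot: [-2.792, 1.008, -0.309]
contact_force: [-0.1, -0.9, -1.1]
finger_gap: 0.315
```

```bash
python3 vw.py f6 3
```

```text
29.12 [0.6226 0.0431 0.2442] [-0.1251 -0.8782 -1.1299] 0.315
```

View pics/f6.png

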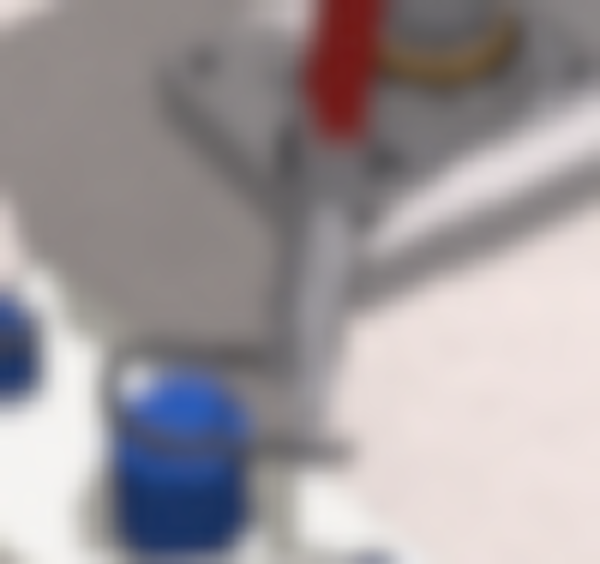

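The ring rises with the jaws, its loop clearly visible around the stud (far arm (200,355), near arm (240,450)). I keep lifting.

Call:
{"fn": "arm_command", "kwargs": {"plan": [{"x": 0,"y": 0,"z": 0.6,"ax": 0,"ay": 0,"az": 0,"jaw": -1},{"x": 0,"y": 0,"z": 1.4,"ax": 0,"ay": 0,"az": 0,"jaw": -1},{"x": 0,"y": 0,"z": 2.6,"ax": 0,"ay": 0,"az": 0,"jaw": -1},{"x": 0,"y": 0,"z": 4,"ax": 0,"ay": 0,"az": 0,"jaw": -1},{"x": 0,"y": 0,"z": 5,"ax": 0,"ay": 0,"az": 0,"jaw": -1}]}}

```text
time_s: 29.9
tcp_pos: [0.6228, 0.043, 0.2957]
eef_rot: [-2.792, 1.008, -0.311]
contact_force: [0.6, 0.5, -1.3]
finger_gap: 0.313
```

```bash
sed -i 's/r=(215,262,272,322);s=12/r=(195,255,265,325);s=10/' vw.py; python3 vw.py f7 4
```

```text
29.9 [0.6228 0.043  0.2957] [ 0.6411  0.4593 -1.2707] 0.313
```

View pics/f7.png

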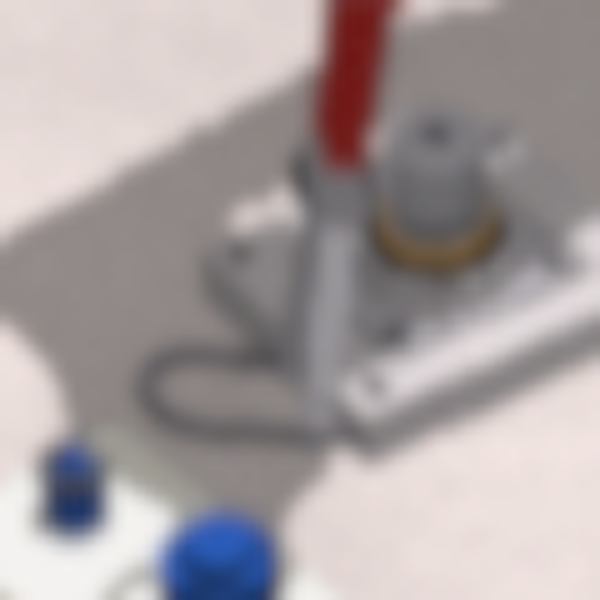

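The ring is carried by the pliers alone. Now I measure its plane so I can level it.

```bash
cat > carried.py <<'E'
from r6 import *
def rpts(tag,lo=(.63,-.03,.08),hi=(.76,.12,.15)):
    a=np.load(f'pics/{tag}.npz');W=cloud(a['d']-.0032,'scene')-OFF['scene']
    m=np.all((W>lo)&(W<hi),-1)
    r,c=np.where(m);return W[m],r,c,a['p'].mean(2)[m]
E
python3 - <<'E'
from carried import *
X,r,c,I=rpts('f7')
for x,i,j,k in zip(X,r,c,I): print((j,i),np.round(x*1000).astype(int),int(k),end=' | ')
E
```

```text
(np.int64(295), np.int64(218)) [661  44 145] 85 | (np.int64(296), np.int64(218)) [663  50 150] 84 | (np.int64(295), np.int64(219)) [660  43 141] 80 | (np.int64(296), np.int64(219)) [663  50 146] 85 | (np.int64(295), np.int64(220)) [661  45 139] 79 | (np.int64(295), np.int64(221)) [660  43 134] 79 | (np.int64(296), np.int64(221)) [671  57 148] 87 | (np.int64(297), np.int64(221)) [670  60 149] 102 | (np.int64(298), np.int64(221)) [667  61 148] 108 | (np.int64(299), np.int64(221)) [667  64 149] 103 | (np.int64(294), np.int64(222)) [661  40 129] 81 | (np.int64(295), np.int64(222)) [661  44 132] 79 | (np.int64(296), np.int64(222)) [672  58 146] 89 | (np.int64(297), np.int64(222)) [671  61 147] 102 | (np.int64(298), np.int64(222)) [669  63 147] 108 | (np.int64(299), np.int64(222)) [667  64 146] 103 | (np.int64(294), np.int64(223)) [662  41 127] 80 | (np.int64(295), np.int64(223)) [662  45 129] 80 | (np.int64(296), np.int64(223)) [674  60 145] 90 | (np.int64(297), np.int64(223)) [672  61 144] 103 | (np.int64(298), np.int64(223)) [670  63 144] 108 | (np.int64(299), np.int64(223)) [668  65 14
[... 6943 characters left out ...]
p.int64(290), np.int64(239)) [699  59 105] 83 | (np.int64(291), np.int64(239)) [696  60 104] 82 | (np.int64(292), np.int64(239)) [695  63 105] 80 | (np.int64(293), np.int64(239)) [693  64 104] 79 | (np.int64(294), np.int64(239)) [692  66 105] 78 | (np.int64(295), np.int64(239)) [689  68 104] 78 | (np.int64(296), np.int64(239)) [688  70 104] 81 | (np.int64(297), np.int64(239)) [686  72 103] 89 | (np.int64(298), np.int64(239)) [684  73 103] 100 | (np.int64(299), np.int64(239)) [681  75 102] 101 | (np.int64(300), np.int64(239)) [679  76 101] 93 | (np.int64(295), np.int64(240)) [690  68 101] 90 | (np.int64(296), np.int64(240)) [688  71 101] 92 | (np.int64(297), np.int64(240)) [685  71 100] 105 |
```

```bash
cat > ringpose.py <<'E'
from carried import *
def spread_local(s=.18,n=25):
    # outlines (centreline) of ring top surface, local
    th=np.linspace(.75,np.pi,30);arc=np.c_[.0175*np.cos(th),.0175*np.sin(th)]
    r=np.linspace(.014,.0395,n);g=.0105+(r-.0185)/.0215*(-.0045)+.0023
    P=np.vstack([arc,np.c_[r,g]])
    dx=P[:,0]+.0175;X=dx*np.cos(s)-P[:,1]*np.sin(s)-.0175;Y=dx*np.sin(s)+P[:,1]*np.cos(s)
    A=np.c_[X,Y];B=np.c_[X,-Y];return np.vstack([A,B])
from scipy.spatial import cKDTree
def ringpose(X,x0):
    L=spread_local();Z=np.zeros((len(L),1));L=np.c_[L,Z]
    def f(q):
        Rm,t=frame(q);loc=(X-t)@Rm
        d,_=cKDTree(L[:,:2]).query(loc[:,:2])
        return np.r_[np.maximum(d-.0015,0)*1.0,(loc[:,2]-.0012)]
    r=least_squares(f,x0,loss='soft_l1',f_scale=.0015,x_scale=[.01,.01,.01,.1,.1,.1])
    return r.x,np.median(np.abs(f(r.x)[len(X):]))
E
python3 - <<'E'
from ringpose import *
X,r,c,I=rpts('f7')
k=((r>=230)&(r<=236)&(c<=292))|((r>=237)&(I<90)&(r<=239))
k&=(X[:,2]<.113)
q,e=ringpose(X[k],[.692,.036,.106,2.42,.2,-.1])
Rm,t=frame(q);print(q,e,k.sum());print(Rm)
tcp=state()['tcp_pos'];print('tilt',np.degrees(np.arccos(Rm[2,2])),'ctr-tcp',t-tcp)
T=Rn.align_vectors([[0,0,1]],[Rm[:,2]])[0]
print('level turn',T.as_rotvec(degrees=True))
Rt=Rn.from_rotvec(state()['eef_rot']).as_matrix();print('tool z',Rt[:,2])
np.save('pics/q7.npy',q)
P=np.load('pics/f7.npz')['p'];rr=(195,255,265,325);s=10
im=cv2.resize(np.clip(P[rr[0]:rr[1],rr[2]:rr[3]]*1.4,0,255).astype(np.uint8),None,fx=s,fy=s,interpolation=cv2.INTER_CUBIC)
L=spread_local();L=np.c_[L,0*L[:,0]]@Rm.T+t
for u,v in proj('scene',L+OFF['scene']): cv2.circle(im,(int((u-rr[2]+.5)*s),int((v-rr[0]+.5)*s)),1,(255,0,0),-1)
cv2.imwrite('pics/f7o.png',im[:,:,::-1])
E
```

```text
[ 0.6913  0.0367  0.1038  2.3316  0.1826 -0.1991] 0.0008847432160496764 75
[[-0.6781 -0.6852 -0.266 ]
 [ 0.7122 -0.7019 -0.0075]
 [-0.1816 -0.1945  0.9639]]
tilt 15.432407782781448 ctr-tcp [ 0.0689 -0.0064 -0.1903]
level turn [-0.4332 15.4263  0.    ]
tool z [ 0.2456  0.0768 -0.9663]
```

View pics/f7o.png

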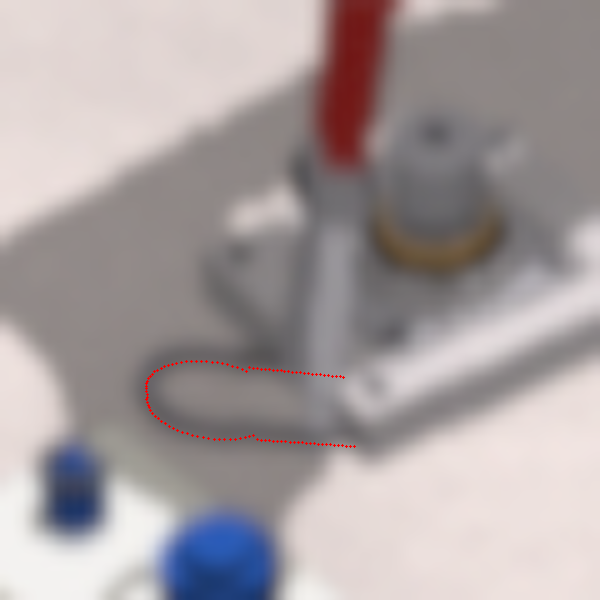

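Ring pose: tilt 15.4°, centre at TCP+(0.069, −0.006, −0.190). I level it with a +15.4° turn about y and bring it high over the spindle.

Call:
{"fn": "arm_command", "kwargs": {"plan": [{"x": -0.5,"y": 0,"z": 1,"ax": 0,"ay": 2.5,"az": 0,"jaw": -1},{"x": -2.5,"y": -1,"z": 1.8,"ax": -0.1,"ay": 6,"az": 0,"jaw": -1},{"x": -5,"y": -2.5,"z": 2,"ax": -0.2,"ay": 9.5,"az": 0,"jaw": -1},{"x": -7.7,"y": -4,"z": 2,"ax": -0.3,"ay": 13,"az": 0,"jaw": -1},{"x": -9.6,"y": -5.1,"z": 2,"ax": -0.4,"ay": 15.4,"az": 0,"jaw": -1}]}}

```text
time_s: 30.72
tcp_pos: [0.5254, -0.0084, 0.3134]
eef_rot: [-2.894, 1.061, 0.07]
contact_force: [0.4, -0.5, -2.5]
finger_gap: 0.315
```

Call:
{"fn": "arm_command", "kwargs": {"plan": [{"x": -0.6,"y": -0.3,"z": 0,"ax": 0,"ay": 0,"az": 0,"jaw": -1},{"x": -0.6,"y": -0.3,"z": 0,"ax": 0,"ay": 0,"az": 0,"jaw": -1},{"x": -0.6,"y": -0.3,"z": 0,"ax": 0,"ay": 0,"az": 0,"jaw": -1},{"x": -0.6,"y": -0.3,"z": 0,"ax": 0,"ay": 0,"az": 0,"jaw": -1},{"x": -0.6,"y": -0.3,"z": 0,"ax": 0,"ay": 0,"az": 0,"jaw": -1}]}}

```text
time_s: 31.35
tcp_pos: [0.5195, -0.0111, 0.3134]
eef_rot: [-2.894, 1.061, 0.07]
contact_force: [0.4, 0.6, -1.8]
finger_gap: 0.309
```

```bash
sed -i 's/r=(195,255,265,325);s=10/r=(170,245,275,350);s=8/' vw.py; python3 vw.py g1 5; python3 - <<'E'
from h import *
s=state();print(s['eef_rot'])
p,d=save('g1t','top',(160,240,270,370),7)
E
```

```text
31.35 [ 0.5195 -0.0111  0.3134] [ 0.3678  0.6235 -1.7669] 0.309
[-2.89431369  1.0611758   0.06979071]
```

View pics/g1.png

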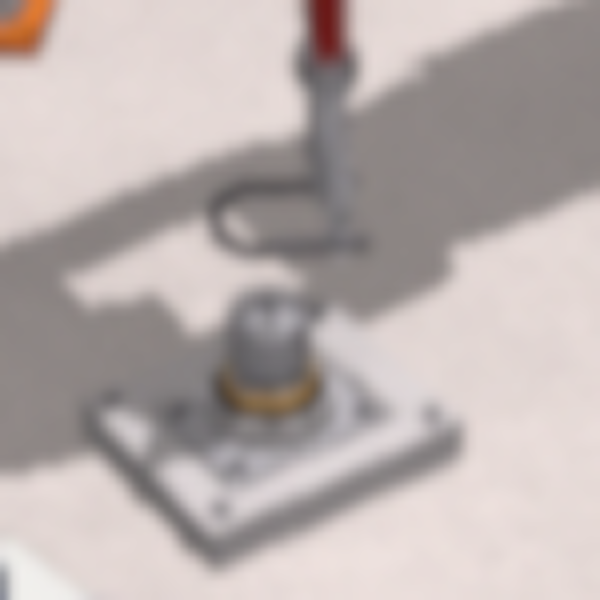

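View pics/g1t.png

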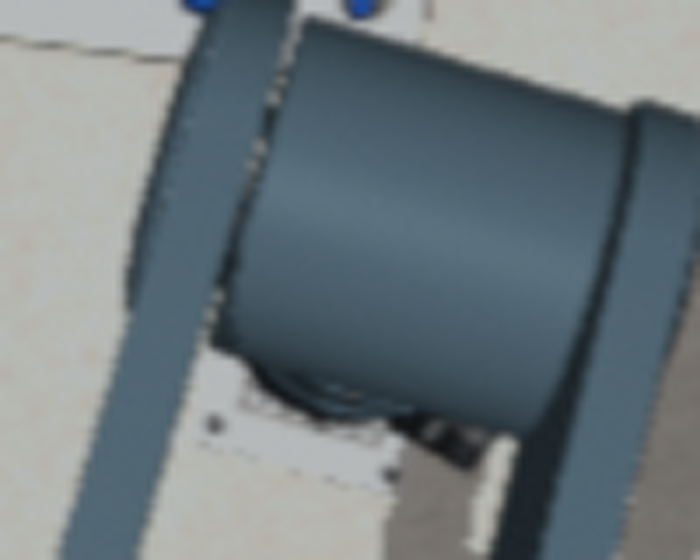

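Scene crop: the ring (back (215,215), ears to (355,245)) is level, about 40 mm above the nose (270,310). I fit the ring and spindle poses in this same image.

```bash
cat > fitg.py <<'E'
import sys
from ringpose import *
tag=sys.argv[1];ctr=np.array(eval(sys.argv[2])) # expected ring ctr
a=np.load(f'pics/{tag}.npz');D=a['d'];P=a['p']
W=cloud(D-.0032,'scene')-OFF['scene'];I=P.mean(2)
yaw=float(sys.argv[3]);c,s=np.cos(yaw),np.sin(yaw)
d=W-ctr;loc=np.stack([d[...,0]*c+d[...,1]*s,-d[...,0]*s+d[...,1]*c,d[...,2]],-1)
k=(np.abs(loc[...,2])<.009)&(loc[...,0]>-.026)&(loc[...,0]<.023)&(np.abs(loc[...,1])<.03)&(I<105)
if len(sys.argv)>4: # exclude spindle body
    k&=np.hypot(W[...,0]-.535,W[...,1]+.016)>.0172
X=W[k];q,e=ringpose(X,[*ctr,yaw,0,0]);Rm,t=frame(q)
print('n',len(X),'ring ctr',t,'yaw',q[3],'tilt deg',np.degrees(np.arccos(Rm[2,2])),'normal',Rm[:,2],'res',e)
tcp=state()['tcp_pos'];print('ctr-tcp',t-tcp)
rr=(170,245,275,350);s=8
im=cv2.resize(np.clip(P[rr[0]:rr[1],rr[2]:rr[3]]*1.4,0,255).astype(np.uint8),None,fx=s,fy=s,interpolation=cv2.INTER_CUBIC)
L=spread_local();L=np.c_[L,0*L[:,0]]@Rm.T+t
for u,v in proj('scene',L+OFF['scene']): cv2.circle(im,(int((u-rr[2]+.5)*s),int((v-rr[0]+.5)*s)),1,(255,0,0),-1)
cv2.imwrite(f'pics/{tag}o.png',im[:,:,::-1])
E
python3 fitg.py g1 '(.5353,-.0175,.1116)' 2.33
python3 - <<'E'
from held import *
D=np.load('pics/g1.npz')['d']
# spindle in raw scene frame, now unobstructed
print(run(D,[203,246,284,336],[.535,-.013,.008,-.28,0,0],(.5342,-.0136,-.2808),.0032,True))
print(run(D,[203,246,284,336],[.535,-.013,.008,-.28,0,0],(.5342,-.0136,-.2808),.0032,False,False))
E
```

```text
n 53 ring ctr [ 0.5336 -0.0196  0.1109] yaw 2.3217907461968146 tilt deg 1.6649030836914351 normal [-0.0287 -0.0047  0.9996] res 0.0006904866562305943
ctr-tcp [ 0.0142 -0.0083 -0.2026]
(array([ 0.53526713, -0.01282032,  0.00758326, -0.29763845, -0.00564463,
        0.00537589]), np.float64(4.85111293174795))
(array([ 0.5354699 , -0.0127354 ,  0.008     , -0.27513316,  0.        ,
        0.        ]), np.float64(4.977084887479337))
```

View pics/g1o.png

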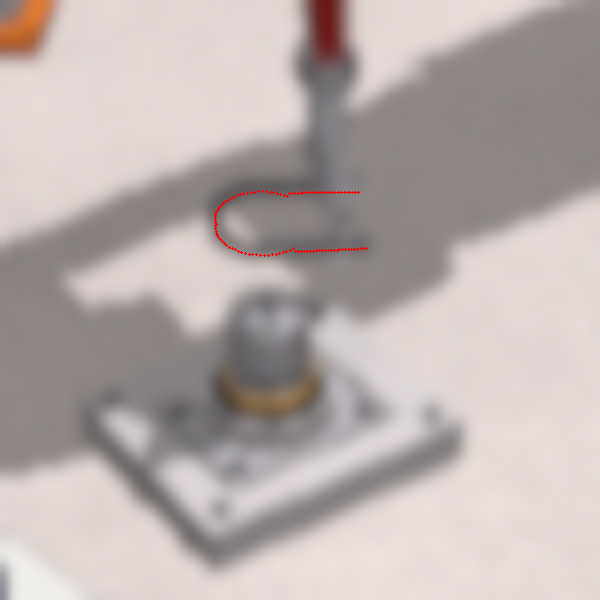

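Call:
{"fn": "arm_command", "kwargs": {"plan": [{"x": 0.4,"y": 0.14,"z": 0,"ax": 0,"ay": 0.8,"az": 0,"jaw": -1},{"x": 0.85,"y": 0.27,"z": -0.6,"ax": -0.2,"ay": 1.6,"az": 0,"jaw": -1},{"x": 0.85,"y": 0.27,"z": -1.6,"ax": -0.2,"ay": 1.6,"az": 0,"jaw": -1},{"x": 0.85,"y": 0.27,"z": -2.4,"ax": -0.2,"ay": 1.6,"az": 0,"jaw": -1},{"x": 0.85,"y": 0.27,"z": -2.4,"ax": -0.2,"ay": 1.6,"az": 0,"jaw": -1}]}}

```text
time_s: 32.28
tcp_pos: [0.5272, -0.0085, 0.2881]
eef_rot: [-2.905, 1.067, 0.113]
contact_force: [0.3, -0.6, -1.6]
finger_gap: 0.315
```

```bash
python3 vw.py g2 6; python3 fitg.py g2 '(.5367,-.0173,.087)' 2.32
```

```text
32.27 [ 0.5272 -0.0085  0.2881] [ 0.2633 -0.5777 -1.5573] 0.315
n 49 ring ctr [ 0.5368 -0.0178  0.0864] yaw 2.357091815462531 tilt deg 1.0330402436807862 normal [ 0.0178 -0.0029  0.9998] res 0.000583234342604283
ctr-tcp [ 0.0087 -0.0091 -0.2035]
```

View pics/g2o.png

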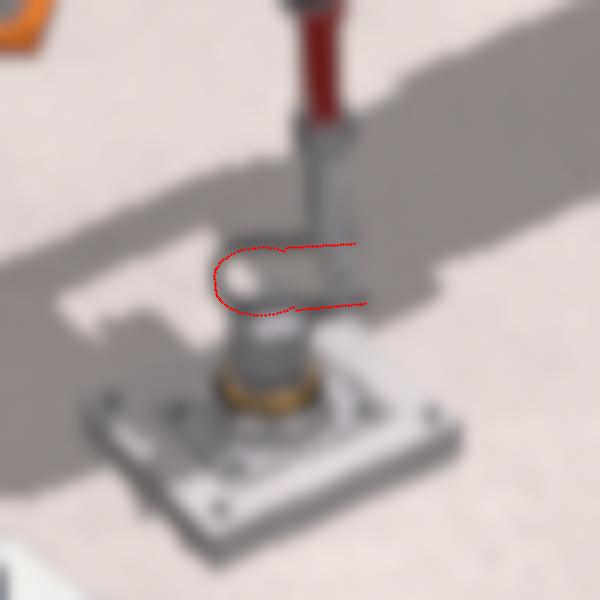

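View pics/g2.png

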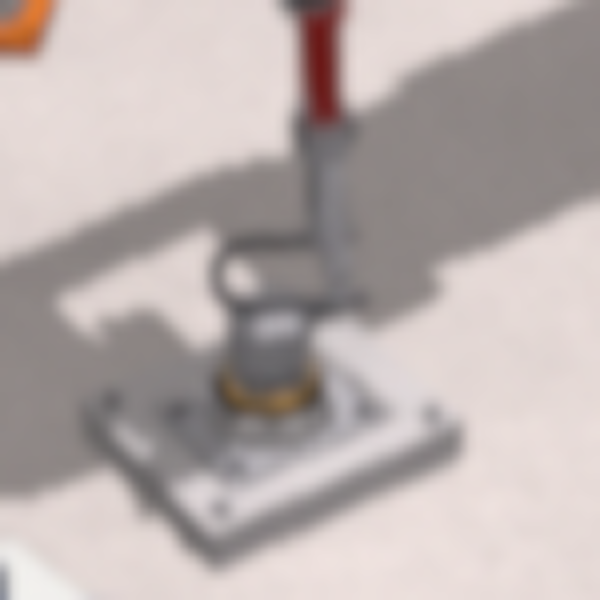

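```bash
sed -i 's/np.maximum(d-.0015,0)\*1.0/d/' ringpose.py; python3 fitg.py g2 '(.5367,-.0173,.087)' 2.32; python3 - <<'E'
from ringpose import *
# image-based: contrast of ring centreline in scene, level, z fixed
import rf2
P=np.load('pics/g2.npz')['p'];I=P.mean(2)
def line(q,d=0):
    x,y,z,yaw,sp=q;th=np.linspace(.9,2*np.pi-.9,50);arc=np.c_[(.0175+d)*np.cos(th),(.0175+d)*np.sin(th)]
    c,s=np.cos(yaw),np.sin(yaw);W=arc@np.array([[c,s],[-s,c]])+[x,y];return np.c_[W,np.full(len(W),z)]
def S(X): uv=proj('scene',X+OFF['scene']);return map_coordinates(I,[uv[:,1],uv[:,0]],order=1)
for z in (.084,.0864,.088):
    f=lambda v:(S(line([v[0],v[1],z,2.34,0]))-.5*S(line([v[0],v[1],z,2.34,0],.005))-.5*S(line([v[0],v[1],z,2.34,0],-.005))).mean()
    r=differential_evolution(f,[(.525,.547),(-.03,-.006)],seed=0);print(z,r.x,r.fun)
E
```

```text
n 49 ring ctr [ 0.5364 -0.0174  0.0864] yaw 2.310654865803018 tilt deg 0.9981931129492337 normal [ 0.0171 -0.0033  0.9998] res 0.0005924417290330054
ctr-tcp [ 0.0084 -0.0087 -0.2035]
0.084 [ 0.5326 -0.0225] -14.690292561584805
0.0864 [ 0.535  -0.0204] -14.774641853232774
0.088 [ 0.5366 -0.019 ] -14.82852655069409
```

View pics/g2o.png

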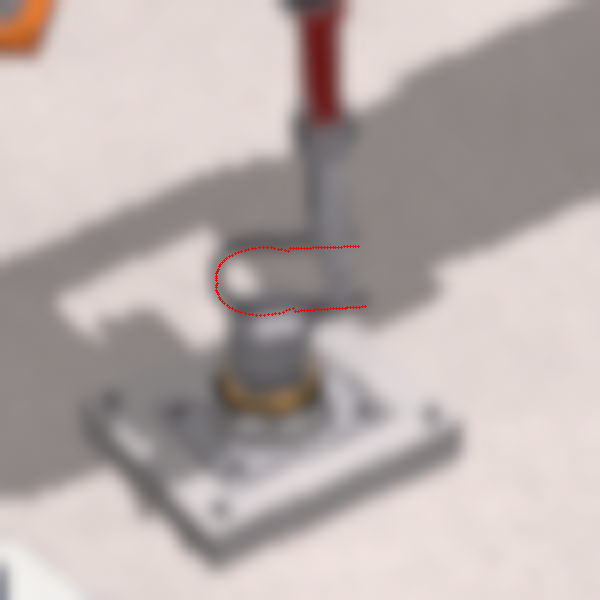

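```bash
python3 - <<'E'
from ringpose import *
P=np.load('pics/g1.npz')['p'];rr=(190,245,280,335);s=11
im=cv2.resize(np.clip(P[rr[0]:rr[1],rr[2]:rr[3]]*1.4,0,255).astype(np.uint8),None,fx=s,fy=s,interpolation=cv2.INTER_CUBIC)
th=np.linspace(0,2*np.pi,120);ax=np.array([.5353,-.0158])
for r,z in((.016,.072),(.019,.040),(.014,.070)):
    for u,v in proj('scene',np.c_[ax[0]+r*np.cos(th),ax[1]+r*np.sin(th),np.full(120,z)]+OFF['scene']): cv2.circle(im,(int((u-rr[2]+.5)*s),int((v-rr[0]+.5)*s)),1,(255,0,0),-1)
c,sn=np.cos(-.2909),np.sin(-.2909)
for hx,hy,z in((.058,.048,.02),(.058,.048,0)):
    B=np.array([[hx,hy],[hx,-hy],[-hx,-hy],[-hx,hy],[hx,hy]]);B=np.vstack([np.linspace(B[i],B[i+1],60) for i in range(4)])@np.array([[c,sn],[-sn,c]])+[.5342,-.0166]
    for u,v in proj('scene',np.c_[B,np.full(len(B),z)]+OFF['scene']): cv2.circle(im,(int((u-rr[2]+.5)*s),int((v-rr[0]+.5)*s)),1,(0,0,255),-1)
cv2.imwrite('pics/g1s.png',im[:,:,::-1])
E
```

```text
(no output)
```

View pics/g1s.png

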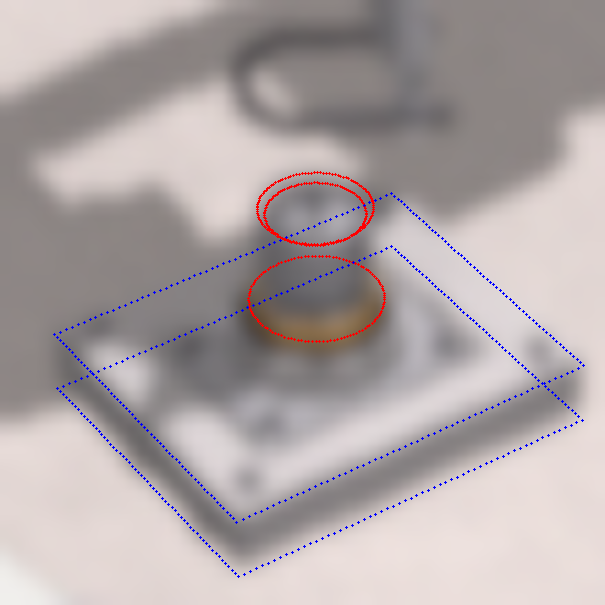

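```bash
python3 - <<'E'
import numpy as np
P=np.load('pics/g1.npz')['p'].mean(2).astype(int)
np.set_printoptions(linewidth=200)
print('cols',np.arange(298,320))
for r in range(203,228): print(r,P[r,298:320])
E
```

```text
cols [298 299 300 301 302 303 304 305 306 307 308 309 310 311 312 313 314 315 316 317 318 319]
203 [153 154 153 153 151 150 148 144 142 141 142 138 126 113 104  97  95  94  95  97  96  95]
204 [152 153 153 152 152 152 151 149 146 145 145 143 138 128 117 104  98  96  96  96  96  96]
205 [150 152 152 152 151 150 146 141 135 131 128 129 130 129 119 105  97  96  96  96  96  96]
206 [149 151 153 153 151 145 135 123 114 107 103 106 111 112 106  98  94  94  96  96  96  96]
207 [150 153 154 154 149 136 118 104  95  89  85  91  98  98  93  89  88  93 100 101  99  97]
208 [150 153 156 154 146 125 103  94  95  92  87  96 106 103  94  86  83  96 112 114 107 100]
209 [145 152 153 150 137 113  94  94 104 105  99 108 119 116 104  92  92 110 129 131 122 113]
210 [136 145 144 135 121  99  86  92 104 107 104 112 121 115 103 101 113 129 141 144 138 131]
211 [120 127 124 114 102  86  78  83  93 100 101 106 110 101  91 102 126 141 147 148 147 145]
212 [104 106 105  99  91  80  74  75  83  90  94  96  96  87  81  98 126 142 147 149 149 149]
213 [ 96  96  95  93  88  78  71  72  77  82  85  86  85  80  76 
[... 644 characters left out ...]
6  79  75  69  68  81  99 114 128 129 114]
221 [ 75  81  79  75  69  62  62  68  71  70  67  68  73  76  76  79  90  99 111 126 127 110]
222 [ 79  83  81  76  73  73  78  85  85  81  74  75  83  90  92  90  93  99 113 127 127 116]
223 [ 82  84  83  78  75  78  86  93  93  90  84  85  92  98  98  94  96 106 118 127 126 124]
224 [ 82  83  83  81  82  86  89  90  90  89  87  88  92  95  97  99 106 117 122 126 128 134]
225 [ 84  84  86  91  97 104 103  97  95  95  95  96  98  99 104 112 118 125 130 134 141 148]
226 [100  96  96 105 115 119 115 111 112 114 113 111 112 113 117 125 130 137 143 148 152 154]
227 [127 121 113 114 120 118 111 113 123 126 124 122 123 128 133 139 144 150 153 155 153 148]
```

Colour check: the spindle fit is right to under 0.2 px, and the ring lies about 2 mm to −y of ideal. I shift +y and lower over the nose's edge.

Call:
{"fn": "arm_command", "kwargs": {"plan": [{"x": 0,"y": 0.17,"z": 0,"ax": 0,"ay": 0,"az": 0,"jaw": -1},{"x": 0,"y": 0.17,"z": -0.4,"ax": 0,"ay": 0,"az": 0,"jaw": -1},{"x": 0,"y": 0.17,"z": -0.9,"ax": 0,"ay": 0,"az": 0,"jaw": -1},{"x": 0,"y": 0.17,"z": -1.4,"ax": 0,"ay": 0,"az": 0,"jaw": -1},{"x": 0,"y": 0.17,"z": -1.5,"ax": 0,"ay": 0,"az": 0,"jaw": -1}]}}

```text
time_s: 33.2
tcp_pos: [0.5277, -0.007, 0.2741]
eef_rot: [-2.905, 1.067, 0.109]
contact_force: [-0.3, -0.1, -1.3]
finger_gap: 0.316
```

```bash
python3 vw.py g3 5; python3 - <<'E'
import numpy as np,cv2
P=np.load('pics/g3.npz')['p']
im=cv2.resize(np.clip(P[190:230,288:328]*1.4,0,255).astype(np.uint8),None,fx=14,fy=14,interpolation=cv2.INTER_CUBIC)
cv2.imwrite('pics/g3b.png',im[:,:,::-1])
E
```

```text
33.2 [ 0.5277 -0.007   0.2741] [-0.2716 -0.1462 -1.3103] 0.316
```

View pics/g3b.png

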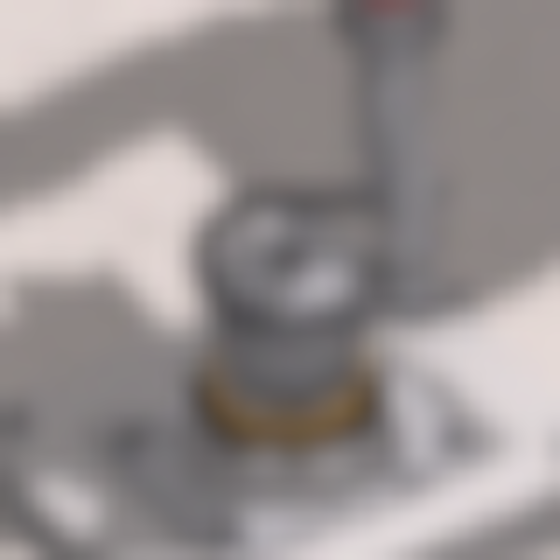

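The ring encircles the nose top (back (205,255), arms at rows 195 and 315, nose centre (290,255)) with no contact force. I continue down.

Call:
{"fn": "arm_command", "kwargs": {"plan": [{"x": 0,"y": 0,"z": -0.3,"ax": 0,"ay": 0,"az": 0,"jaw": -1},{"x": 0,"y": 0,"z": -0.6,"ax": 0,"ay": 0,"az": 0,"jaw": -1},{"x": 0,"y": 0,"z": -0.9,"ax": 0,"ay": 0,"az": 0,"jaw": -1},{"x": 0,"y": 0,"z": -1.2,"ax": 0,"ay": 0,"az": 0,"jaw": -1},{"x": 0,"y": 0,"z": -1.3,"ax": 0,"ay": 0,"az": 0,"jaw": -1}]}}

```text
time_s: 34.08
tcp_pos: [0.528, -0.007, 0.2617]
eef_rot: [-2.905, 1.067, 0.108]
contact_force: [0.7, 0.5, -1.8]
finger_gap: 0.316
```

```bash
cat > vb.py <<'E'
import sys
from ringpose import *
tag=sys.argv[1];n=int(sys.argv[2])
s=state();print(round(s['time_s'],2),s['tcp_pos'],s['eef_rot'],s['contact_force'],s['torque'])
P,D=avg('scene',n);np.savez(f'pics/{tag}.npz',p=P,d=D)
im=cv2.resize(np.clip(P[190:230,288:328]*1.4,0,255).astype(np.uint8),None,fx=14,fy=14,interpolation=cv2.INTER_CUBIC)
cv2.imwrite(f'pics/{tag}b.png',im[:,:,::-1])
E
python3 vb.py g4 5
```

```text
34.08 [ 0.528  -0.007   0.2617] [-2.9047  1.0668  0.1078] [ 0.6931  0.4951 -1.8171] [-0.0897 -0.0243  0.0371]
```

View pics/g4b.png

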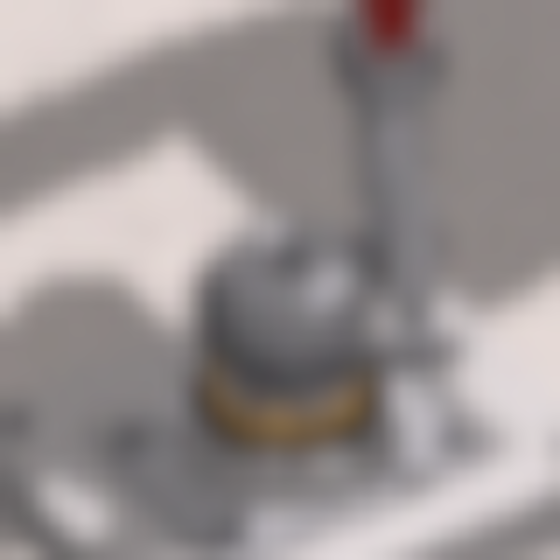

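Call:
{"fn": "arm_command", "kwargs": {"plan": [{"x": 0,"y": 0,"z": -0.3,"ax": 0,"ay": 0,"az": 0,"jaw": -1},{"x": 0,"y": 0,"z": -0.6,"ax": 0,"ay": 0,"az": 0,"jaw": -1},{"x": 0,"y": 0,"z": -0.9,"ax": 0,"ay": 0,"az": 0,"jaw": -1},{"x": 0,"y": 0,"z": -1.2,"ax": 0,"ay": 0,"az": 0,"jaw": -1},{"x": 0,"y": 0,"z": -1.4,"ax": 0,"ay": 0,"az": 0,"jaw": -1}]}}

```text
time_s: 34.95
tcp_pos: [0.5281, -0.0071, 0.2478]
eef_rot: [-2.905, 1.067, 0.107]
contact_force: [0.6, -0.7, -1.6]
finger_gap: 0.314
```

```bash
python3 vb.py g5 12; python3 - <<'E'
from ringpose import *
a=np.load('pics/g5.npz');D=a['d'];P=a['p'];W=cloud(D-.0032,'scene')-OFF['scene'];I=P.mean(2)
print('cols',list(range(298,322)))
for r in range(205,228): print(r,' '.join(f'{int(x):3d}' for x in I[r,298:322]))
print('height')
for r in range(205,228): print(r,' '.join(f'{int(x*1000):3d}' if np.isfinite(x) else ' na' for x in W[r,298:322,2]))
E
```

```text
34.95 [ 0.5281 -0.0071  0.2478] [-2.9047  1.0668  0.1073] [ 0.5567 -0.7222 -1.5802] [-0.026  -0.0352 -0.0016]
cols [298, 299, 300, 301, 302, 303, 304, 305, 306, 307, 308, 309, 310, 311, 312, 313, 314, 315, 316, 317, 318, 319, 320, 321]
205 152 153 154 153 152 149 141 129 112 101 100  97  94  94  92  85  81  88  92  92  92  95  97  98
206 151 152 154 154 152 146 135 120 106  99 101  95  91  91  89  83  80  86  91  92  93  95  97  97
207 152 154 156 155 151 138 119 103  93  89  90  86  86  88  86  80  78  83  89  93  94  96  97  97
208 151 155 157 156 148 127 104  92  85  78  75  77  84  88  85  78  75  80  88  93  94  96  97  97
209 144 153 157 156 145 118  95  88  85  81  78  82  90  91  86  77  73  77  87  92  94  95  97  98
210 130 145 153 154 140 111  89  85  87  87  87  92  98  95  87  76  71  76  86  92  96 102 105 103
211 113 130 144 145 130 100  81  81  84  87  88  93  97  92  84  74  71  77  87  94 105 119 123 116
212 101 113 127 128 110  84  72  75  79  82  83  86  88  85  79  75  77  83  89  96 112 132 139 135
213  97 101 107 103  84  67  66  72  75  77  79  80  82  81  78 
[... 3042 characters left out ...]

221  19  20  19  30  32  33  33  36  36  38  36  37  37  35  34  34  32  33  26  21  19  20  20  20
222  20  19  20  27  31  34  32  33  33  33  33  33  33  33  32  32  31  28  23  20  20  20  21  19
223  19  19  20  23  27  30  32  33  32  33  33  33  33  33  32  31  28  24  19  21  21  20  19  18
224  19  20  20  20  22  26  27  29  30  30  31  30  30  30  29  27  25  20  20  19  19  17  18  20
225  19  20  20  21  19  21  23  24  26  27  26  26  26  25  25  21  20  20  19  17  20  20  19  20
226  18  18  20  19  20  20  20  21  22  22  22  23  21  22  20  20  18  18  19  20  20  20  20  20
227  20  19  19  20  20  19  20  20  20  19  20  20  19  20  17  17  20  20  19  21  20  21  20  20
```

View pics/g5b.png

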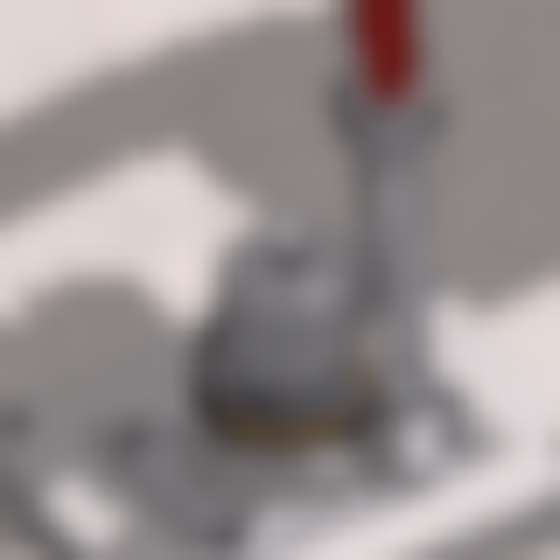

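```bash
python3 - <<'E'
from ringpose import *
a=np.load('pics/g5.npz');D=a['d'];W=cloud(D-.0032,'scene')-OFF['scene']
ax=np.array([.5353,-.0158])
k=(W[...,2]>.0440)&(W[...,2]<.0485)&(np.hypot(W[...,0]-ax[0],W[...,1]-ax[1])>.0165)&(np.hypot(W[...,0]-ax[0],W[...,1]-ax[1])<.045)
X=W[k];d=X[:,:2]-ax
yaw=2.33;c,s=np.cos(yaw),np.sin(yaw)
L=np.c_[d[:,0]*c+d[:,1]*s,-d[:,0]*s+d[:,1]*c]
for l,z in sorted(zip(L.tolist(),X[:,2])): print(np.round(np.array(l)*1000,1),round(z*1000,1),'r',round(np.hypot(*l)*1000,1))
q,e=ringpose(X[L[:,0]<.024],[.5367,-.0172,.0447,yaw,0,0]);Rm,t=frame(q);print(q,'tilt',np.degrees(np.arccos(Rm[2,2])),'ctr-axis mm',(t[:2]-ax)*1000,e)
# spindle nose from this frame's top
m=(W[...,2]>.0695)&(W[...,2]<.075)&(np.hypot(W[...,0]-ax[0],W[...,1]-ax[1])<.03);print('nose top centroid',W[m].mean(0),m.sum())
E
```

```text
[-19.9 -11.3] 45.1 r 22.9
[-19.7  -8.6] 46.8 r 21.5
[-19.4  -3.1] 46.3 r 19.7
[-19.2   1.7] 46.3 r 19.3
[-19.    6.1] 46.7 r 19.9
[-18.7  10.7] 47.0 r 21.6
[-17.1 -15.7] 44.5 r 23.2
[-16.9 -13.7] 46.8 r 21.8
[-16.7  -8.3] 46.3 r 18.6
[-14.1 -18. ] 46.2 r 22.9
[-13.9 -13.5] 46.5 r 19.4
[-11.1 -18.1] 46.2 r 21.3
[ -8.3 -22.4] 45.5 r 23.9
[ -8.2 -20. ] 47.5 r 21.6
[ -5.4 -23.3] 46.1 r 23.9
[ -5.1 -18.8] 46.3 r 19.5
[ -2.4 -24. ] 46.5 r 24.1
[ -2.1 -20.4] 47.4 r 20.5
[  0.7 -23. ] 45.5 r 23.0
[  0.9 -20.2] 47.0 r 20.2
[  3.8 -22.7] 45.0 r 23.0
[  4.  -19.3] 46.1 r 19.7
[  6.9 -21.8] 44.1 r 22.9
[  7.  -19.5] 46.1 r 20.8
[  9.9 -21.4] 47.5 r 23.6
[ 13.  -21.6] 47.4 r 25.2
[ 16. -22.] 47.5 r 27.2
[18.9 16.4] 48.0 r 25.0
[ 19.1 -21. ] 46.5 r 28.4
[ 19.4 -17.1] 47.2 r 25.8
[ 22.1 -21.4] 46.7 r 30.8
[ 25.1 -22.3] 47.2 r 33.5
[ 28.2 -21.6] 46.4 r 35.5
[ 31.3 -20.5] 45.3 r 37.4
[ 31.4 -18.6] 47.7 r 36.5
[ 34.3 -21.2] 45.7 r 40.3
[ 34.5 -17.9] 47.0 r 38.9
[34.6 18.2] 45.6 r 39.1
[34.8 20.4] 47.8 r 40.3
[ 0.5375 -0.0158  0.0457  2.3103 -0.0271  0.0308] tilt 2.3531947786392577 ctr-axis mm [2.2221 0.0413] 0.0003873258250206165
nose top centroid [ 0.5364 -0.0129  0.0718] 62
```

The ring's top face reads 46.3–47 mm, so its middle is at about 45 mm (groove middle 45). It is level to about 2° and about 2 mm from the axis, the two ears are symmetric, and wrist force is unchanged. I hand in.

```bash
python3 - <<'E'
from bench import *
s=state();print(s['time_s'],s['tcp_pos'],s['contact_force'],s['finger_gap'],abs(s['joint_vel']).max())
print(hand_in())
E
```

```text
35.55 [ 0.52822257 -0.00707516  0.24820978] [ 1.11866797  0.35692314 -2.05989978] 0.31004331536686575 0.00320647922113838
the job is handed in; nothing more can be done
None
```

I handed the job in at 35.6 s with the spindle seated in the nest and the spread ring held around its groove by the squeezed pliers. The hand-in gave no verdict.

- **Spindle:** After release, fits put its foot about 7.6–8 mm above the bench (pocket floor 8 mm), tilted under 0.5°. It was square to about 1° and within about 1 mm of the pocket centre.
- **Ring:** The first attempt failed: the ears slipped off the jaws and left the ring turned and hanging tilted on its post. I re-fitted its pose from the depth images, tilted the tool to match it, gripped again and lifted it clear. I then levelled it over the nose.
- **Last checks on the ring:**
  - Its mid-height is about 45 mm, the same as the groove's middle.
  - It is level to about 1–2.4°, and its centre is about 2 mm from the spindle axis.
  - It lay open around the nose with the handles squeezed to their stop, and nothing was moving.
- **Contact:** The wrist force stayed at about the weight of the pliers throughout the descent, so I saw no sign of the ring leaning on the spindle.

**Not settled:** While the ring hung over the nose, the colour and depth fits disagreed by about 2 mm on its sideways position. I shifted 1.7 mm towards the colour fit, and the descent met no contact. The ring's arm angles, the force between fingers and pliers, and the contact force on the spindle could not be read directly; I judged them from the finger opening, the images and the wrist force.

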